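# Free the spatula, stir the palm nuts, cover the pot

### The job

The colander of tomatoes has been set down with a foot on the bamboo spatula: take the lid off the green pot, and draw the spatula out by its handle without shifting or tipping the colander. Stir the palm nuts with the spatula all round the pot, so that nuts in every part of it are moved well away from where they lay and none comes out. Then lay the spatula with its blade in the spoon rest and its handle out over the open side, and put the lid squarely back on the pot, dropping neither and leaving pot, jar and whisk where they stand.

Things in the scene. Friction and masses are not known exactly. Their poses are not given: they have to be found in the camera images.
- pot: Low green enamelled pot, loose, about 2.2 kg. 224 mm across, 62 mm high, wall 4 mm; inside 216 mm across above 28 mm height, narrowing to 202 mm at the floor, which is 5 mm above the origin. Origin: centre of the underside, z up. Loop handles stick out along its +x and -x to 149 mm from the centre, 40 to 55 mm high.
- lid: Green lid with black knob, 232 mm across, 0.38 kg, starts on the pot. Origin: centre of its underside, z up. Below its rim flange (8 mm over the origin) a plug tapers from 208 to 182 mm across and centres it in the pot's mouth, 4 mm to spare all round. Seated, its origin is 54 mm above the pot's. Dome 22 mm high. It can be set flat on the counter; there is room left (+y) of the pot.
- lid_knob (a point): On the lid's axis, 44 mm above the lid's origin, at the height to grip the knob: round, 31 to 33 mm thick, its sides from 28 to 50 mm above the lid's origin, top at 58 mm, no locking.
- spatula: Flat bamboo spatula, 300 mm long, 60 g. Origin: mid-length, on its flat underside; x runs to the blade tip, z up. Handle: x -155 to +35 mm, 20 mm wide, 13 mm thick. Blade: x +60 to +150 mm, 52 mm wide, 4 mm thick. Balance point about x = +10 mm. It starts flat on the counter, blade under the colander, one colander foot standing on it 20 to 45 mm back from the tip.
- spatula_grip (a point): On the spatula handle's centre line, at half its thickness (6.5 mm above the underside), at spatula x = -30 mm: a good place to pinch the handle across its 20 mm width. The jaws here clear the colander.
- spatula_tip (a point): Middle of the blade's tip edge, at half thickness (2 mm above the underside), at spatula x = +150 mm.
- spatula_blade (a point): Middle of the blade, at half thickness, at spatula x = +105 mm.
- colander: Orange colander of tomatoes, 0.9 kg, loose. 206 mm across the rim, 98 mm high, tomatoes to 125 mm; lugs reach 127 mm along its +y and -y. Origin: centre at foot level, z up. Three feet 55 mm out; the one on +x stands on the 4 mm blade, the others on the counter, so it leans 3 degrees until the spatula is out. Base 13 mm off the counter. The spatula's handle leaves it about along its +x.
- rest: Blue glazed spoon rest, fixed, 105 mm along its x by 98 mm along its y. Rims 12 mm high and 7 mm thick on three sides; the side towards its +x is open. Origin: centre of the underside, z up.
- rest_floor (a point): Centre of the spoon rest's floor, 5 mm above the counter, axes as the spoon rest. The blade belongs here, the handle lying out over the open +x side.
- jar: Small glass jar with steel twist cap, 64 mm across, 86 mm high. Bystander. Origin: centre of the underside.
- whisk: Yellow silicone whisk lying on the counter, about 255 mm long along its x axis (balloon to +x), 60 mm thick at the balloon. Bystander. Origin: near its middle, at counter height.
- nut1: Loose palm nut, about 33 mm long and 26 mm thick, 15 g, red-brown, smooth (friction about 0.3), lying on the pot's floor under the lid. Origin: its centre. nut1 starts in the pot's far-left quarter (seen from the robot).
- nut2: Loose palm nut, about 33 mm long and 26 mm thick, 15 g, red-brown, smooth (friction about 0.3), lying on the pot's floor under the lid. Origin: its centre. nut2 starts in the pot's far-left quarter (seen from the robot).
- nut3: Loose palm nut, about 33 mm long and 26 mm thick, 15 g, red-brown, smooth (friction about 0.3), lying on the pot's floor under the lid. Origin: its centre. nut3 starts in the pot's near-left quarter (seen from the robot).
- nut4: Loose palm nut, about 33 mm long and 26 mm thick, 15 g, red-brown, smooth (friction about 0.3), lying on the pot's floor under the lid. Origin: its centre. nut4 starts in the pot's near-left quarter (seen from the robot).
- nut5: Loose palm nut, about 33 mm long and 26 mm thick, 15 g, red-brown, smooth (friction about 0.3), lying on the pot's floor under the lid. Origin: its centre. nut5 starts in the pot's near-right quarter (seen from the robot).
- nut6: Loose palm nut, about 33 mm long and 26 mm thick, 15 g, red-brown, smooth (friction about 0.3), lying on the pot's floor under the lid. Origin: its centre. nut6 starts in the pot's near-right quarter (seen from the robot).
- nut7: Loose palm nut, about 33 mm long and 26 mm thick, 15 g, red-brown, smooth (friction about 0.3), lying on the pot's floor under the lid. Origin: its centre. nut7 starts in the pot's far-right quarter (seen from the robot).
- nut8: Loose palm nut, about 33 mm long and 26 mm thick, 15 g, red-brown, smooth (friction about 0.3), lying on the pot's floor under the lid. Origin: its centre. nut8 starts in the pot's far-right quarter (seen from the robot).
Not all that is in view belongs to the job. Several things look just like the rest: the one meant starts farthest from the robot's base.

How it is judged:
By the outcome, as a careful person would: the job done as asked, in the order asked, and still so for the second after the job is handed in, with the robot touching nothing.
It also fails if it takes over 72 s, if anything falls off the work surface, if the arm or the gripper's body presses on something with over 40 N, if the wrist force passes 120 N, or if a joint passes its speed limit or range.

### The arm

A 6-joint arm with a two-finger parallel gripper is mounted at the origin on the work surface. World frame = base frame: x ahead of the robot, y to its left, z up, the work surface at z = 0. Lengths are in m, angles in rad, forces in N, time in s.
With the tool pointing down it reaches from about 0.375 to 0.975 m from the base axis. Payload 3.8 kg.
Tool frame: the origin (TCP) lies at the very end of the fingers, on their centre line; the grasp point (between the pads) lies 19 mm behind it; z points along the fingers, y is the direction in which the jaws open and shut (so a half turn about z gives the same grasp; the last joint's range is limited). The gripper opens to 85 mm and grips with 20 to 120 N. Pads are 22 mm wide; open, the fingers measure 114 mm over their backs; the gripper's body (76 mm by 85 mm) begins 54 mm behind the grasp point. The pads swing forward as they close: fully open they stand 13 mm farther back than shut.
Start: joints at [-1.293, 0.264, 1.604, -0, 1.274, -0.037], TCP at [0.209, -0.642, 0.231] pointing down, gripper open.
Joint ranges: [-2.63, 2.63], [-0.94, 2.18], [0.31, 2.57], [-1.31, 4.45], [0, 2.66], [-2.55, 2.55]. Speed limits (rad/s): [2.57, 2.57, 3.14, 3.14, 3.14, 3.14].

### API

Orientations are given as a rotation vector (axis times angle).
In Python, from workcell import bot, read_camera, finish_job gives the robot as it stands. The module is installed in compiled form; this text tells all that it offers.
- The arm moves only by the tool servo_tool, never from a script. Its argument "targets" is text: rows parted by semicolons, each of 7 numbers parted by spaces: the turn, a rotation vector about the tool's x, y, z in rad, then the shift along the tool's x, y, z in mm, then the finger opening in mm, from 0 to 85.4. In form: wx wy wz x y z gripper; .... A call has 1 to 8 rows; each row shifts and turns the pose as measured when the row begins, along the tool's axes as they then stand; what a row does not reach is not made up. A row lasts 1/12 s, in which the tool goes at most 41.7 mm and 7.16 degrees, less where a joint would pass 70% of its speed; a pose out of reach is approached as far as the arm can. A call is refused whole if a number of a shift passes 41.7 or a number of a turn 0.125, either way. A call with a gripper value outside its range is refused whole. The fingers move at their own pace and stop on an object; "newtons" is the grip in N (left out, the last holds). Time passes only in rows, so rows that do not move let the fingers close. It gives the time, the measured TCP pose, the force and the opening at its end, in the units of the state.
- bot.read_state(): the state, without advancing time (a new reading comes with each control period).
- read_camera(name): name is "scene" or "top" or "wrist"; returns a dict with "image" (400x640x3 uint8, red, green, blue), "mtx" (3x3 intrinsics, pixels), "eye" and "orientation" of the camera in the world; the wrist camera has in their place "T_tool_cam" (4x4, takes a point from camera to tool coordinates, whose origin is the TCP and whose axes are the flange's). Camera axes: x right, y up, looking along -z (the intrinsics and any distortion apply to the point x, -y, -z); pixel columns grow to the right and rows downward; lengths in m; the calibration is good to about 2 mm. A picture is of the moment at which its call begins: read the wrist's pose just before it. There is no depth.
- finish_job(): hands the job in, once; it reports no verdict.
The state is a dict: "time": time; "q": joint angles; "joint_vel": joint speeds; "joint_torque": joint torques, N m; "tool_pos": TCP position; "tcp_rot": TCP orientation; "wrist_force": force on the tool from outside, world axes, zero at the start; "torque": the same for the moment, N m; "width": opening from 0.0 (shut) to 1.0 (fully open).
Only numpy, scipy, OpenCV 4.12 (cv2) and the standard library are available. Lean on these libraries where they do the work, as an engineer would, in place of code of your own. Each camera call takes 0.05 s, during which the arm holds its last target.

## Working session

There is one attempt and no reset: what is moved stays moved. The work goes in short steps, Python scripts to look and compute and a tool call to move; the robot and the scene stay as the last step left them, time stands still between calls to the robot, and variables do not carry over. Pictures are saved under pics/ and viewed, and the job is handed in when it is done.

Besides the shell and the picture viewer there is one more tool, called as name(argument=value, ...) on one line, values as JSON. servo_tool: Moves the arm, as the interface text tells. Its arguments: {"type":"object","properties":{"targets":{"type":"string"},"newtons":{"type":"number"}},"required":["targets"]}

```bash
mkdir -p pics; ls; cat > h.py <<'E'
import numpy as np, cv2
from scipy.spatial.transform import Rotation as R
from workcell import bot, read_camera, finish_job
def snap(n,f):
    s=bot.read_state(); c=read_camera(n); cv2.imwrite('pics/'+f+'.png',c['image'][:,:,::-1]); np.save('pics/'+f+'.npy',np.array([{**c,'state':s}],dtype=object)); return c
def load(f): return np.load('pics/'+f+'.npy',allow_pickle=True)[0]
E
python3 - <<'E'
from h import *
s=bot.read_state(); print(s)
for n in ['scene','top','wrist']:
    c=snap(n,n+'0'); print({k:v for k,v in c.items() if k!='image'})
E
```

```text
pics
{'time': 0.0, 'q': array([-1.29287307e+00,  2.64753191e-01,  1.60537463e+00,  4.16797369e-07,
        1.27367696e+00, -3.68664105e-02]), 'joint_vel': array([-0.00036701,  0.00040748, -0.00148203, -0.00080461,  0.00153534,
       -0.00155723]), 'joint_torque': array([ 1.77821028e-03, -5.15115309e+01, -3.67314184e+01, -1.75982873e-04,
        1.31454086e-02, -1.17303782e-05]), 'tool_pos': array([ 0.2088125 , -0.64112909,  0.22996165]), 'tcp_rot': array([-3.10059040e+00, -4.92086959e-01,  4.16885015e-04]), 'wrist_force': array([ 1.06566761, -0.24884012, -0.52663921]), 'torque': array([ 0.03564171, -0.0005597 ,  0.02969634]), 'width': 1.0003403766060497}
{'mtx': array([[360.93854375,   0.        , 318.12674007],
       [  0.        , 360.93854375, 199.81997328],
       [  0.        ,   0.        ,   1.        ]]), 'eye': array([0.9230288 , 0.49439333, 0.54853155]), 'orientation': array([0.4270404 , 1.17630033, 2.17348869])}
{'mtx': array([[398.18129576,   0.        , 314.63413391],
       [  0.        , 398.18129576, 193.78332771],
       [  0.        ,   0.        ,   1.        ]]), 'eye': array([ 0.3331298 , -0.01692853,  0.99902589]), 'orientation': array([ 0.1182497 , -0.13252921, -1.59611159])}
{'mtx': array([[330.95297321,   0.        , 317.95557122],
       [  0.        , 330.95297321, 195.37927445],
       [  0.        ,   0.        ,   1.        ]]), 'T_tool_cam': array([[ 7.31310442e-04,  9.52430497e-01,  3.04755004e-01,
         7.77166746e-02],
       [ 9.99999479e-01, -4.79695111e-04, -9.00506322e-04,
        -8.93420051e-04],
       [-7.11480198e-04,  3.04755504e-01, -9.52430353e-01,
        -1.42371349e-01],
       [ 0.00000000e+00,  0.00000000e+00,  0.00000000e+00,
         1.00000000e+00]])}
```

View pics/scene0.png

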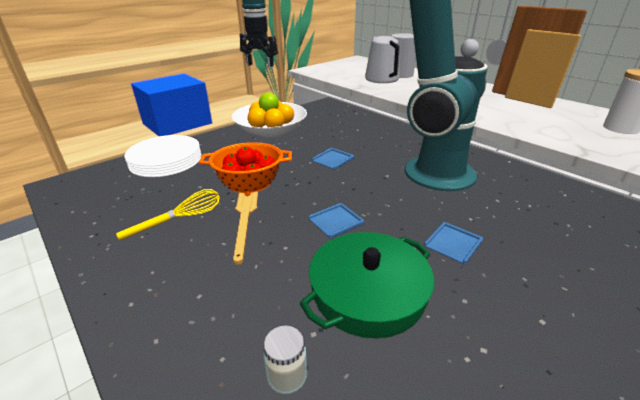

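View pics/top0.png

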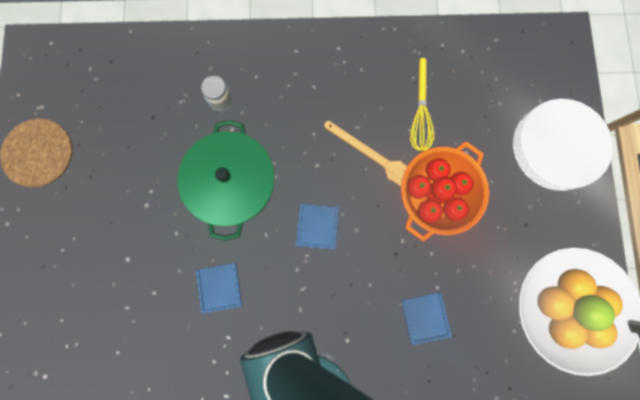

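View pics/wrist0.png

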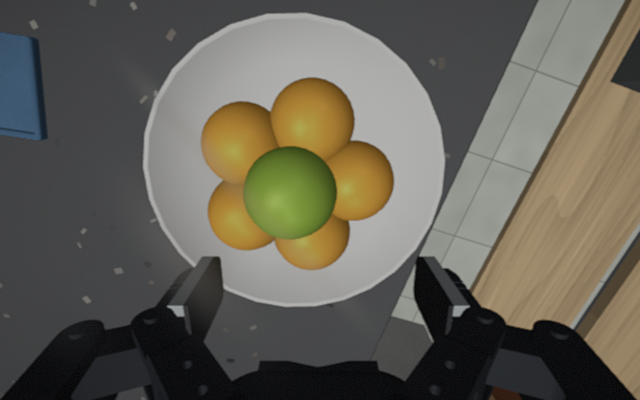

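```bash
cat >> h.py <<'E'
def campose(c):
    if 'eye' in c: return R.from_rotvec(c['orientation']).as_matrix(), np.array(c['eye'])
    s=c['state']; Rt=R.from_rotvec(s['tcp_rot']).as_matrix(); T=c['T_tool_cam']
    return Rt@T[:3,:3], Rt@T[:3,3]+s['tool_pos']
def ray(c,px,z):
    Rm,e=campose(c); px=np.atleast_2d(np.asarray(px,float)); K=c['mtx']
    d=np.c_[(px[:,0]-K[0,2])/K[0,0],-(px[:,1]-K[1,2])/K[1,1],-np.ones(len(px))]@Rm.T
    return e+d*((z-e[2])/d[:,2])[:,None]
def proj(c,P):
    Rm,e=campose(c); q=(np.atleast_2d(P)-e)@Rm; K=c['mtx']
    return np.c_[K[0,0]*q[:,0]/-q[:,2]+K[0,2],K[1,1]*-q[:,1]/-q[:,2]+K[1,2]]
def mask(c,lo,hi):
    return cv2.inRange(cv2.cvtColor(np.ascontiguousarray(c['image']),cv2.COLOR_RGB2HSV),np.array(lo),np.array(hi))
def blobs(m,amin=50):
    cs,_=cv2.findContours(m,cv2.RETR_EXTERNAL,cv2.CHAIN_APPROX_NONE)
    return sorted([k for k in cs if cv2.contourArea(k)>amin],key=cv2.contourArea,reverse=True)
E
python3 - <<'E'
from h import *
np.set_printoptions(precision=4,suppress=True)
for v in ['top0','scene0']:
    c=load(v); print(v)
    print('rests')
    for b in blobs(mask(c,(100,80,60),(118,255,255)),200)[:5]:
        r=cv2.minAreaRect(b); print(r, ray(c,[r[0]],0.006), '\n', ray(c,cv2.boxPoints(r),0.006)[:,:2])
c=load('top0')
b=blobs(mask(c,(60,80,30),(90,255,255)))[0]
h=cv2.convexHull(b)
print('lid green ell', cv2.fitEllipse(b), ray(c,[cv2.fitEllipse(b)[0]],.06))
print('knob top',ray(c,[[223,174]],.112))
for z in (.048,): print('handles', ray(c,[[231,122],[225,239]],z))
print('jar cap',ray(c,[[213,87]],.086))
print('col', ray(c,[[445,191]],.098), 'lugs',ray(c,[[474,152],[418,232]],.085))
print('spat', ray(c,[[328,124],[405,178],[385,164]],.01))
E
```

```text
top0
rests
((426.2902526855469, 318.18780517578125), (45.886871337890625, 40.997859954833984), 77.90524291992188) [[ 0.1811 -0.2883  0.006 ]] 
 [[ 0.2253 -0.2311]
 [ 0.2427 -0.3301]
 [ 0.1375 -0.3448]
 [ 0.1209 -0.2474]]
((218.25003051757812, 287.7500305175781), (45.113407135009766, 41.2950325012207), 81.8698959350586) [[0.2678 0.2126 0.006 ]] 
 [[0.3159 0.2708]
 [0.327  0.1709]
 [0.2203 0.1553]
 [0.2097 0.2535]]
((317.16339111328125, 226.3663330078125), (39.403472900390625, 41.89106369018555), 5.710593223571777) [[ 0.4098 -0.0322  0.006 ]] 
 [[ 0.3647  0.0229]
 [ 0.4684  0.0101]
 [ 0.4557 -0.0881]
 [ 0.3523 -0.0737]]
scene0
rests
((171.8461456298828, 104.23076629638672), (57.65814208984375, 72.17073822021484), 78.69007110595703) [[ 0.361  -1.1893  0.006 ]] 
 [[ 0.3845 -1.693 ]
 [-0.0437 -1.7159]
 [ 0.3437 -0.8207]
 [ 0.6043 -0.8726]]
((453.09356689453125, 241.29208374023438), (52.481082916259766, 32.55559539794922), 24.22774314880371) [[0.2695 0.2104 0.006 ]] 
 [[0.334  0.172 ]
 [0.2124 0.1262]
 [0.2034 0.2499]
 [0.317  0.2805]]
((336.0824890136719, 219.18560791015625), (30.2573184967041, 49.3458251953125), 66.03751373291016) [[ 0.4113 -0.0325  0.006 ]] 
 [[ 0.4547 -0.0936]
 [ 0.3009 -0.0829]
 [ 0.3693  0.0266]
 [ 0.5032  0.0093]]
((332.5, 158.0), (38.89601135253906, 19.922346115112305), 18.43494987487793) [[ 0.186  -0.2874  0.006 ]] 
 [[ 0.2542 -0.3175]
 [ 0.1423 -0.415 ]
 [ 0.1157 -0.2564]
 [ 0.2232 -0.1789]]
lid green ell ((225.4420928955078, 179.3387451171875), (92.68934631347656, 110.57490539550781), 6.265000820159912) [[0.5248 0.1851 0.06  ]]
knob top [[0.5267 0.1796 0.112 ]]
handles [[0.6722 0.1748 0.048 ]
 [0.383  0.1879 0.048 ]]
jar cap [[0.7483 0.211  0.086 ]]
col [[ 0.4755 -0.3271  0.098 ]] lugs [[ 0.5692 -0.4081  0.085 ]
 [ 0.3841 -0.2618  0.085 ]]
spat [[ 0.6736 -0.0683  0.01  ]
 [ 0.5256 -0.2585  0.01  ]
 [ 0.5634 -0.2099  0.01  ]]
```

```bash
python3 - <<'E'
from h import *
c=load('scene0')['image']; t=load('top0')['image']
a=cv2.resize(c[190:250,290:390],None,fx=5,fy=5,interpolation=cv2.INTER_CUBIC)
b=cv2.resize(t[195:257,285:352],None,fx=5,fy=5,interpolation=cv2.INTER_CUBIC)
o=np.zeros((620,840,3),np.uint8)[:600]; o[:300,:500]=a; o[:b.shape[0],500:500+b.shape[1]]=b[:,:340]
b2=cv2.resize(t[90:200,310:490],None,fx=2.7,fy=2.5,interpolation=cv2.INTER_CUBIC); o[310:310+b2.shape[0],:b2.shape[1]]=b2
o=o[:,:800]
cv2.imwrite('pics/z1.png',o[:,:,::-1])
E
```

```text
(no output)
```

View pics/z1.png

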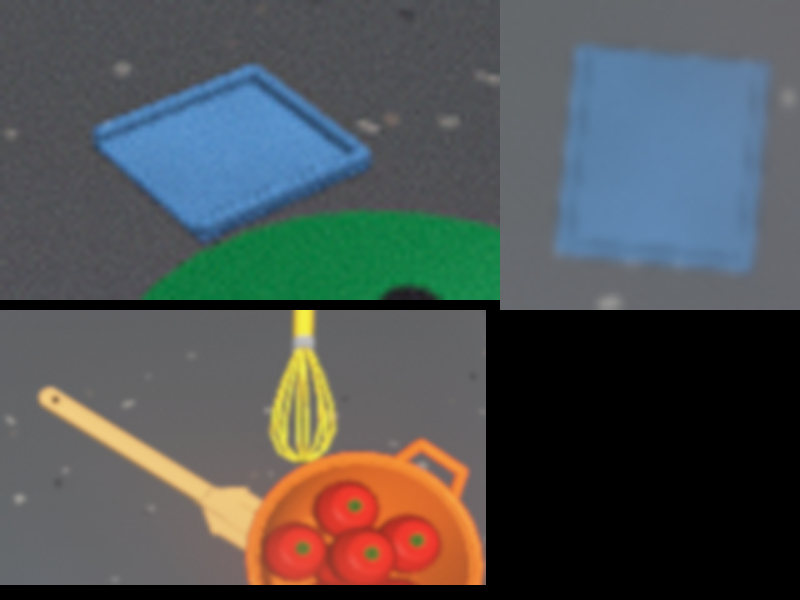

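```bash
cat >> h.py <<'E'
from scipy.spatial.transform import Slerp
def down(yawdeg,tilt=0):
    """tool x at yaw (world), z down; tilt deg: blade (-tool x) pitched down"""
    y=np.radians(yawdeg); Rm=np.array([[np.cos(y),np.sin(y),0],[np.sin(y),-np.cos(y),0],[0,0,-1]])
    return R.from_matrix(Rm)*R.from_rotvec([0,-np.radians(tilt),0])
def plan(p,rot,grip,n=None,mm=40,deg=6.8,start=None):
    s=bot.read_state() if start is None else start
    p0,r0=np.array(s['tool_pos']),R.from_rotvec(s['tcp_rot']); p=np.asarray(p,float)
    rv=(r0.inv()*rot).as_rotvec(); D=np.linalg.norm(p-p0)*1000; A=np.degrees(np.linalg.norm(rv))
    n=n or max(1,int(np.ceil(max(D/mm,A/deg))))
    print(f'n={n} D={D:.1f}mm A={A:.1f}deg')
    out=[]
    for i in range(n):
        ri=r0*R.from_rotvec(rv*i/n); d=ri.inv().apply((p-p0)/n)*1000
        w=rv/n
        out.append(' '.join(f'{v:.3f}' for v in w)+' '+' '.join(f'{v:.1f}' for v in d)+f' {grip:g}')
    for i in range(0,n,8): print('; '.join(out[i:i+8]))
    return {'tool_pos':p,'tcp_rot':rot.as_rotvec()}
def st():
    s=bot.read_state(); r=R.from_rotvec(s['tcp_rot']).as_matrix()
    print('t',round(s['time'],2),'p',np.round(s['tool_pos'],4),'yaw',round(float(np.degrees(np.arctan2(r[1,0],r[0,0]))),2),'z',np.round(r[:,2],3),'F',np.round(s['wrist_force'],1),'w',round(s['width']*85.4,1),'q',np.round(s['q'],2))
E
python3 - <<'E'
from h import *
st(); plan([.526,.16,.25],down(60),85)
c=load('top0'); print(ray(c,[[35,153],[72,153]],.01))
E
```

```text
t 0.15 p [ 0.2088 -0.6413  0.2302] yaw 18.04 z [-0.     0.002 -1.   ] F [ 0.2 -0.4  0.4] w 85.4 q [-1.29  0.26  1.61  0.    1.27 -0.04]
n=22 D=862.0mm A=42.0deg
-0.000 -0.000 -0.033 25.0 -30.2 -0.8 85; -0.000 -0.000 -0.033 26.0 -29.3 -0.8 85; -0.000 -0.000 -0.033 26.9 -28.4 -0.8 85; -0.000 -0.000 -0.033 27.9 -27.5 -0.9 85; -0.000 -0.000 -0.033 28.8 -26.6 -0.9 85; -0.000 -0.000 -0.033 29.6 -25.6 -0.9 85; -0.000 -0.000 -0.033 30.5 -24.6 -0.9 85; -0.000 -0.000 -0.033 31.3 -23.6 -0.9 85
-0.000 -0.000 -0.033 32.0 -22.5 -0.9 85; -0.000 -0.000 -0.033 32.8 -21.5 -0.9 85; -0.000 -0.000 -0.033 33.5 -20.3 -0.9 85; -0.000 -0.000 -0.033 34.1 -19.2 -0.9 85; -0.000 -0.000 -0.033 34.8 -18.1 -0.9 85; -0.000 -0.000 -0.033 35.3 -16.9 -0.9 85; -0.000 -0.000 -0.033 35.9 -15.7 -0.9 85; -0.000 -0.000 -0.033 36.4 -14.5 -0.9 85
-0.000 -0.000 -0.033 36.8 -13.3 -0.9 85; -0.000 -0.000 -0.033 37.3 -12.1 -0.9 85; -0.000 -0.000 -0.033 37.6 -10.8 -0.9 85; -0.000 -0.000 -0.033 38.0 -9.6 -0.9 85; -0.000 -0.000 -0.033 38.3 -8.3 -0.9 85; -0.000 -0.000 -0.033 38.5 -7.0 -0.9 85
[[0.61698309 0.68013826 0.01      ]
 [0.61438024 0.5863879  0.01      ]]
```

servo_tool(targets="0 0 -0.033 25 -30 -1 85; 0 0 -0.033 26 -29 -1 85; 0 0 -0.033 27 -28 -1 85; 0 0 -0.033 28 -27 -1 85; 0 0 -0.033 29 -26 -1 85; 0 0 -0.033 30 -26 -1 85; 0 0 -0.033 31 -25 -1 85; 0 0 -0.033 31 -24 -1 85")

```text
time: 0.82
tool_pos: [0.324, -0.3443, 0.2323]
tcp_rot: [-3.005, -0.894, 0.004]
wrist_force: [0.8, -0.5, 0.6]
width: 0.996
```

servo_tool(targets="0 0 -0.033 32 -23 -1 85; 0 0 -0.033 33 -22 -1 85; 0 0 -0.033 34 -20 -1 85; 0 0 -0.033 34 -19 -1 85; 0 0 -0.033 35 -18 -1 85; 0 0 -0.033 35 -17 -1 85; 0 0 -0.033 36 -16 -1 85; 0 0 -0.033 36 -14 -1 85")

```text
time: 1.48
tool_pos: [0.4392, -0.0365, 0.2412]
tcp_rot: [-2.855, -1.297, -0.001]
wrist_force: [0.3, 0.6, -0.0]
width: 0.998
```

```bash
python3 - <<'E'
from h import *
st(); plan([.526,.16,.25],down(60),85)
E
```

```text
t 1.48 p [ 0.4392 -0.0365  0.2412] yaw 48.86 z [-0.002  0.006 -1.   ] F [ 0.3  0.6 -0. ] w 85.2 q [-0.14 -0.2   2.06  0.01  1.28  0.57]
n=6 D=215.0mm A=11.1deg
-0.001 -0.001 -0.032 34.2 -10.7 -1.3 85; -0.001 -0.001 -0.032 34.5 -9.5 -1.3 85; -0.001 -0.001 -0.032 34.8 -8.4 -1.4 85; -0.001 -0.001 -0.032 35.1 -7.3 -1.4 85; -0.001 -0.001 -0.032 35.3 -6.2 -1.4 85; -0.001 -0.001 -0.032 35.4 -5.0 -1.4 85
```

servo_tool(targets="0 0 -0.032 34 -11 -1 85; 0 0 -0.032 34 -10 -1 85; 0 0 -0.032 35 -8 -1 85; 0 0 -0.032 35 -7 -1 85; 0 0 -0.032 35 -6 -1 85; 0 0 -0.032 35 -5 -1 85; 0 0 0 0 0 0 85")

```text
time: 2.07
tool_pos: [0.5264, 0.1773, 0.2478]
tcp_rot: [-2.702, -1.59, -0.007]
wrist_force: [0.9, 0.4, -0.1]
width: 0.994
```

```bash
python3 - <<'E'
from h import *
st(); snap('wrist','w1'); 
E
```

```text
t 2.07 p [0.5264 0.1773 0.2478] yaw 60.95 z [ 0.     0.008 -1.   ] F [ 0.9  0.4 -0.1] w 84.9 q [0.28 0.03 1.84 0.01 1.27 0.78]
```

View pics/w1.png

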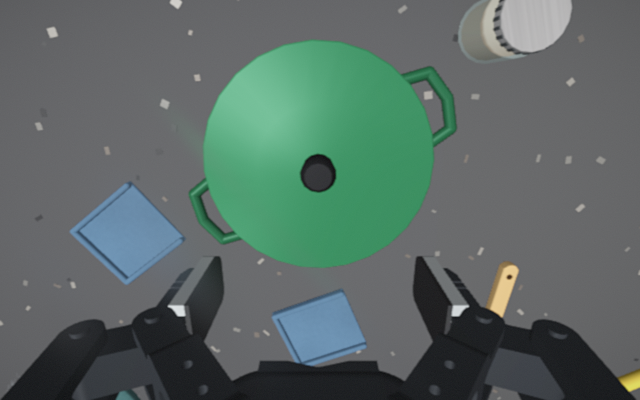

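```bash
python3 - <<'E'
from h import *
np.set_printoptions(precision=4,suppress=True)
c=load('w1')
b=blobs(mask(c,(60,80,30),(90,255,255)))[0]
m=np.zeros((400,640),np.uint8); cv2.drawContours(m,[b],-1,255,-1)
m=cv2.morphologyEx(m,cv2.MORPH_OPEN,cv2.getStructuringElement(cv2.MORPH_ELLIPSE,(41,41)))
b=blobs(m)[0]; e=cv2.fitEllipse(b); print(e)
# rim points onto plane z=.062 (flange), fit circle
P=ray(c,b[:,0,:],.062)[:,:2]
A=np.c_[2*P,np.ones(len(P))]; s=np.linalg.lstsq(A,(P**2).sum(1),rcond=None)[0]
print('lid centre',s[:2],'r',np.sqrt(s[2]+s[0]**2+s[1]**2))
k=blobs(mask(c,(0,0,0),(180,255,60))[100:250,250:400],30)[0]; print('knob rect',cv2.boundingRect(k))
print('knob top',ray(c,[[318,173],[318,175]],.112))
# handles
print('handle tips',ray(c,[[445,100],[205,215]],.048))
E
```

```text
((320.43231201171875, 152.58657836914062), (219.64173889160156, 260.65087890625), 64.81665802001953)
lid centre [0.5299 0.1836] r 0.12111326780527927
knob rect (51, 55, 35, 37)
knob top [[0.5305 0.1871 0.112 ]
 [0.5297 0.1855 0.112 ]]
handle tips [[0.6695 0.1777 0.048 ]
 [0.3904 0.1925 0.048 ]]
```

```bash
python3 - <<'E'
from h import *
e=plan([.530,.1855,.12],down(60),85,n=4); plan([.530,.1855,.080],down(60),85,n=2,start=e)
E
```

```text
n=4 D=127.9mm A=1.0deg
-0.001 -0.001 0.004 2.7 -0.1 31.9 85; -0.001 -0.001 0.004 2.8 -0.2 31.9 85; -0.001 -0.001 0.004 2.8 -0.2 31.9 85; -0.001 -0.001 0.004 2.8 -0.2 31.9 85
n=2 D=40.0mm A=0.0deg
-0.000 -0.000 0.000 -0.0 0.0 20.0 85; -0.000 -0.000 0.000 -0.0 0.0 20.0 85
```

servo_tool(targets="-0.004 0 0.004 3 0 32 85; -0.004 0 0.004 3 0 32 85; 0 0 0.004 3 0 32 85; 0 0 0.004 3 0 32 85; 0 0 0 0 0 18 85; 0 0 0 0 0 0 85")

```text
time: 2.62
tool_pos: [0.5323, 0.182, 0.0991]
tcp_rot: [2.718, 1.564, 0.014]
wrist_force: [-0.8, -0.3, -0.3]
width: 0.998
```

```bash
python3 - <<'E'
from h import *
st(); snap('wrist','w2'); plan([.530,.1855,.079],down(60),85)
E
```

```text
t 2.62 p [0.5323 0.182  0.0991] yaw 59.84 z [ 0.011 -0.001 -1.   ] F [-0.8 -0.3 -0.3] w 85.2 q [ 0.29  0.17  1.98 -0.    0.98  0.82]
n=1 D=21.8mm A=0.7deg
0.010 -0.005 -0.003 1.5 -4.3 21.3 85
```

View pics/w2.png

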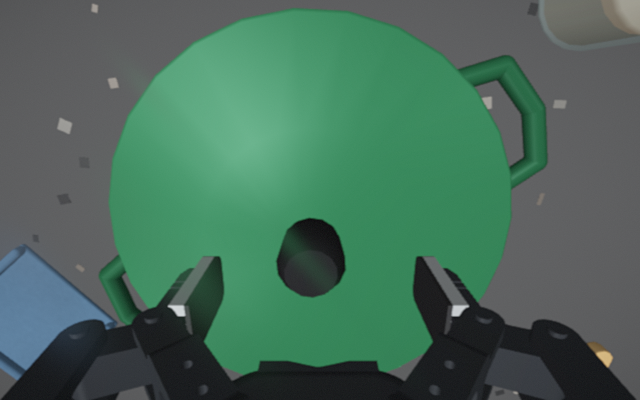

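```bash
python3 - <<'E'
from h import *
c=load('w2'); print(ray(c,[[311,273]],.112))
E
```

```text
[[0.52911025 0.1846466  0.112     ]]
```

servo_tool(targets="0 0 0 2 -4 20 85; 0 0 0 0 0 0 28; 0 0 0 0 0 0 28; 0 0 0 0 0 0 28; 0 0 0 0 0 0 28", newtons=60)

```text
time: 3.08
tool_pos: [0.5342, 0.1837, 0.0879]
tcp_rot: [2.718, 1.557, 0.027]
wrist_force: [0.5, 1.4, 0.1]
width: 0.446
```

```bash
python3 - <<'E'
from h import *
st(); plan([.5293,.185,.079],down(60),85)
E
```

```text
t 3.08 p [0.5342 0.1837 0.0879] yaw 59.63 z [ 0.02   0.001 -1.   ] F [0.5 1.4 0.1] w 38.1 q [ 0.29  0.18  1.99 -0.01  0.95  0.82]
n=1 D=10.3mm A=1.2deg
0.016 -0.011 -0.007 -1.4 -5.1 8.8 85
```

servo_tool(targets="0.016 -0.011 -0.007 -1 -5 10 50; 0.0 0 0 0 0 0 50")

```text
time: 3.25
tool_pos: [0.5316, 0.1858, 0.0809]
tcp_rot: [2.719, 1.571, 0.007]
wrist_force: [-0.8, -0.3, -1.0]
width: 0.588
```

```bash
python3 - <<'E'
from h import *
st(); plan([.5293,.185,.079],down(60),85)
E
```

```text
t 3.25 p [0.5316 0.1858 0.0809] yaw 60.04 z [ 0.004  0.001 -1.   ] F [-0.8 -0.3 -1. ] w 50.2 q [ 0.29  0.19  1.99 -0.    0.96  0.82]
n=1 D=3.1mm A=0.3deg
0.003 -0.003 0.001 -1.8 -1.6 1.8 85
```

Good; close.

servo_tool(targets="0 0 0 -1 -2 2 26; 0 0 0 0 0 0 26; 0 0 0 0 0 0 26; 0 0 0 0 0 0 26", newtons=60)

```text
time: 3.58
tool_pos: [0.5307, 0.1862, 0.0799]
tcp_rot: [2.717, 1.571, 0.011]
wrist_force: [0.4, -0.4, 0.6]
width: 0.358
```

```bash
python3 - <<'E'
from h import *
st(); plan([.5293,.185,.22],down(60),26)
E
```

```text
t 3.58 p [0.5307 0.1862 0.0799] yaw 60.09 z [ 0.007  0.001 -1.   ] F [ 0.4 -0.4  0.6] w 30.6 q [ 0.29  0.19  1.99 -0.    0.95  0.82]
n=4 D=140.1mm A=0.4deg
0.001 -0.001 0.000 -0.3 0.0 -35.0 26; 0.001 -0.001 0.000 -0.3 -0.0 -35.0 26; 0.001 -0.001 0.000 -0.4 -0.1 -35.0 26; 0.001 -0.001 0.000 -0.4 -0.1 -35.0 26
```

servo_tool(targets="0 0 0 0 0 -8 26; 0 0 0 0 0 -20 26; 0 0 0 0 0 -35 26; 0 0 0 0 0 -35 26; 0 0 0 0 0 -15 26")

```text
time: 4.0
tool_pos: [0.5209, 0.1839, 0.187]
tcp_rot: [-2.716, -1.571, 0.028]
wrist_force: [1.4, 0.2, -3.0]
width: 0.355
```

```bash
python3 - <<'E'
from h import *
st(); e=plan([.51,.445,.17],down(60),26); plan([.51,.445,.03],down(60),26,start=e)
snap('top','t1')
E
```

```text
t 4.0 p [0.5209 0.1839 0.187 ] yaw 60.08 z [-0.017 -0.005 -1.   ] F [ 1.4  0.2 -3. ] w 30.3 q [ 0.29  0.08  1.9  -0.    1.18  0.82]
n=7 D=261.9mm A=1.0deg
-0.002 0.002 0.000 31.6 -19.9 2.2 26; -0.002 0.002 0.000 31.6 -19.9 2.3 26; -0.002 0.002 0.000 31.6 -20.0 2.3 26; -0.002 0.002 0.000 31.6 -20.0 2.3 26; -0.002 0.002 0.000 31.6 -20.0 2.3 26; -0.002 0.002 0.000 31.5 -20.0 2.4 26; -0.002 0.002 0.000 31.5 -20.0 2.4 26
n=4 D=140.0mm A=0.0deg
-0.000 -0.000 0.000 -0.0 0.0 35.0 26; -0.000 -0.000 0.000 -0.0 0.0 35.0 26; -0.000 -0.000 0.000 -0.0 0.0 35.0 26; -0.000 -0.000 0.000 -0.0 0.0 35.0 26
```

View pics/t1.png

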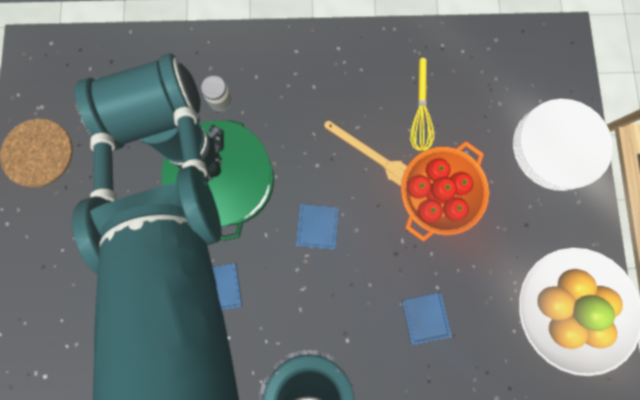

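servo_tool(targets="-0.004 0.004 0 20 -12 1 26; -0.004 0.004 0 32 -20 2 26; -0.002 0.004 0 32 -20 2 26; -0.002 0.002 0 32 -20 3 26; -0.002 0.002 0 32 -20 3 26; -0.002 0.002 0 32 -20 3 26; 0 0 0 32 -20 3 26; 0 0 0 12 -7 2 26")

```text
time: 4.72
tool_pos: [0.5105, 0.4515, 0.1631]
tcp_rot: [2.723, 1.557, 0.004]
wrist_force: [0.4, 0.6, -3.8]
width: 0.356
```

```bash
python3 - <<'E'
from h import *
st(); plan([.51,.445,.045],down(60),26)
E
```

```text
t 4.72 p [0.5105 0.4515 0.1631] yaw 59.53 z [ 0.004 -0.003 -1.   ] F [ 0.4  0.6 -3.8] w 30.4 q [ 0.69  0.32  1.66 -0.01  1.16  1.22]
n=3 D=118.3mm A=0.6deg
0.002 0.000 -0.003 -2.0 0.7 39.4 26; 0.002 0.000 -0.003 -2.0 0.8 39.4 26; 0.002 0.000 -0.003 -2.0 0.9 39.4 26
```

servo_tool(targets="0 0 0 0 0 35 26; 0 0 0 0 0 35 26; 0 0 0 0 0 25 26; 0 0 0 0 0 10 26; 0 0 0 0 0 0 26")

```text
time: 5.13
tool_pos: [0.5067, 0.4561, 0.049]
tcp_rot: [2.717, 1.568, -0.005]
wrist_force: [-0.8, -0.1, -3.6]
width: 0.36
```

```bash
python3 - <<'E'
from h import *
st(); plan([.512,.45,.027],down(60),26)
E
```

```text
t 5.13 p [0.5067 0.4561 0.049 ] yaw 59.98 z [-0.    -0.005 -1.   ] F [-0.8 -0.1 -3.6] w 30.8 q [ 0.7   0.43  1.73 -0.    0.98  1.22]
n=1 D=23.5mm A=0.3deg
0.002 0.005 -0.000 -2.6 7.6 22.0 26
```

servo_tool(targets="0.002 0.004 0 0 0 14 26; 0 0 0 0 0 6 26; 0 0 0 0 0 3 26; 0 0 0 0 0 0 26")

```text
time: 5.47
tool_pos: [0.507, 0.4552, 0.0271]
tcp_rot: [2.721, 1.568, -0.003]
wrist_force: [0.4, -0.5, -2.5]
width: 0.359
```

```bash
python3 - <<'E'
from h import *
st()
E
```

```text
t 5.47 p [0.507  0.4552 0.0271] yaw 59.92 z [-0.001 -0.002 -1.   ] F [ 0.4 -0.5 -2.5] w 30.7 q [ 0.7   0.46  1.75 -0.    0.94  1.22]
```

servo_tool(targets="0 0 0 0 0 3 26; 0 0 0 0 0 0 40; 0 0 0 0 0 0 70; 0 0 0 0 0 -2 85; 0 0 0 0 0 -30 85; 0 0 0 0 0 -40 85; 0 0 0 0 0 -40 85; 0 0 0 0 0 -40 85")

```text
time: 6.13
tool_pos: [0.5057, 0.4526, 0.1783]
tcp_rot: [2.721, 1.566, -0.015]
wrist_force: [0.6, 1.1, -0.2]
width: 0.996
```

```bash
python3 - <<'E'
from h import *
st(); snap('wrist','w3'); plan([.60,-.12,.22],down(52),60)
E
```

```text
t 6.13 p [0.5057 0.4526 0.1783] yaw 59.84 z [-0.007 -0.007 -1.   ] F [ 0.6  1.1 -0.2] w 85.1 q [ 0.69  0.31  1.64 -0.    1.2   1.22]
n=15 D=584.1mm A=7.9deg
0.000 -0.000 0.009 -30.2 24.5 -2.1 60; 0.000 -0.000 0.009 -30.0 24.8 -2.1 60; 0.000 -0.000 0.009 -29.7 25.0 -2.1 60; 0.000 -0.000 0.009 -29.5 25.3 -2.1 60; 0.000 -0.000 0.009 -29.3 25.6 -2.1 60; 0.000 -0.000 0.009 -29.1 25.8 -2.1 60; 0.000 -0.000 0.009 -28.8 26.1 -2.1 60; 0.000 -0.000 0.009 -28.6 26.4 -2.0 60
0.000 -0.000 0.009 -28.3 26.6 -2.0 60; 0.000 -0.000 0.009 -28.1 26.9 -2.0 60; 0.000 -0.000 0.009 -27.8 27.1 -2.0 60; 0.000 -0.000 0.009 -27.6 27.4 -2.0 60; 0.000 -0.000 0.009 -27.3 27.6 -2.0 60; 0.000 -0.000 0.009 -27.1 27.9 -2.0 60; 0.000 -0.000 0.009 -26.8 28.1 -2.0 60
```

View pics/w3.png

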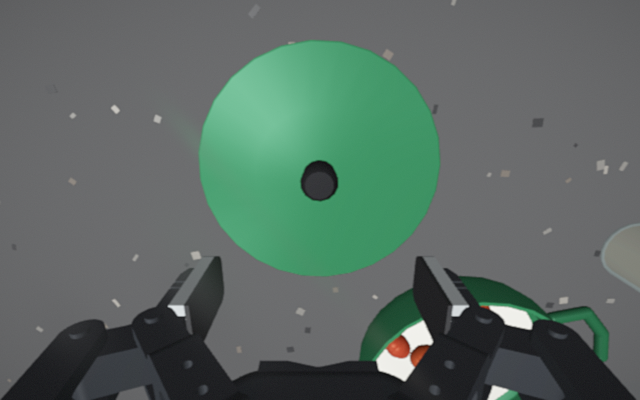

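servo_tool(targets="0 0 0.009 -30 25 -3 85; 0 0 0.009 -30 25 -3 85; 0 0 0.009 -30 25 -3 85; 0 0 0.009 -30 25 -3 85; 0 0 0.009 -29 26 -3 85; 0 0 0.009 -29 26 -3 85; 0 0 0.009 -29 26 -3 85; 0 0 0.009 -29 26 -3 85")

```text
time: 6.85
tool_pos: [0.5677, 0.1502, 0.2318]
tcp_rot: [-2.766, -1.481, -0.074]
wrist_force: [-0.0, 1.0, -0.6]
width: 0.995
```

```bash
python3 - <<'E'
from h import *
st(); snap('wrist','w4'); plan([.60,-.12,.22],down(52),60)
E
```

```text
t 6.85 p [0.5677 0.1502 0.2318] yaw 56.36 z [ 0.04   0.025 -0.999] F [-0.   1.  -0.6] w 85.0 q [0.21 0.07 1.83 0.02 1.2  0.79]
n=7 D=265.1mm A=4.9deg
0.003 -0.006 0.010 -28.8 24.6 1.3 60; 0.003 -0.006 0.010 -28.5 24.9 1.4 60; 0.003 -0.006 0.010 -28.3 25.1 1.4 60; 0.003 -0.006 0.010 -28.0 25.4 1.5 60; 0.003 -0.006 0.010 -27.7 25.7 1.6 60; 0.003 -0.006 0.010 -27.5 26.0 1.7 60; 0.003 -0.006 0.010 -27.2 26.3 1.7 60
```

View pics/w4.png

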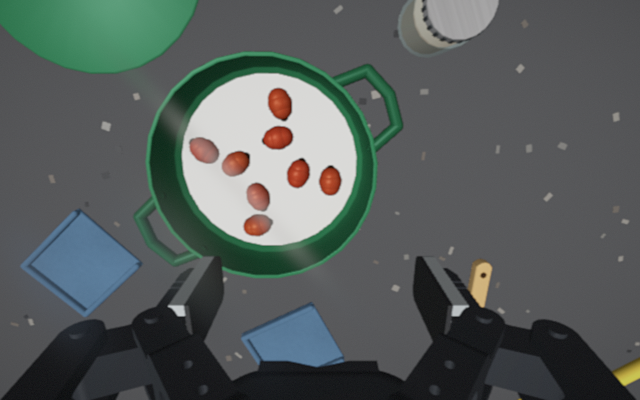

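```bash
python3 - <<'E'
from h import *
np.set_printoptions(precision=3,suppress=True)
plan([.60,-.15,.20],down(52),60)
c=load('w4')
m=mask(c,(0,90,60),(14,255,255))|mask(c,(172,90,60),(180,255,255))
for b in blobs(m,60):
    (x,y),_,_=cv2.minAreaRect(b)
    if y<250: print((x,y),ray(c,[[x,y]],.018)[0,:2])
f=cv2.inRange(c['image'],(150,150,150),(255,255,255)); f[:, :170]=0; f[:,370:]=0; f[:60]=0;f[255:]=0
b=blobs(f)[0]; h=cv2.convexHull(b); P=ray(c,h[:,0],.005)[:,:2]
s=np.linalg.lstsq(np.c_[2*P,np.ones(len(P))],(P**2).sum(1),rcond=None)[0]; print('floor',s[:2],np.sqrt(s[2]+s[0]**2+s[1]**2))
E
```

```text
n=8 D=296.4mm A=4.9deg
0.003 -0.005 0.009 -28.4 23.5 3.6 60; 0.003 -0.005 0.009 -28.2 23.8 3.6 60; 0.003 -0.005 0.009 -28.0 24.0 3.7 60; 0.003 -0.005 0.009 -27.7 24.3 3.8 60; 0.003 -0.005 0.009 -27.5 24.6 3.8 60; 0.003 -0.005 0.009 -27.2 24.8 3.9 60; 0.003 -0.005 0.009 -27.0 25.1 4.0 60; 0.003 -0.005 0.009 -26.7 25.3 4.0 60
(279.0, 104.0) [0.577 0.232]
(277.0, 137.5) [0.555 0.204]
(298.0, 173.5) [0.552 0.16 ]
(330.0, 180.5) [0.577 0.133]
(235.5, 162.5) [0.502 0.208]
(258.8189697265625, 195.07760620117188) [0.501 0.164]
(254.800048828125, 226.1000213623047) [0.475 0.136]
(197.7660675048828, 151.72018432617188) [0.476 0.239]
floor [0.529 0.184] 0.09831358111834845
```

servo_tool(targets="0.003 -0.006 0.009 -28 24 3 60; 0.003 -0.006 0.009 -28 24 3 60; 0.003 -0.006 0.009 -28 24 3 60; 0.003 -0.006 0.009 -28 24 3 60; 0.003 -0.006 0.009 -27 25 3 60; 0 0 0.009 -27 25 3 60; 0 0 0.009 -27 25 3 60; 0 0 0 0 0 0 60")

```text
time: 7.57
tool_pos: [0.6022, -0.1232, 0.2202]
tcp_rot: [2.808, 1.374, 0.049]
wrist_force: [-0.2, -0.4, 0.9]
width: 0.703
```

```bash
python3 - <<'E'
from h import *
st(); snap('wrist','w5')
E
```

```text
t 7.57 p [ 0.6022 -0.1232  0.2202] yaw 52.17 z [ 0.034  0.001 -0.999] F [-0.2 -0.4  0.9] w 60.0 q [-0.25  0.14  1.78  0.01  1.2   0.41]
```

View pics/w5.png

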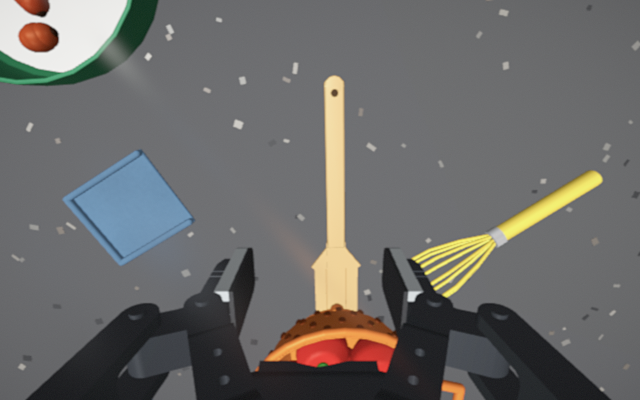

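```bash
python3 - <<'E'
from h import *
np.set_printoptions(precision=4,suppress=True)
c=load('w5')
m=mask(c,(10,60,120),(25,200,255)); m[:70]=0; m[:,:300]=0; m[:,370:]=0
b=blobs(m[:300])[0]; print(cv2.boundingRect(b))
mid=[]
for y in range(110,240,10):
    xs=np.where(m[y])[0]; mid.append([(xs.min()+xs.max())/2,y])
P=ray(c,mid,.013)[:,:2]; v,_,_,_=[*cv2.fitLine(P.astype(np.float32),cv2.DIST_L2,0,.001,.001).ravel()][0:4]; 
vx,vy,x0,y0=cv2.fitLine(P.astype(np.float32),cv2.DIST_L2,0,.001,.001).ravel(); d=np.array([vx,vy]); d=d if d[0]<0 else -d
print('dir',d,np.degrees(np.arctan2(*d[::-1])))
y=cv2.boundingRect(b)[1]; end=ray(c,[[334,y]],.008)[0,:2]; print('end',end)
o=np.array([x0,y0])
for x in (-155,-30,150): 
    q=end+d*(x+155)/1000; q=o+d*np.dot(q-o,d); print(x,q)
r=blobs(mask(c,(100,80,60),(118,255,255)),500)[0]; q=cv2.approxPolyDP(r,6,True)[:,0]; print(q,ray(c,q,.012)[:,:2],ray(c,q,.012)[:,:2].mean(0))
E
```

```text
(311, 75, 50, 225)
dir [-0.5949 -0.8038] -126.50753
end [ 0.6784 -0.0599]
-155 [ 0.678  -0.0596]
-30 [ 0.6036 -0.1601]
150 [ 0.4965 -0.3047]
[[141 150]
 [ 63 198]
 [119 264]
 [193 221]] [[ 0.4725  0.0052]
 [ 0.3683  0.0202]
 [ 0.3556 -0.0719]
 [ 0.4594 -0.0862]] [ 0.414  -0.0332]
```

```bash
python3 - <<'E'
from h import *
e=plan([.6036,-.160,.06],down(53.5),50); plan([.6036,-.160,.002],down(53.5),50,start=e)
E
```

```text
n=5 D=165.3mm A=2.4deg
0.005 -0.005 -0.005 -6.8 4.2 32.1 50; 0.005 -0.005 -0.005 -6.7 4.3 32.1 50; 0.005 -0.005 -0.005 -6.5 4.5 32.1 50; 0.005 -0.005 -0.005 -6.4 4.6 32.1 50; 0.005 -0.005 -0.005 -6.3 4.8 32.1 50
n=2 D=58.0mm A=0.0deg
0.000 0.000 -0.000 0.0 -0.0 29.0 50; 0.000 0.000 -0.000 0.0 -0.0 29.0 50
```

servo_tool(targets="0.008 -0.008 -0.005 -7 4 32 50; 0.008 -0.008 -0.005 -7 4 32 50; 0.004 -0.004 -0.005 -7 4 32 50; 0.004 -0.004 -0.005 -6 5 32 50; 0.004 -0.004 -0.005 -6 5 25 50; 0 0 0 0 0 0 50")

```text
time: 8.12
tool_pos: [0.6112, -0.1581, 0.073]
tcp_rot: [2.794, 1.414, 0.017]
wrist_force: [0.1, 0.4, -0.6]
width: 0.583
```

```bash
python3 - <<'E'
from h import *
st(); c=snap('wrist','w6'); c=load('w6');plan([.6036,-.160,.02],down(53.5),50)
E
```

```text
t 8.12 p [ 0.6112 -0.1581  0.073 ] yaw 53.7 z [ 0.014 -0.004 -1.   ] F [ 0.1  0.4 -0.6] w 49.8 q [-0.29  0.31  1.85 -0.    0.96  0.34]
n=2 D=56.0mm A=1.0deg
0.008 -0.003 0.002 -3.7 -3.2 27.6 50; 0.008 -0.003 0.002 -3.6 -3.0 27.6 50
```

View pics/w6.png

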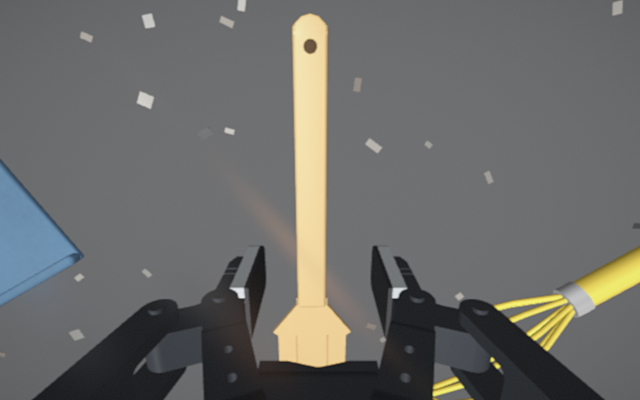

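```bash
python3 - <<'E'
from h import *
np.set_printoptions(precision=4,suppress=True)
c=load('w6')
m=mask(c,(10,60,120),(25,200,255)); m[:,:260]=0; m[:,360:]=0
mid=[]
for y in range(50,290,10):
    xs=np.where(m[y])[0]; mid.append([(xs.min()+xs.max())/2,y])
P=ray(c,mid,.013)[:,:2]
vx,vy,x0,y0=cv2.fitLine(P.astype(np.float32),cv2.DIST_L2,0,.001,.001).ravel(); d=np.array([vx,vy]); d=d if d[0]<0 else -d
print('dir',d,np.degrees(np.arctan2(*d[::-1])))
end=ray(c,[[310,15]],.010)[0,:2]; print('end',end, 'shoulder',ray(c,[[310,300]],.013))
o=np.array([x0,y0])
for x in (-155,-30,150): 
    q=end+d*(x+155)/1000; q=o+d*np.dot(q-o,d); print(x,q)
q=end+d*.125;q=o+d*np.dot(q-o,d); plan([q[0],q[1],.002],down(180+np.degrees(np.arctan2(*d[::-1]))),50)
E
```

```text
dir [-0.5925 -0.8056] -126.332634
end [ 0.6775 -0.0604] shoulder [[ 0.5686 -0.2068  0.013 ]]
-155 [ 0.6773 -0.0603]
-30 [ 0.6032 -0.161 ]
150 [ 0.4966 -0.306 ]
n=2 D=73.9mm A=1.0deg
0.008 -0.003 0.000 -4.2 -3.3 36.6 50; 0.008 -0.003 0.000 -4.1 -3.0 36.6 50
```

servo_tool(targets="0.008 -0.003 0 -4 -3 30 50; 0.008 -0.003 0 -4 -3 20 50; 0 0 0 0 0 8 50; 0 0 0 0 0 0 50")

```text
time: 8.5
tool_pos: [0.6113, -0.1579, 0.0258]
tcp_rot: [2.794, 1.418, 0.019]
wrist_force: [-0.5, -0.1, -0.6]
width: 0.584
```

```bash
python3 - <<'E'
from h import *
st(); plan([.6032,-.161,.003],down(53.7),50)
E
```

```text
t 8.5 p [ 0.6113 -0.1579  0.0258] yaw 53.83 z [ 0.015 -0.002 -1.   ] F [-0.5 -0.1 -0.6] w 49.9 q [-0.29  0.37  1.88  0.    0.88  0.34]
n=1 D=24.4mm A=0.9deg
0.013 -0.007 0.002 -7.4 -5.0 22.7 50
```

servo_tool(targets="0.013 -0.007 0.002 -7 -5 15 50; 0.003 -0.003 0 -3 -2 8 50; 0 0 0 0 0 0 50")

```text
time: 8.75
tool_pos: [0.6041, -0.1616, 0.0074]
tcp_rot: [2.797, 1.419, 0.003]
wrist_force: [0.4, -0.0, -0.4]
width: 0.586
```

```bash
python3 - <<'E'
from h import *
st(); plan([.6032,-.161,.003],down(53.7),50)
E
```

```text
t 8.75 p [ 0.6041 -0.1616  0.0074] yaw 53.81 z [ 0.004 -0.003 -1.   ] F [ 0.4 -0.  -0.4] w 50.0 q [-0.3   0.39  1.89 -0.    0.86  0.33]
n=1 D=4.5mm A=0.3deg
0.005 0.000 0.002 -0.1 -1.1 4.4 50
```

servo_tool(targets="0.005 0 0 0 -1 6 50; 0 0 0 0 0 1 30; 0 0 0 0 0 0 12; 0 0 0 0 0 0 12; 0 0 0 0 0 0 12", newtons=100)

```text
time: 9.17
tool_pos: [0.6046, -0.1614, 0.0024]
tcp_rot: [2.801, 1.419, 0.003]
wrist_force: [-0.3, 0.2, -1.6]
width: 0.198
```

```bash
python3 - <<'E'
from h import *
st(); snap('wrist','w7'); snap('top','t2')
E
```

```text
t 9.17 p [ 0.6046 -0.1614  0.0024] yaw 53.75 z [ 0.002 -0.    -1.   ] F [-0.3  0.2 -1.6] w 17.0 q [-0.3   0.4   1.89  0.    0.85  0.33]
```

View pics/w7.png

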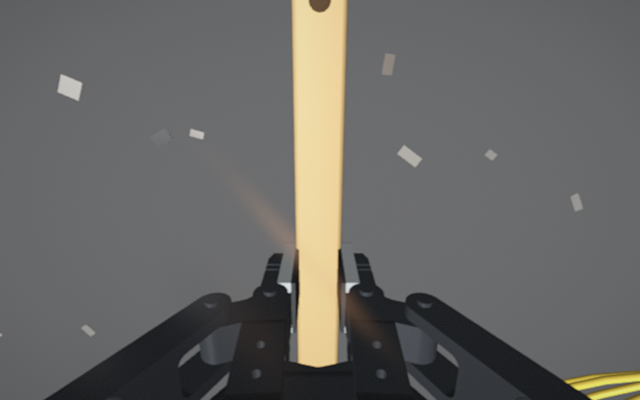

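servo_tool(targets="0 0 0 5 0 0 12; 0 0 0 6 0 0 12; 0 0 0 6 0 0 12; 0 0 0 6 0 0 12")

```text
time: 9.6
tool_pos: [0.6171, -0.1446, 0.0021]
tcp_rot: [2.799, 1.419, -0.004]
wrist_force: [-2.7, -3.2, 1.0]
width: 0.196
```

```bash
python3 - <<'E'
from h import *
st(); plan([.6046+.5925*.05,-.1614+.8056*.05,.0024],down(53.75),12,n=4)
E
```

```text
t 9.6 p [ 0.6171 -0.1446  0.0021] yaw 53.75 z [-0.001 -0.004 -1.   ] F [-2.7 -3.2  1. ] w 16.8 q [-0.27  0.41  1.87 -0.01  0.86  0.37]
n=4 D=29.1mm A=0.2deg
0.000 0.001 0.000 7.3 -0.0 -0.1 12; 0.000 0.001 0.000 7.3 -0.0 -0.1 12; 0.000 0.001 0.000 7.3 -0.0 -0.1 12; 0.000 0.001 0.000 7.3 -0.0 -0.1 12
```

```bash
cat > col.py <<'E'
from h import *
def col(n):
    c=load(n); m=mask(c,(5,170,120),(14,255,255)); m[:,:380]=0; m[:,500:]=0
    b=blobs(cv2.morphologyEx(m,cv2.MORPH_CLOSE,np.ones((5,5))))[0]
    h=cv2.convexHull(b); print(n,cv2.boundingRect(b),cv2.fitEllipse(h)[:2],cv2.minAreaRect(h))
E
python3 - <<'E'
from h import *; from col import col
snap('top','t3'); [col(k) for k in ('top0','t1','t2','t3')]
E
```

```text
top0 (402, 142, 87, 98) ((444.0309753417969, 190.73036193847656), (85.7745361328125, 105.57093811035156)) ((444.0135192871094, 190.58108520507812), (88.9398422241211, 86.96704864501953), 80.53767395019531)
t1 (402, 142, 87, 98) ((444.1019592285156, 190.6953887939453), (85.83872985839844, 105.45108795166016)) ((444.0135192871094, 190.58108520507812), (88.9398422241211, 86.96704864501953), 80.53767395019531)
t2 (425, 142, 64, 97) ((450.3486328125, 190.03709411621094), (75.19534301757812, 100.34114837646484)) ((458.64886474609375, 191.46652221679688), (59.35600662231445, 99.96800994873047), 6.613461017608643)
t3 (412, 142, 77, 98) ((446.1334533691406, 190.8111572265625), (81.46858215332031, 105.46502685546875)) ((447.39666748046875, 190.00057983398438), (88.62344360351562, 80.4339370727539), 80.21759033203125)
```

servo_tool(targets="0 0 0 6 0 0 12; 0 0 0 6 0 0 12; 0 0 0 6 0 0 12; 0 0 0 6 0 0 12")

```text
time: 9.98
tool_pos: [0.6346, -0.121, 0.0022]
tcp_rot: [2.8, 1.419, 0.002]
wrist_force: [0.5, 0.5, -0.6]
width: 0.197
```

```bash
python3 - <<'E'
from h import *; from col import col
st(); snap('top','t4'); col('t4')
E
```

```text
t 9.98 p [ 0.6346 -0.121   0.0022] yaw 53.75 z [ 0.002 -0.002 -1.   ] F [ 0.5  0.5 -0.6] w 16.9 q [-0.23  0.43  1.84 -0.    0.86  0.41]
t4 (400, 141, 88, 98) ((442.4763488769531, 189.41697692871094), (87.27729797363281, 105.6884765625)) ((442.1075439453125, 189.57357788085938), (87.78276824951172, 88.33563995361328), 79.3803482055664)
```

servo_tool(targets="0 0 0 12 0 0 12; 0 0 0 14 0 0 12; 0 0 0 14 0 0 12; 0 0 0 14 0 0 12; 0 0 0 14 0 0 12; 0 0 0 10 0 0 12")

```text
time: 10.53
tool_pos: [0.6865, -0.0499, 0.0024]
tcp_rot: [2.801, 1.419, 0.006]
wrist_force: [1.1, -0.8, -0.3]
width: 0.199
```

```bash
python3 - <<'E'
from h import *; from col import col
st(); snap('top','t5'); col('t5')
E
```

```text
t 10.53 p [ 0.6865 -0.0499  0.0024] yaw 53.74 z [ 0.005 -0.    -1.   ] F [ 1.1 -0.8 -0.3] w 17.0 q [-0.11  0.49  1.75  0.    0.9   0.52]
t5 (399, 141, 89, 98) ((442.5961608886719, 189.4645538330078), (86.94137573242188, 105.71312713623047)) ((442.1075439453125, 189.57357788085938), (87.78276824951172, 88.33563995361328), 79.3803482055664)
```

View pics/t5.png

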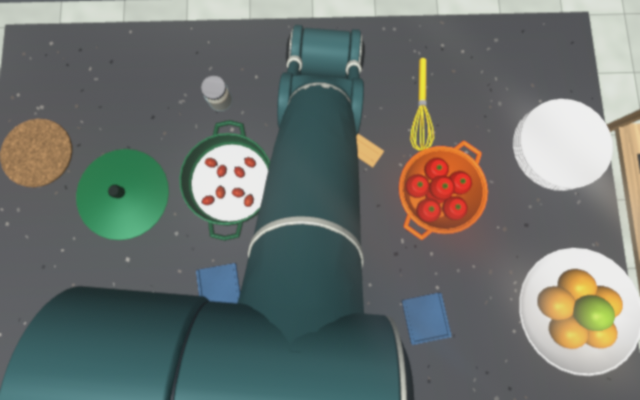

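```bash
cat >> h.py <<'E'
def down(yawdeg,tilt=0):
    y=np.radians(yawdeg); Rm=np.array([[np.cos(y),np.sin(y),0],[np.sin(y),-np.cos(y),0],[0,0,-1]])
    return R.from_matrix(Rm)*R.from_rotvec([0,np.radians(tilt),0])
TIP=np.array([-.1805,0,.0004])
def yt(s):
    r=R.from_rotvec(s['tcp_rot']).as_matrix(); xa=r[:,0]
    return np.degrees(np.arctan2(xa[1],xa[0]))%360, np.degrees(np.arcsin(xa[2]))
def tip(s=None,v=True):
    s=s or bot.read_state(); t=s['tool_pos']+R.from_rotvec(s['tcp_rot']).apply(TIP)
    if v: print('tip',np.round(t,4),'yaw,tilt',np.round(yt(s),1))
    return t
def tcp_for_tip(t,yaw,tilt): return np.asarray(t)-down(yaw,tilt).apply(TIP)
def plan2(p,yaw,tilt,grip,n=None,usetip=False,start=None,mm=38,deg=6.5,nd=3):
    """p = TCP (or tip) target; yaw and tilt blended separately"""
    s=bot.read_state() if start is None else start
    y0,t0=yt(s); p=np.asarray(p,float); p0=tip(s,False) if usetip else np.array(s['tool_pos'])
    r0=R.from_rotvec(s['tcp_rot']); base=down(y0,t0); res=r0*base.inv()
    if n is None: n=max(1,int(np.ceil(max(np.linalg.norm(p-p0)*1000/mm,(abs(yaw-y0)+abs(tilt-t0))/deg))))
    def pose(k):
        a=k/n; ro=(R.from_rotvec(res.as_rotvec()*(1-a)))*down(y0+(yaw-y0)*a,t0+(tilt-t0)*a); q=p0+(p-p0)*a
        return (q-ro.apply(TIP) if usetip else q), ro
    out=[]
    for k in range(n):
        (a,ra),(b,rb)=pose(k),pose(k+1)
        out.append(' '.join(f'{v:.3f}' for v in (ra.inv()*rb).as_rotvec())+' '+' '.join(f'{v:.1f}' for v in ra.inv().apply(b-a)*1000)+f' {grip:g}')
    print('n',n)
    for i in range(0,n,8): print('; '.join(out[i:i+8]))
    q,ro=pose(n); return {'tool_pos':q,'tcp_rot':ro.as_rotvec()}
E
python3 - <<'E'
from h import *
tip(); e=plan2([.66,-.04,.24],53.7,0,12,n=7); print('target',tcp_for_tip([.53,.184,.12],190,65)); plan2(tcp_for_tip([.53,.184,.13],190,65),190,65,12,start=e)
E
```

```text
tip [ 0.5811 -0.194   0.0015] yaw,tilt [53.8  0.2]
n 7
0.001 -0.001 0.000 -1.2 -3.8 -33.9 12; 0.001 -0.001 0.000 -1.3 -3.8 -33.9 12; 0.001 -0.001 0.000 -1.3 -3.8 -33.9 12; 0.001 -0.001 0.000 -1.3 -3.8 -33.9 12; 0.001 -0.001 0.000 -1.3 -3.8 -33.9 12; 0.001 -0.001 0.000 -1.3 -3.9 -33.9 12; 0.001 -0.001 0.000 -1.4 -3.9 -33.9 12
target [0.45523332 0.17081662 0.2837576 ]
n 31
0.001 0.037 -0.077 1.6 -9.3 -1.7 12; 0.004 0.037 -0.077 2.3 -9.2 -1.6 12; 0.007 0.037 -0.076 3.1 -9.0 -1.5 12; 0.010 0.037 -0.076 3.8 -8.7 -1.3 12; 0.013 0.037 -0.076 4.5 -8.4 -1.1 12; 0.015 0.037 -0.075 5.2 -8.1 -0.8 12; 0.018 0.037 -0.075 5.8 -7.7 -0.5 12; 0.021 0.037 -0.074 6.4 -7.2 -0.1 12
0.023 0.037 -0.073 6.9 -6.7 0.3 12; 0.026 0.037 -0.072 7.3 -6.2 0.7 12; 0.029 0.037 -0.071 7.7 -5.6 1.1 12; 0.031 0.037 -0.070 8.1 -5.0 1.6 12; 0.034 0.037 -0.069 8.3 -4.4 2.0 12; 0.036 0.037 -0.068 8.5 -3.8 2.4 12; 0.039 0.037 -0.066 8.7 -3.1 2.9 12; 0.041 0.037 -0.065 8.7 -2.4 3.3 12
0.044 0.037 -0.063 8.7 -1.7 3.7 12; 0.046 0.037 -0.062 8.7 -0.9 4.1 12; 0.048 0.037 -0.060 8.6 -0.2 4.4 12; 0.050 0.037 -0.058 8.4 0.5 4.7 12; 0.052 0.037 -0.056 8.2 1.2 5.0 12; 0.054 0.037 -0.054 7.9 1.9 5.2 12; 0.056 0.037 -0.052 7.6 2.7 5.4 12; 0.058 0.037 -0.050 7.2 3.3 5.5 12
0.060 0.037 -0.048 6.8 4.0 5.5 12; 0.062 0.037 -0.046 6.4 4.7 5.5 12; 0.063 0.037 -0.043 6.0 5.3 5.4 12; 0.065 0.037 -0.041 5.5 5.9 5.3 12; 0.066 0.037 -0.039 5.1 6.4 5.1 12; 0.068 0.037 -0.036 4.7 6.9 4.8 12; 0.069 0.037 -0.034 4.2 7.4 4.5 12
```

servo_tool(targets="0 0 0 0 0 -15 12; 0 0 0 -1 -4 -38 12; 0 0 0 -1 -4 -38 12; 0 0 0 -1 -4 -38 12; 0 0 0 -1 -4 -38 12; 0 0 0 -1 -4 -38 12; 0 0 0 -1 -4 -38 12")

```text
time: 11.17
tool_pos: [0.655, -0.0372, 0.2453]
tcp_rot: [-2.79, -1.419, 0.028]
wrist_force: [0.7, -0.3, -0.8]
width: 0.199
```

```bash
python3 - <<'E'
from h import *
st(); snap('scene','s2'); plan2(tcp_for_tip([.53,.184,.13],190,65),190,65,12,n=26)
E
```

```text
t 11.17 p [ 0.655  -0.0372  0.2453] yaw 53.92 z [-0.021  0.002 -1.   ] F [ 0.7 -0.3 -0.8] w 17.0 q [-0.09  0.23  1.61  0.    1.31  0.54]
n 26
0.001 0.044 -0.091 1.8 -11.1 -1.4 12; 0.005 0.044 -0.091 2.9 -10.8 -1.3 12; 0.009 0.044 -0.091 3.9 -10.5 -1.0 12; 0.013 0.044 -0.090 4.9 -10.1 -0.8 12; 0.017 0.044 -0.090 5.8 -9.7 -0.4 12; 0.021 0.044 -0.089 6.7 -9.1 0.1 12; 0.025 0.044 -0.088 7.5 -8.5 0.5 12; 0.029 0.044 -0.087 8.1 -7.8 1.1 12
0.033 0.044 -0.085 8.7 -7.0 1.7 12; 0.036 0.044 -0.084 9.2 -6.2 2.3 12; 0.040 0.044 -0.082 9.6 -5.3 2.9 12; 0.044 0.044 -0.080 9.8 -4.4 3.5 12; 0.047 0.044 -0.078 10.0 -3.4 4.1 12; 0.051 0.044 -0.076 10.0 -2.4 4.7 12; 0.054 0.044 -0.074 9.9 -1.4 5.2 12; 0.057 0.044 -0.071 9.8 -0.4 5.7 12
0.060 0.044 -0.069 9.5 0.6 6.1 12; 0.063 0.044 -0.066 9.1 1.7 6.4 12; 0.066 0.044 -0.063 8.7 2.7 6.7 12; 0.069 0.044 -0.060 8.2 3.6 6.9 12; 0.071 0.044 -0.057 7.7 4.6 6.9 12; 0.074 0.044 -0.054 7.1 5.5 6.9 12; 0.076 0.044 -0.051 6.5 6.4 6.7 12; 0.078 0.044 -0.047 5.8 7.2 6.5 12
0.080 0.044 -0.044 5.2 7.9 6.1 12; 0.082 0.044 -0.040 4.6 8.6 5.7 12
```

View pics/s2.png

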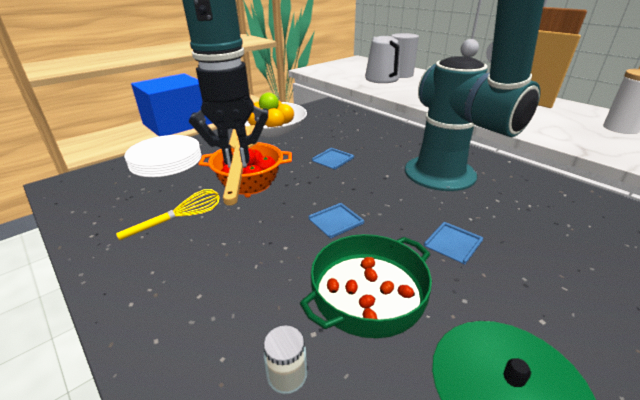

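servo_tool(targets="0 0.044 -0.09 2 -11 -1 12; 0.005 0.044 -0.09 3 -11 -1 12; 0.009 0.044 -0.09 4 -10 -1 12; 0.013 0.044 -0.09 5 -10 -1 12; 0.017 0.044 -0.09 6 -10 0 12; 0.021 0.044 -0.09 7 -9 0 12; 0.025 0.044 -0.088 7 -8 1 12; 0.029 0.044 -0.087 8 -8 1 12")

```text
time: 11.88
tool_pos: [0.5962, 0.0264, 0.288]
tcp_rot: [-1.888, -2.17, -0.38]
wrist_force: [-0.0, 0.3, -0.6]
width: 0.201
```

```bash
python3 - <<'E'
from h import *
st(); plan2(tcp_for_tip([.53,.184,.13],190,65),190,65,12,n=18)
E
```

```text
t 11.88 p [0.5962 0.0264 0.288 ] yaw 98.36 z [-0.01   0.348 -0.937] F [-0.   0.3 -0.6] w 17.1 q [-0.2   0.12  1.71  0.35  1.41 -0.41]
n 18
0.035 0.043 -0.083 8.6 -6.7 2.6 12; 0.038 0.044 -0.081 9.0 -5.9 3.2 12; 0.042 0.044 -0.079 9.3 -5.0 3.8 12; 0.045 0.044 -0.077 9.5 -4.1 4.4 12; 0.048 0.044 -0.075 9.6 -3.1 5.0 12; 0.052 0.044 -0.073 9.5 -2.1 5.5 12; 0.055 0.045 -0.071 9.4 -1.2 6.0 12; 0.058 0.045 -0.069 9.2 -0.2 6.5 12
0.060 0.045 -0.066 8.8 0.9 6.9 12; 0.063 0.045 -0.064 8.4 1.8 7.2 12; 0.066 0.045 -0.061 8.0 2.8 7.4 12; 0.068 0.045 -0.058 7.4 3.8 7.5 12; 0.071 0.045 -0.055 6.8 4.7 7.5 12; 0.073 0.045 -0.052 6.2 5.6 7.5 12; 0.075 0.045 -0.049 5.6 6.5 7.3 12; 0.077 0.045 -0.046 4.9 7.2 7.0 12
0.079 0.045 -0.043 4.2 8.0 6.6 12; 0.080 0.045 -0.040 3.6 8.7 6.2 12
```

servo_tool(targets="0.035 0.043 -0.083 9 -7 3 12; 0.038 0.044 -0.081 9 -6 3 12; 0.042 0.044 -0.079 9 -5 4 12; 0.045 0.044 -0.077 10 -4 4 12; 0.048 0.044 -0.075 10 -3 5 12; 0.052 0.044 -0.073 10 -2 6 12; 0.055 0.045 -0.071 9 -1 6 12; 0.058 0.045 -0.069 9 0 7 12")

```text
time: 12.55
tool_pos: [0.5263, 0.0867, 0.3005]
tcp_rot: [-0.832, -2.337, -0.333]
wrist_force: [0.1, -0.0, -1.0]
width: 0.199
```

```bash
python3 - <<'E'
from h import *
st(); tip(); plan2(tcp_for_tip([.53,.184,.12],190,65),190,65,12,n=8)
E
```

```text
t 12.55 p [0.5263 0.0867 0.3005] yaw 141.52 z [-0.477  0.422 -0.771] F [ 0.1 -0.  -1. ] w 17.0 q [-0.12  0.31  1.57  0.38  1.84 -1.02]
tip [6.351e-01 2.000e-04 1.854e-01] yaw,tilt [141.5  39.5]
n 8
0.074 0.056 -0.080 9.1 2.4 10.3 12; 0.078 0.056 -0.075 8.3 3.8 10.5 12; 0.082 0.056 -0.071 7.3 5.2 10.6 12; 0.086 0.057 -0.066 6.3 6.6 10.5 12; 0.089 0.057 -0.062 5.2 7.9 10.2 12; 0.093 0.057 -0.057 4.1 9.0 9.7 12; 0.095 0.058 -0.052 3.1 10.1 9.1 12; 0.098 0.058 -0.047 2.0 11.1 8.2 12
```

servo_tool(targets="0.074 0.056 -0.08 9 2 10 12; 0.078 0.056 -0.075 8 4 10 12; 0.082 0.056 -0.071 7 5 10 12; 0.086 0.057 -0.066 6 7 10 12; 0.089 0.057 -0.062 5 8 10 12; 0.093 0.057 -0.057 4 9 10 12; 0.095 0.058 -0.052 3 10 9 12; 0.098 0.058 -0.047 2 11 8 12")

```text
time: 13.22
tool_pos: [0.4583, 0.1637, 0.2923]
tcp_rot: [0.199, -2.0, 0.122]
wrist_force: [-0.5, 0.0, -1.0]
width: 0.196
```

```bash
python3 - <<'E'
from h import *
st(); tip(); snap('scene','s3'); snap('wrist','w8'); plan2([.53,.184,.09],190,65,12,usetip=True)
E
```

```text
t 13.22 p [0.4583 0.1637 0.2923] yaw -168.35 z [-0.889 -0.175 -0.423] F [-0.5  0.  -1. ] w 16.7 q [ 0.25  0.59  1.41  0.07  2.27 -1.5 ]
tip [0.5328 0.1791 0.1286] yaw,tilt [191.6  65. ]
n 1
-0.021 -0.003 0.014 -32.5 3.7 15.3 12
```

View pics/s3.png

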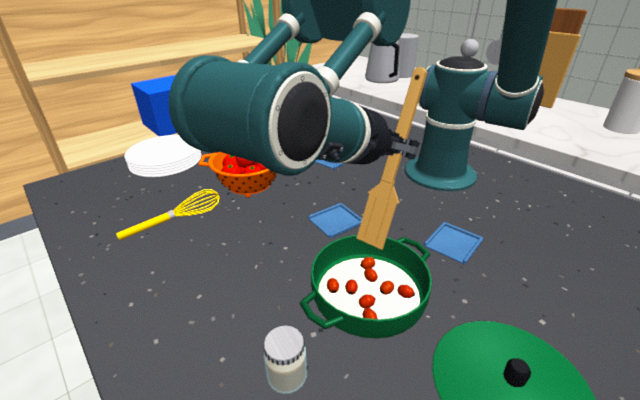

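View pics/w8.png

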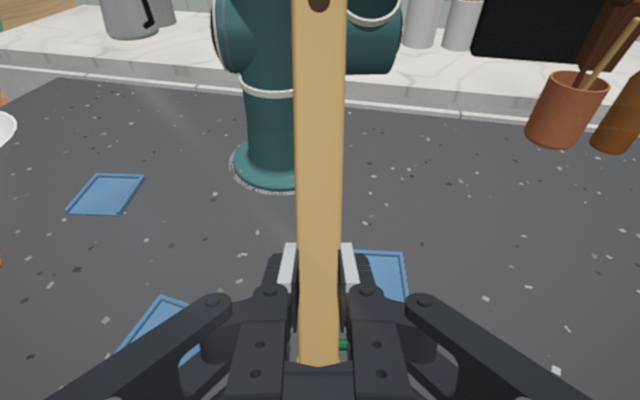

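```bash
python3 - <<'E'
from h import *
c=load('s3'); t=tip(c['state'])if 'state' in c else tip(); print(proj(c,t), proj(c,[[.53,.184,.13]]))
rr=R.from_rotvec(c['state']['tcp_rot']); 
for y in(-.026,.026): print(proj(c,c['state']['tool_pos']+rr.apply(TIP+[0,y,0])))
plan2([.533,.184,.05],190,65,12,usetip=True,n=3)
E
```

```text
tip [0.5328 0.1791 0.1286] yaw,tilt [191.6  65. ]
[[369.49633479 243.48009225]] [[372.67267922 243.5279056 ]]
[[357.13460844 237.92454561]]
[[382.3859582 249.2728838]]
n 3
-0.007 -0.001 0.005 -23.3 1.0 9.8 12; -0.007 -0.001 0.005 -23.3 1.0 9.8 12; -0.007 -0.001 0.005 -23.3 1.1 9.9 12
```

servo_tool(targets="-0.007 0 0.005 -23 1 10 12; -0.007 0 0.005 -23 1 10 12; -0.007 0 0.005 -20 1 9 12; 0 0 0 -10 0 4 12; 0 0 0 0 0 0 12")

```text
time: 13.73
tool_pos: [0.4598, 0.1712, 0.2076]
tcp_rot: [0.172, -2.011, 0.112]
wrist_force: [0.7, -0.9, -0.5]
width: 0.201
```

```bash
python3 - <<'E'
from h import *
st(); tip(); snap('scene','s4'); plan2([.533,.184,.014],190,65,12,usetip=True)
E
```

```text
t 13.73 p [0.4598 0.1712 0.2076] yaw -170.43 z [-0.889 -0.156 -0.431] F [ 0.7 -0.9 -0.5] w 17.1 q [ 0.25  0.67  1.45  0.09  2.15 -1.49]
tip [0.5362 0.1841 0.0446] yaw,tilt [189.6  64.5]
n 1
0.001 0.009 -0.003 -27.1 0.1 15.0 12
```

View pics/s4.png

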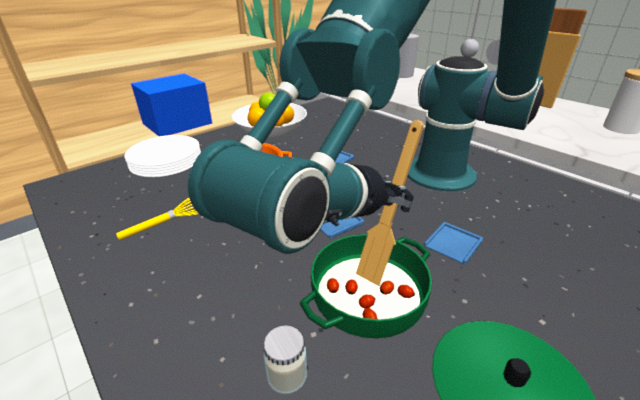

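servo_tool(targets="0 0.004 0 -17 0 9 12; 0 0.004 0 -10 0 5 12; 0 0 0 0 0 0 12")

```text
time: 14.03
tool_pos: [0.4587, 0.1697, 0.1866]
tcp_rot: [0.169, -1.995, 0.111]
wrist_force: [-0.7, 0.4, -1.6]
width: 0.202
```

```bash
cat > stir.py <<'E'
from h import *
C=np.array([.529,.184])
def stir(pts,z=.014,mm=15,yaw=190,tilt=65):
    """pts: tip xy relative to pot centre, mm"""
    s=bot.read_state(); ro=R.from_rotvec(s['tcp_rot']); t=tip(s); st(); print('rel',np.round((t[:2]-C)*1000,1))
    rv=(ro.inv()*down(yaw,tilt)).as_rotvec(); print('fix rot',np.round(rv,3))
    rows=[]
    for p in pts:
        g=np.r_[C+np.array(p)/1000,z]; d=g-t; n=max(1,int(np.ceil(np.linalg.norm(d)*1000/mm)))
        for k in range(n): rows.append(' '.join(f'{v:.0f}' for v in ro.inv().apply(d/n)*1000)+' 12')
        t=g
    for i in range(0,len(rows),8): print('; '.join('0 0 0 '+r for r in rows[i:i+8]))
E
python3 - <<'E'
from stir import *
stir([(45,0),(32,25),(0,35),(-32,25),(-45,0),(-32,-25),(0,-35),(32,-25),(45,0)])
E
```

```text
tip [0.5325 0.1821 0.0224] yaw,tilt [189.5  65.4]
t 14.03 p [0.4587 0.1697 0.1866] yaw -170.5 z [-0.896 -0.155 -0.417] F [-0.7  0.4 -1.6] w 17.3 q [ 0.25  0.7   1.45  0.09  2.13 -1.49]
rel [ 3.5 -1.9]
fix rot [ 0.003 -0.006 -0.004]
0 0 0 -8 -2 -11 12; 0 0 0 -8 -2 -11 12; 0 0 0 -8 -2 -11 12; 0 0 0 2 13 4 12; 0 0 0 2 13 4 12; 0 0 0 4 5 9 12; 0 0 0 4 5 9 12; 0 0 0 4 5 9 12
0 0 0 5 -1 10 12; 0 0 0 5 -1 10 12; 0 0 0 5 -1 10 12; 0 0 0 4 -11 8 12; 0 0 0 4 -11 8 12; 0 0 0 -2 -13 -4 12; 0 0 0 -2 -13 -4 12; 0 0 0 -4 -5 -9 12
0 0 0 -4 -5 -9 12; 0 0 0 -4 -5 -9 12; 0 0 0 -5 1 -10 12; 0 0 0 -5 1 -10 12; 0 0 0 -5 1 -10 12; 0 0 0 -4 11 -8 12; 0 0 0 -4 11 -8 12
```

servo_tool(targets="0 0 0 -8 0 3 12; 0 0 0 -7 -2 -11 12; 0 0 0 -7 -2 -13 12; 0 0 0 -7 -2 -13 12; 0 0 0 2 13 4 12; 0 0 0 2 13 4 12; 0 0 0 4 5 9 12; 0 0 0 4 5 9 12")

```text
time: 14.7
tool_pos: [0.4708, 0.2024, 0.1678]
tcp_rot: [0.164, -2.007, 0.107]
wrist_force: [0.3, -0.7, 0.6]
width: 0.202
```

```bash
python3 - <<'E'
from stir import *
stir([(0,35),(-32,25),(-45,0),(-32,-25),(0,-35),(32,-25),(45,0)])
snap('scene','s5')
E
```

```text
tip [0.5466 0.2147 0.0045] yaw,tilt [189.2  64.7]
t 14.7 p [0.4708 0.2024 0.1678] yaw -170.83 z [-0.892 -0.149 -0.427] F [ 0.3 -0.7  0.6] w 17.3 q [ 0.28  0.75  1.4   0.13  2.11 -1.45]
rel [17.6 30.7]
fix rot [ 0.008  0.005 -0.006]
0 0 0 8 4 5 12; 0 0 0 8 4 5 12; 0 0 0 5 -2 10 12; 0 0 0 5 -2 10 12; 0 0 0 5 -2 10 12; 0 0 0 4 -11 8 12; 0 0 0 4 -11 8 12; 0 0 0 -2 -13 -4 12
0 0 0 -2 -13 -4 12; 0 0 0 -4 -5 -9 12; 0 0 0 -4 -5 -9 12; 0 0 0 -4 -5 -9 12; 0 0 0 -5 2 -10 12; 0 0 0 -5 2 -10 12; 0 0 0 -5 2 -10 12; 0 0 0 -4 11 -8 12
0 0 0 -4 11 -8 12
```

View pics/s5.png

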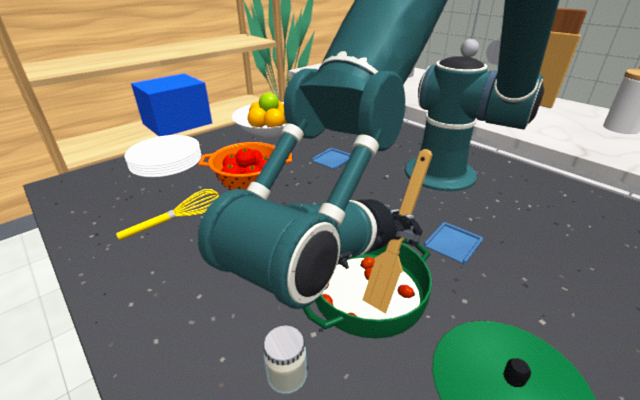

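servo_tool(targets="0 0 0 8 4 5 12; 0 0 0 9 4 5 12; 0 0 0 5 -2 10 12; 0 0 0 6 -2 13 12; 0 0 0 6 -2 13 12; 0 0 0 4 -11 8 12; 0 0 0 4 -13 8 12; 0 0 0 -2 -14 -4 12")

```text
time: 15.42
tool_pos: [0.3977, 0.1606, 0.1834]
tcp_rot: [0.175, -2.01, 0.109]
wrist_force: [0.6, 0.6, 0.2]
width: 0.201
```

```bash
python3 - <<'E'
from stir import *
stir([(-35,0),(-32,-25),(0,-35),(32,-25),(45,0)])
snap('scene','s6')
E
```

```text
tip [0.4739 0.1741 0.0203] yaw,tilt [190.   64.5]
t 15.42 p [0.3977 0.1606 0.1834] yaw -169.96 z [-0.889 -0.155 -0.43 ] F [0.6 0.6 0.2] w 17.2 q [ 0.26  0.6   1.62  0.09  2.05 -1.49]
rel [-55.1  -9.9]
fix rot [0.002 0.009 0.   ]
0 0 0 -7 3 -8 12; 0 0 0 -7 3 -8 12; 0 0 0 0 -13 1 12; 0 0 0 0 -13 1 12; 0 0 0 -4 -5 -9 12; 0 0 0 -4 -5 -9 12; 0 0 0 -4 -5 -9 12; 0 0 0 -5 1 -10 12
0 0 0 -5 1 -10 12; 0 0 0 -5 1 -10 12; 0 0 0 -4 11 -8 12; 0 0 0 -4 11 -8 12
```

View pics/s6.png

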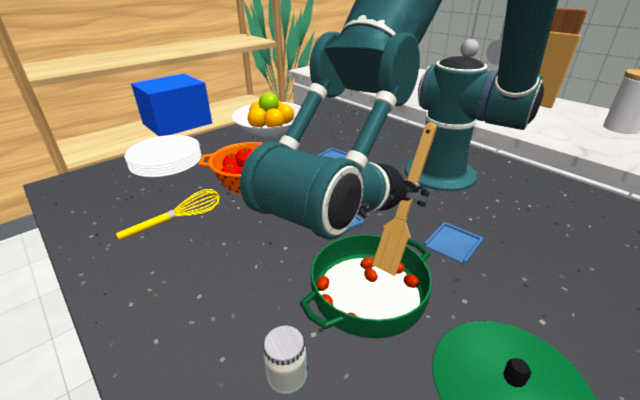

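servo_tool(targets="0 0 0 -7 -13 1 12; 0 0 0 -5 -13 -2 12; 0 0 0 -4 -8 -6 12; 0 0 0 -6 -3 -12 12; 0 0 0 -6 -3 -12 12; 0 0 0 -6 0 -12 12; 0 0 0 -6 0 -12 12; 0 0 0 -5 2 -10 12")

```text
time: 16.13
tool_pos: [0.492, 0.1273, 0.1685]
tcp_rot: [0.166, -2.015, 0.106]
wrist_force: [0.0, -0.1, -0.6]
width: 0.197
```

```bash
python3 - <<'E'
from stir import *
stir([(45,0),(32,25),(0,35),(-32,25),(-40,0)])
snap('scene','s7')
E
```

```text
tip [0.569  0.14   0.0058] yaw,tilt [189.4  64.2]
t 16.13 p [0.492  0.1273 0.1685] yaw -170.64 z [-0.888 -0.149 -0.434] F [ 0.  -0.1 -0.6] w 16.8 q [ 0.19  0.74  1.4   0.02  2.12 -1.55]
rel [ 40. -44.]
fix rot [ 0.008  0.013 -0.005]
0 0 0 1 11 -4 12; 0 0 0 1 11 -4 12; 0 0 0 1 11 -4 12; 0 0 0 1 11 -4 12; 0 0 0 2 13 4 12; 0 0 0 2 13 4 12; 0 0 0 4 5 9 12; 0 0 0 4 5 9 12
0 0 0 4 5 9 12; 0 0 0 5 -2 10 12; 0 0 0 5 -2 10 12; 0 0 0 5 -2 10 12; 0 0 0 3 -12 5 12; 0 0 0 3 -12 5 12
```

View pics/s7.png

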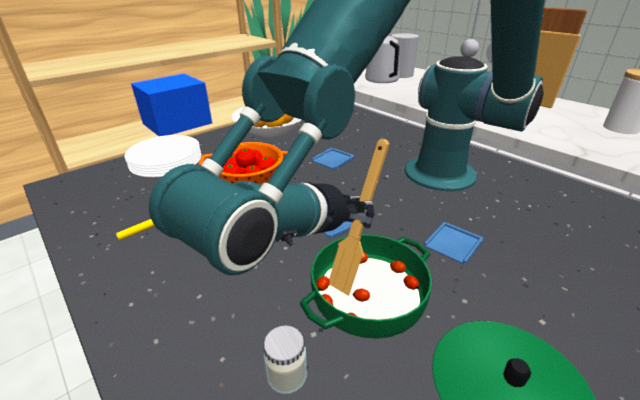

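servo_tool(targets="0 0 0 5 11 -4 12; 0 0 0 3 14 -3 12; 0 0 0 1 14 -2 12; 0 0 0 1 14 -1 12; 0 0 0 2 14 3 12; 0 0 0 2 14 4 12; 0 0 0 5 5 10 12; 0 0 0 5 5 11 12")

```text
time: 16.85
tool_pos: [0.4509, 0.2233, 0.1816]
tcp_rot: [0.167, -2.017, 0.104]
wrist_force: [-0.1, 0.5, 0.5]
width: 0.199
```

servo_tool(targets="0 0 0 5 2 12 12; 0 0 0 5 0 12 12; 0 0 0 5 -2 12 12; 0 0 0 5 -6 11 12; 0 0 0 2 -14 4 12; 0 0 0 0 -14 0 12; 0 0 0 -1 -14 0 12; 0 0 0 -2 -14 -2 12")

```text
time: 17.52
tool_pos: [0.3985, 0.1605, 0.1789]
tcp_rot: [0.185, -2.016, 0.111]
wrist_force: [1.2, 0.2, 0.2]
width: 0.197
```

```bash
python3 - <<'E'
from stir import *
stir([(0,-35),(32,-25),(45,0)])
snap('scene','s8')
E
```

```text
tip [0.4756 0.1751 0.0163] yaw,tilt [190.7  64.1]
t 17.52 p [0.3985 0.1605 0.1789] yaw -169.27 z [-0.885 -0.16  -0.436] F [1.2 0.2 0.2] w 16.8 q [ 0.26  0.6   1.62  0.08  2.04 -1.5 ]
rel [-53.4  -8.9]
fix rot [-0.004  0.015  0.006]
0 0 0 -6 -9 -11 12; 0 0 0 -6 -9 -11 12; 0 0 0 -6 -9 -11 12; 0 0 0 -6 -9 -11 12; 0 0 0 -5 1 -10 12; 0 0 0 -5 1 -10 12; 0 0 0 -5 1 -10 12; 0 0 0 -4 11 -8 12
0 0 0 -4 11 -8 12
```

View pics/s8.png

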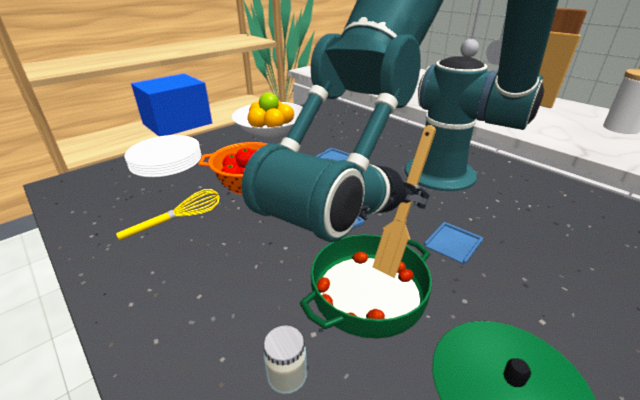

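```bash
cat >> stir.py <<'E'
def nuts(n):
    c=load(n); m=mask(c,(0,120,60),(9,255,255))|mask(c,(174,120,60),(180,255,255))
    for b in blobs(m,12):
        x,y,w,h=cv2.boundingRect(b); p=ray(c,[[x+w/2,y+h/2]],.018)[0,:2]-C
        if np.linalg.norm(p)<.115: print((x,y,w,h),np.round(p*1000),cv2.contourArea(b))
E
python3 - <<'E'
from stir import *
for k in('s2','s6','s7','s8'): print(k); nuts(k)
E
```

```text
s2
(359, 295, 18, 24) [37. 31.] 240.0
(361, 258, 16, 24) [-36. -32.] 216.5
(398, 285, 16, 13) [-46.  54.] 136.5
(380, 281, 14, 13) [-26.  23.] 119.0
(327, 278, 12, 14) [ 48. -51.] 109.0
(346, 280, 12, 14) [ 24. -23.] 108.0
s6
(361, 257, 16, 24) [-38. -34.] 202.5
(404, 274, 15, 13) [-77.  44.] 126.5
(317, 276, 12, 14) [ 59. -68.] 111.0
(323, 294, 10, 11) [ 80. -31.] 40.5
(397, 263, 7, 10) [-89.   7.] 34.5
s7
(353, 289, 17, 12) [25.  4.] 136.0
(404, 275, 15, 14) [-74.  46.] 132.0
(317, 276, 12, 15) [ 60. -67.] 114.0
(391, 261, 15, 12) [-88.   3.] 114.0
(323, 294, 10, 11) [ 80. -31.] 40.5
(361, 253, 7, 10) [-55. -63.] 22.5
s8
(398, 262, 15, 19) [-88.  20.] 156.5
(317, 278, 13, 14) [ 62. -64.] 119.0
(367, 309, 18, 10) [38. 51.] 112.0
(353, 252, 15, 11) [-50. -70.] 106.5
(323, 294, 10, 10) [ 79. -32.] 40.0
```

```bash
python3 - <<'E'
from stir import *
stir([(-55,20),(-42,48),(0,60),(42,48),(66,0),(45,-45),(0,-60),(-42,-48),(-55,0)],z=.013,mm=16)
E
```

```text
tip [0.477  0.1723 0.0161] yaw,tilt [190.4  64.1]
t 17.57 p [0.3998 0.1581 0.1786] yaw -169.58 z [-0.885 -0.16  -0.437] F [ 0.7 -1.9 -1.2] w 17.2 q [ 0.26  0.6   1.62  0.08  2.04 -1.5 ]
rel [-52.  -11.7]
fix rot [-0.004  0.016  0.003]
0 0 0 -1 11 -0 12; 0 0 0 -1 11 -0 12; 0 0 0 -1 11 -0 12; 0 0 0 -4 13 -8 12; 0 0 0 -4 13 -8 12; 0 0 0 -6 1 -13 12; 0 0 0 -6 1 -13 12; 0 0 0 -6 1 -13 12
0 0 0 -6 -6 -12 12; 0 0 0 -6 -6 -12 12; 0 0 0 -6 -6 -12 12; 0 0 0 -2 -13 -3 12; 0 0 0 -2 -13 -3 12; 0 0 0 -2 -13 -3 12; 0 0 0 -2 -13 -3 12; 0 0 0 3 -10 6 12
0 0 0 3 -10 6 12; 0 0 0 3 -10 6 12; 0 0 0 3 -10 6 12; 0 0 0 7 -2 14 12; 0 0 0 7 -2 14 12; 0 0 0 7 -2 14 12; 0 0 0 6 6 12 12; 0 0 0 6 6 12 12
0 0 0 6 6 12 12; 0 0 0 0 12 1 12; 0 0 0 0 12 1 12; 0 0 0 0 12 1 12; 0 0 0 0 12 1 12
```

servo_tool(targets="0 0.008 0 -1 11 0 12; 0 0.008 0 -1 11 0 12; 0 0 0 -1 11 0 12; 0 0 0 -4 13 -8 12; 0 0 0 -4 13 -8 12; 0 0 0 -5 2 -13 12; 0 0 0 -5 1 -13 12; 0 0 0 -5 1 -13 12")

```text
time: 18.23
tool_pos: [0.4494, 0.2397, 0.1759]
tcp_rot: [0.178, -1.994, 0.109]
wrist_force: [1.2, -0.6, -0.4]
width: 0.197
```

```bash
python3 - <<'E'
from stir import *
stir([(0,60),(42,48),(66,0),(45,-45),(0,-60),(-42,-48),(-55,0)],z=.013,mm=16)
E
```

```text
tip [0.5229 0.2534 0.0116] yaw,tilt [190.5  65.4]
t 18.23 p [0.4494 0.2397 0.1759] yaw -169.48 z [-0.896 -0.157 -0.416] F [ 1.2 -0.6 -0.4] w 16.9 q [ 0.34  0.73  1.42  0.18  2.12 -1.41]
rel [-6.1 69.4]
fix rot [ 0.001 -0.007  0.004]
0 0 0 -1 -10 -5 12; 0 0 0 -5 -6 -12 12; 0 0 0 -5 -6 -12 12; 0 0 0 -5 -6 -12 12; 0 0 0 -2 -13 -3 12; 0 0 0 -2 -13 -3 12; 0 0 0 -2 -13 -3 12; 0 0 0 -2 -13 -3 12
0 0 0 3 -10 6 12; 0 0 0 3 -10 6 12; 0 0 0 3 -10 6 12; 0 0 0 3 -10 6 12; 0 0 0 7 -2 14 12; 0 0 0 7 -2 14 12; 0 0 0 7 -2 14 12; 0 0 0 5 6 12 12
0 0 0 5 6 12 12; 0 0 0 5 6 12 12; 0 0 0 0 12 1 12; 0 0 0 0 12 1 12; 0 0 0 0 12 1 12; 0 0 0 0 12 1 12
```

servo_tool(targets="0 0 0 -4 -8 -10 12; 0 0 0 -5 -7 -12 12; 0 0 0 -5 -7 -13 12; 0 0 0 -5 -8 -12 12; 0 0 0 -4 -12 -9 12; 0 0 0 -3 -13 -5 12; 0 0 0 -2 -13 -2 12; 0 0 0 -1 -13 -1 12")

```text
time: 18.9
tool_pos: [0.5349, 0.1862, 0.1705]
tcp_rot: [0.196, -1.987, 0.113]
wrist_force: [-0.3, 0.6, -0.8]
width: 0.198
```

```bash
python3 - <<'E'
from stir import *
stir([(64,-20),(45,-45),(0,-60),(-42,-48),(-55,0)],z=.013,mm=16); snap('scene','s9'); nuts('s9')
E
```

```text
tip [0.6071 0.2017 0.0058] yaw,tilt [192.1  65.7]
t 18.9 p [0.5349 0.1862 0.1705] yaw -167.87 z [-0.896 -0.169 -0.411] F [-0.3  0.6 -0.8] w 16.9 q [ 0.25  0.85  1.22  0.08  2.21 -1.51]
rel [78.1 17.7]
fix rot [-0.011 -0.013  0.015]
0 0 0 5 -11 5 12; 0 0 0 5 -11 5 12; 0 0 0 5 -11 5 12; 0 0 0 5 -10 11 12; 0 0 0 5 -10 11 12; 0 0 0 6 -2 14 12; 0 0 0 6 -2 14 12; 0 0 0 6 -2 14 12
0 0 0 5 7 12 12; 0 0 0 5 7 12 12; 0 0 0 5 7 12 12; 0 0 0 0 12 1 12; 0 0 0 0 12 1 12; 0 0 0 0 12 1 12; 0 0 0 0 12 1 12
(390, 261, 25, 21) [-84.  16.] 237.5
(317, 278, 13, 14) [ 62. -64.] 119.0
(323, 294, 10, 10) [ 79. -32.] 40.0
(353, 253, 5, 8) [-43. -78.] 15.5
```

View pics/s9.png

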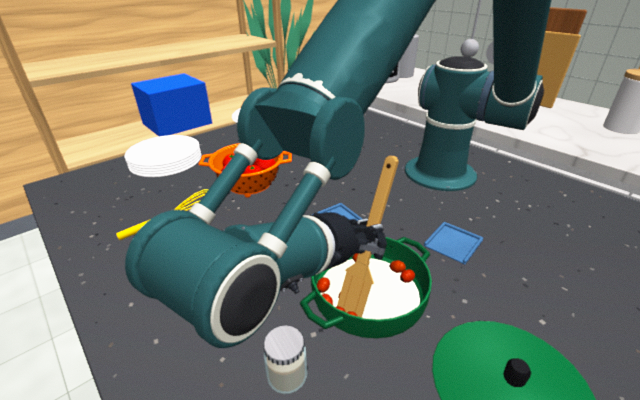

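servo_tool(targets="-0.006 -0.006 0.008 7 -11 4 12; -0.005 -0.006 0.007 5 -12 5 12; 0 0 0 5 -12 6 12; 0 0 0 4 -12 7 12; 0 0 0 5 -11 9 12; 0 0 0 5 -10 10 12; 0 0 0 6 -5 13 12; 0 0 0 6 -2 14 12")

```text
time: 19.62
tool_pos: [0.4655, 0.1067, 0.1809]
tcp_rot: [0.196, -2.003, 0.056]
wrist_force: [-0.7, 1.9, -0.7]
width: 0.2
```

```bash
python3 - <<'E'
from stir import *
stir([(0,-60),(-42,-48),(-55,0),(-40,48)],z=.013,mm=16); snap('scene','s10'); nuts('s10')
E
```

```text
tip [0.54   0.1271 0.0178] yaw,tilt [195.3  64.5]
t 19.62 p [0.4655 0.1067 0.1809] yaw -164.7 z [-0.895 -0.127 -0.427] F [-0.7  1.9 -0.7] w 17.0 q [ 0.16  0.68  1.48  0.02  2.1  -1.61]
rel [ 11.  -56.9]
fix rot [0.03  0.006 0.04 ]
0 0 0 1 -2 12 12; 0 0 0 5 6 12 12; 0 0 0 5 6 12 12; 0 0 0 5 6 12 12; 0 0 0 -0 12 1 12; 0 0 0 -0 12 1 12; 0 0 0 -0 12 1 12; 0 0 0 -0 12 1 12
0 0 0 -3 11 -5 12; 0 0 0 -3 11 -5 12; 0 0 0 -3 11 -5 12; 0 0 0 -3 11 -5 12
(390, 260, 24, 22) [-84.  15.] 235.5
(328, 295, 19, 17) [ 73. -12.] 122.5
(323, 258, 12, 14) [ 16. -98.] 108.0
(362, 252, 6, 10) [-59. -64.] 23.5
(372, 313, 10, 4) [38. 54.] 17.5
```

View pics/s10.png

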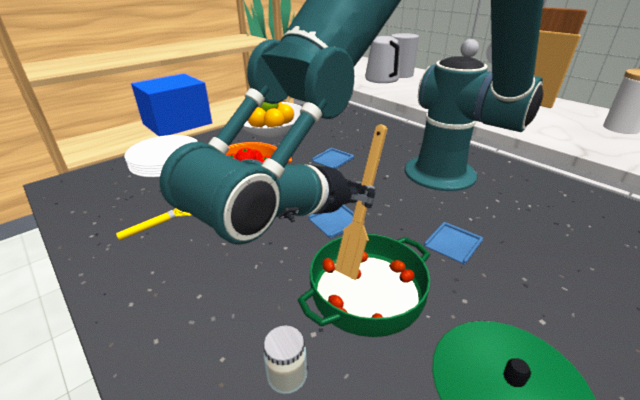

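```bash
python3 - <<'E'
from stir import *
for k in('s2','s4','s6','s7','s8','s9','s10'):
    c=load(k); m=mask(c,(60,80,20),(90,255,255)); m[:, :295]=0; m[:,436:]=0; m[:228]=0;m[345:]=0
    xs=np.where(m.any(0))[0]; ys=np.where(m.any(1))[0]
    row=np.where(m[300])[0]; row2=np.where(m[280])[0]
    # lower outline 
    print(k,xs.min(),xs.max(),ys.max(),row.max(),row2.max(), [np.where(m[:,x])[0].max() for x in (350,370,390,410)])
E
```

```text
s2 300 431 337 428 431 [np.int64(333), np.int64(337), np.int64(336), np.int64(326)]
s4 299 431 337 428 431 [np.int64(333), np.int64(337), np.int64(336), np.int64(326)]
s6 300 431 337 428 431 [np.int64(333), np.int64(337), np.int64(336), np.int64(326)]
s7 297 431 337 428 431 [np.int64(333), np.int64(337), np.int64(336), np.int64(326)]
s8 300 431 337 428 431 [np.int64(333), np.int64(337), np.int64(336), np.int64(326)]
s9 295 431 337 427 431 [np.int64(333), np.int64(337), np.int64(336), np.int64(326)]
s10 298 430 336 426 430 [np.int64(332), np.int64(336), np.int64(334), np.int64(324)]
```

servo_tool(targets="0.015 0.003 0.02 1 2 12 12; 0.015 0.003 0.02 5 2 12 12; 0 0 0 5 4 11 12; 0 0 0 5 5 11 12; 0 0 0 4 8 9 12; 0 0 0 2 11 3 12")

```text
time: 20.17
tool_pos: [0.394, 0.1256, 0.1774]
tcp_rot: [0.168, -2.007, 0.114]
wrist_force: [2.1, 1.0, -0.3]
width: 0.199
```

```bash
python3 - <<'E'
from stir import *
stir([(-54,0),(-42,42),(0,50),(30,40)],z=.013,mm=14); snap('scene','s11'); nuts('s11')
E
```

```text
tip [0.4698 0.1378 0.0141] yaw,tilt [189.1  64.7]
t 20.17 p [0.394  0.1256 0.1774] yaw -170.87 z [-0.891 -0.156 -0.427] F [ 2.1  1.  -0.3] w 17.0 q [ 0.22  0.59  1.66  0.04  2.03 -1.53]
rel [-59.2 -46.2]
fix rot [ 0.001  0.005 -0.006]
0 0 0 -2 11 -3 12; 0 0 0 -2 11 -3 12; 0 0 0 -2 11 -3 12; 0 0 0 -2 11 -3 12; 0 0 0 -2 10 -4 12; 0 0 0 -2 10 -4 12; 0 0 0 -2 10 -4 12; 0 0 0 -2 10 -4 12
0 0 0 -5 0 -10 12; 0 0 0 -5 0 -10 12; 0 0 0 -5 0 -10 12; 0 0 0 -5 0 -10 12; 0 0 0 -4 -5 -8 12; 0 0 0 -4 -5 -8 12; 0 0 0 -4 -5 -8 12
(383, 255, 31, 27) [-84.   5.] 289.5
(331, 294, 14, 17) [ 71. -13.] 135.5
(330, 258, 12, 14) [  5. -88.] 106.5
(373, 313, 10, 4) [37. 55.] 18.5
```

View pics/s11.png

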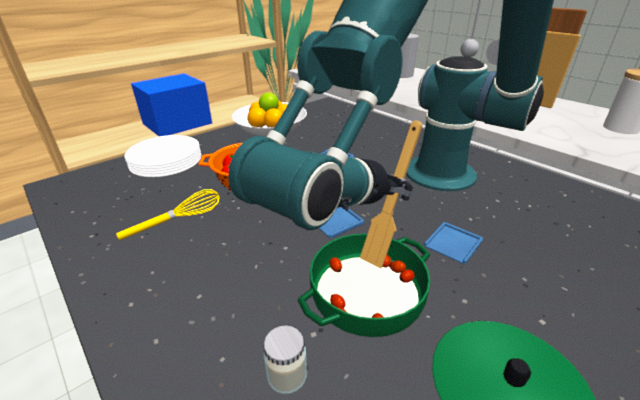

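servo_tool(targets="0 0 0 -2 12 -2 12; 0 0 0 -1 12 -1 12; 0 0 0 -1 12 -1 12; 0 0 0 0 12 0 12; 0 0 0 -1 12 -2 12; 0 0 0 -2 12 -3 12; 0 0 0 -3 10 -6 12; 0 0 0 -4 6 -9 12")

```text
time: 20.88
tool_pos: [0.4074, 0.2273, 0.1753]
tcp_rot: [0.168, -2.008, 0.119]
wrist_force: [-0.6, -1.1, -0.4]
width: 0.201
```

```bash
python3 - <<'E'
from stir import *
stir([(0,50),(30,40),(30,10)],z=.013,mm=14); snap('scene','s12'); nuts('s12')
E
```

```text
tip [0.4835 0.2391 0.0121] yaw,tilt [188.8  64.6]
t 20.88 p [0.4074 0.2273 0.1753] yaw -171.2 z [-0.889 -0.159 -0.428] F [-0.6 -1.1 -0.4] w 17.2 q [ 0.34  0.66  1.54  0.17  2.06 -1.41]
rel [-45.5  55.1]
fix rot [-0.003  0.006 -0.009]
0 0 0 -5 -3 -10 12; 0 0 0 -5 -3 -10 12; 0 0 0 -5 -3 -10 12; 0 0 0 -5 -3 -10 12; 0 0 0 -4 -5 -8 12; 0 0 0 -4 -5 -8 12; 0 0 0 -4 -5 -8 12; 0 0 0 1 -10 2 12
0 0 0 1 -10 2 12; 0 0 0 1 -10 2 12
(331, 294, 14, 17) [ 71. -13.] 135.5
(392, 262, 8, 11) [-83.   0.] 39.5
(331, 265, 11, 7) [ 11. -80.] 30.0
(373, 313, 10, 4) [37. 55.] 18.5
```

View pics/s12.png

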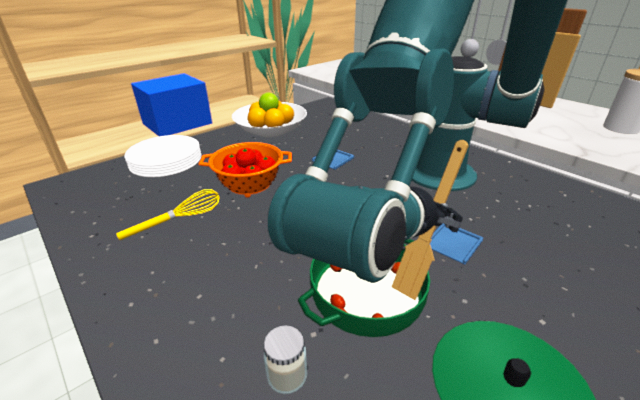

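servo_tool(targets="0 0 0 -5 -3 -11 12; 0 0 0 -5 -3 -12 12; 0 0 0 -5 -2 -12 12; 0 0 0 -5 -2 -12 12; 0 0 0 -4 -5 -10 12; 0 0 0 0 -8 -4 12; 0 0 0 1 -10 2 12; 0 0 0 1 -10 2 12")

```text
time: 21.6
tool_pos: [0.4764, 0.2027, 0.1766]
tcp_rot: [0.179, -1.997, 0.117]
wrist_force: [-0.0, 0.4, -0.9]
width: 0.202
```

```bash
python3 - <<'E'
from stir import *
st();t=tip(); print((t[:2]-C)*1000); plan2([.53,.19,.10],190,65,12,usetip=True,n=4); snap('scene','s13'); nuts('s13')
E
```

```text
t 21.6 p [0.4764 0.2027 0.1766] yaw -169.87 z [-0.893 -0.163 -0.419] F [-0.   0.4 -0.9] w 17.3 q [ 0.29  0.75  1.38  0.12  2.14 -1.46]
tip [0.5504 0.2159 0.0126] yaw,tilt [190.1  65.2]
[21.40692401 31.94387162]
n 4
-0.001 -0.001 0.000 22.4 -5.5 -3.3 12; -0.001 -0.001 0.000 22.4 -5.5 -3.4 12; -0.001 -0.001 0.000 22.4 -5.5 -3.4 12; -0.001 -0.001 0.000 22.4 -5.5 -3.4 12
(331, 294, 14, 17) [ 71. -13.] 135.5
(405, 275, 14, 15) [-73.  48.] 131.0
(398, 262, 9, 12) [-92.  10.] 38.5
(335, 264, 7, 8) [  7. -78.] 27.5
(368, 250, 9, 10) [-75. -58.] 27.5
(373, 313, 10, 4) [37. 55.] 18.5
```

View pics/s13.png

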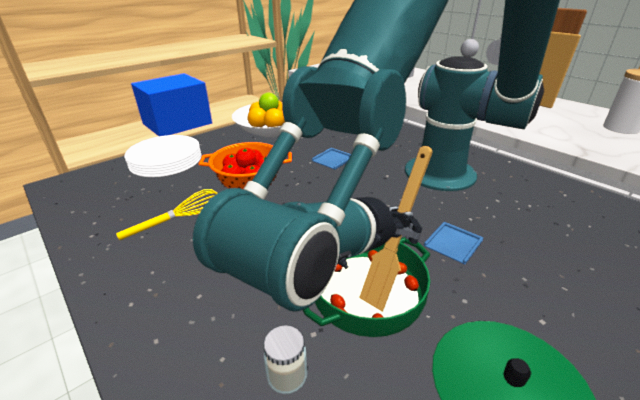

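servo_tool(targets="0 0 0 22 -5 -4 12; 0 0 0 30 -10 -8 12; 0 0 0 36 -15 -10 12; 0 0 0 34 -18 -14 12; 0 0 0 10 -38 -4 12; 0 0 0 0 -40 0 12; 0 0 0 0 -40 0 12; 0 0 0 0 -40 0 12")

```text
time: 22.32
tool_pos: [0.4863, -0.0099, 0.3205]
tcp_rot: [0.184, -1.984, 0.12]
wrist_force: [-0.0, 0.6, -1.3]
width: 0.204
```

```bash
python3 - <<'E'
from stir import *
st();t=tip(); snap('scene','s14'); snap('top','t14'); nuts('s14');nuts('t14')
a=load('s14')['image'][220:350,290:450]; b=load('t14')['image'][110:250,165:290]
a=cv2.resize(a,None,fx=3,fy=3,interpolation=2);b=cv2.resize(b,None,fx=2.5,fy=2.5,interpolation=2)
o=np.zeros((400,800,3),np.uint8);o[:390,:480]=a;o[:350,485:485+312]=b[:,:312];cv2.imwrite('pics/z14.png',o[:,:,::-1])
E
```

```text
t 22.32 p [ 0.4863 -0.0099  0.3205] yaw -169.41 z [-0.897 -0.169 -0.408] F [-0.   0.6 -1.3] w 17.4 q [ 0.03  0.57  1.39 -0.19  2.31 -1.77]
tip [0.5582 0.0036 0.1555] yaw,tilt [190.6  65.9]
(368, 250, 39, 24) [-82. -22.] 344.5
(331, 294, 14, 17) [ 71. -13.] 135.5
(405, 275, 14, 15) [-73.  48.] 131.0
(330, 258, 12, 14) [  5. -88.] 107.0
(373, 313, 10, 4) [37. 55.] 18.5
(199, 159, 5, 8) [48. 71.] 21.5
```

View pics/z14.png

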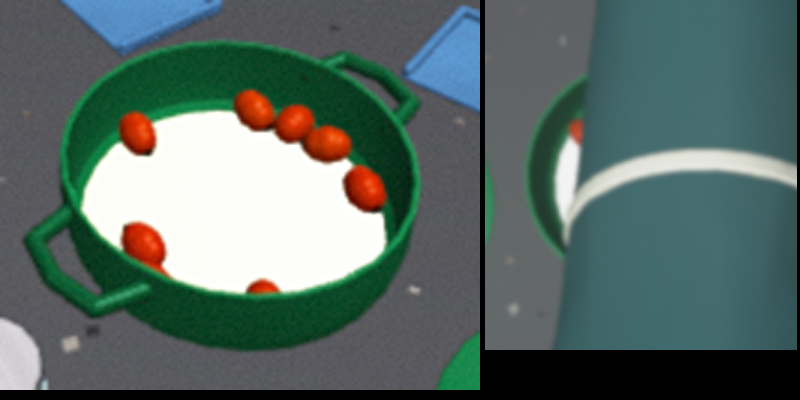

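```bash
python3 - <<'E'
from stir import *
plan2([.505,.238,.12],90,65,12,usetip=True,n=16)
E
```

```text
n 16
-0.100 -0.001 0.044 -1.9 23.3 1.2 12; -0.100 -0.001 0.045 -1.2 23.1 2.8 12; -0.100 -0.001 0.045 -0.5 22.8 4.3 12; -0.100 -0.001 0.045 0.1 22.3 5.7 12; -0.100 -0.001 0.045 0.8 21.6 7.1 12; -0.100 -0.001 0.045 1.4 20.8 8.4 12; -0.100 -0.001 0.045 1.9 19.8 9.6 12; -0.100 -0.001 0.045 2.4 18.7 10.7 12
-0.100 -0.001 0.045 2.9 17.4 11.7 12; -0.099 -0.001 0.045 3.3 16.1 12.6 12; -0.099 -0.001 0.046 3.6 14.6 13.3 12; -0.099 -0.001 0.046 3.9 13.1 13.8 12; -0.099 -0.001 0.046 4.1 11.5 14.2 12; -0.099 -0.001 0.046 4.2 9.9 14.5 12; -0.099 -0.001 0.046 4.3 8.2 14.5 12; -0.099 -0.001 0.046 4.2 6.6 14.4 12
```

servo_tool(targets="-0.1 0 0.044 -2 23 1 12; -0.1 0 0.045 -1 23 3 12; -0.1 0 0.045 0 23 4 12; -0.1 0 0.045 0 22 6 12; -0.1 0 0.045 1 22 7 12; -0.1 0 0.045 1 21 8 12; -0.1 0 0.045 2 20 10 12; -0.1 0 0.045 2 19 11 12")

```text
time: 23.08
tool_pos: [0.4745, 0.1727, 0.3027]
tcp_rot: [-0.741, -1.874, -0.469]
wrist_force: [-1.3, -0.1, -1.3]
width: 0.196
```

```bash
python3 - <<'E'
from stir import *
st(); tip(); plan2([.505,.238,.12],90,65,12,usetip=True,n=8)
E
```

```text
t 23.08 p [0.4745 0.1727 0.3027] yaw 135.86 z [-0.676  0.618 -0.401] F [-1.3 -0.1 -1.3] w 16.7 q [-0.09  0.43  1.64  0.66  2.03 -0.93]
tip [0.5263 0.1224 0.1373] yaw,tilt [135.9  66.3]
n 8
-0.095 -0.003 0.040 2.7 16.1 11.8 12; -0.095 -0.003 0.041 3.0 14.9 12.5 12; -0.095 -0.003 0.041 3.4 13.6 13.1 12; -0.095 -0.002 0.041 3.6 12.2 13.6 12; -0.094 -0.002 0.042 3.8 10.8 14.0 12; -0.094 -0.002 0.042 4.0 9.4 14.2 12; -0.094 -0.002 0.042 4.0 7.9 14.3 12; -0.094 -0.002 0.043 4.0 6.5 14.2 12
```

servo_tool(targets="-0.095 0 0.04 3 16 12 12; -0.095 0 0.04 3 15 12 12; -0.095 0 0.04 3 14 13 12; -0.095 0 0.04 4 12 14 12; -0.095 0 0.04 4 11 14 12; -0.095 0 0.04 4 9 14 12; -0.095 0 0.04 4 8 14 12; -0.095 0 0.04 4 6 14 12")

```text
time: 23.75
tool_pos: [0.5022, 0.3174, 0.2831]
tcp_rot: [-1.553, -1.47, -1.002]
wrist_force: [0.2, 0.4, -1.1]
width: 0.2
```

```bash
python3 - <<'E'
from stir import *
st(); tip(); snap('scene','s15'); nuts('s15'); plan2([.499,.240,.05],90,65,12,usetip=True,n=4)
E
```

```text
t 23.75 p [0.5022 0.3174 0.2831] yaw 85.87 z [ 0.039  0.915 -0.403] F [ 0.2  0.4 -1.1] w 17.1 q [-0.05  0.07  2.14  1.23  1.33 -0.59]
tip [0.497  0.2452 0.1177] yaw,tilt [85.9 66.3]
(368, 250, 39, 24) [-82. -22.] 343.5
(331, 294, 14, 17) [ 71. -13.] 135.5
(405, 275, 14, 15) [-73.  48.] 133.0
(330, 258, 12, 14) [  5. -88.] 105.5
(373, 313, 10, 4) [37. 55.] 18.5
n 4
0.010 -0.006 -0.008 -15.8 0.6 6.1 12; 0.010 -0.006 -0.008 -15.8 0.5 6.1 12; 0.010 -0.006 -0.009 -15.7 0.4 6.2 12; 0.009 -0.006 -0.009 -15.7 0.3 6.3 12
```

View pics/s15.png

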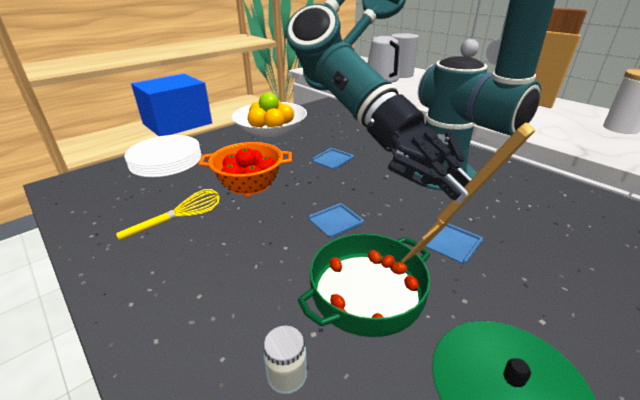

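servo_tool(targets="0.01 -0.006 -0.008 -20 0 8 12; 0.01 -0.006 -0.008 -24 0 10 12; 0.01 -0.006 -0.008 -24 0 10 12; 0.01 0 -0.008 -20 0 9 12; 0 0 0 -8 0 3 12; 0 0 0 0 0 0 12")

```text
time: 24.3
tool_pos: [0.4894, 0.3193, 0.1799]
tcp_rot: [-1.505, -1.525, -0.976]
wrist_force: [0.1, 0.2, -0.9]
width: 0.199
```

```bash
python3 - <<'E'
from stir import *
stir([(-32,56),(-42,46),(-56,25),(-60,0),(-54,-28),(-38,-50)],z=.013,mm=13,yaw=90); snap('scene','s16')
E
```

```text
tip [0.491  0.2451 0.0154] yaw,tilt [91.2 65.6]
t 24.3 p [0.4894 0.3193 0.1799] yaw 91.23 z [-0.007  0.911 -0.413] F [ 0.1  0.2 -0.9] w 17.0 q [-0.05  0.23  2.19  1.24  1.29 -0.82]
rel [-38.   61.1]
fix rot [-0.007 -0.011  0.009]
0 0 0 -4 6 -4 12; 0 0 0 -2 -5 -5 12; 0 0 0 -2 -5 -5 12; 0 0 0 -4 -7 -10 12; 0 0 0 -4 -7 -10 12; 0 0 0 -5 -2 -11 12; 0 0 0 -5 -2 -11 12; 0 0 0 -4 2 -9 12
0 0 0 -4 2 -9 12; 0 0 0 -4 2 -9 12; 0 0 0 -3 5 -7 12; 0 0 0 -3 5 -7 12; 0 0 0 -3 5 -7 12
```

View pics/s16.png

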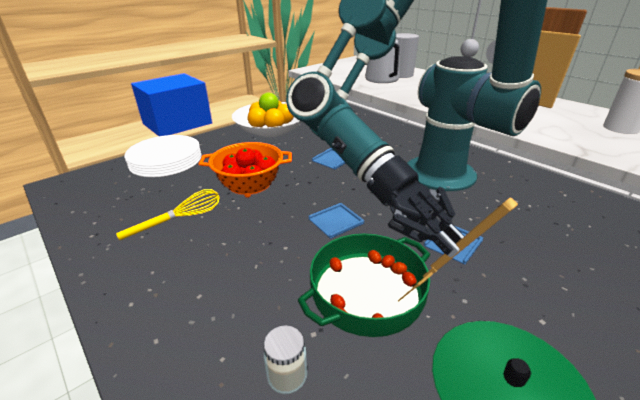

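servo_tool(targets="0 0 0 -4 0 -8 12; 0 0 0 -3 -5 -8 12; 0 0 0 -4 -6 -10 12; 0 0 0 -4 -4 -10 12; 0 0 0 -5 -2 -11 12; 0 0 0 -5 0 -11 12; 0 0 0 -5 2 -11 12; 0 0 0 -4 2 -11 12")

```text
time: 25.02
tool_pos: [0.4793, 0.2243, 0.1914]
tcp_rot: [-1.501, -1.535, -0.995]
wrist_force: [1.4, 0.6, 0.5]
width: 0.2
```

```bash
python3 - <<'E'
from stir import *
stir([(-60,0),(-52,-28),(-32,-50)],z=.013,mm=13,yaw=90); snap('scene','s17')
E
```

```text
tip [0.4838 0.1504 0.0268] yaw,tilt [93.5 65.7]
t 25.02 p [0.4793 0.2243 0.1914] yaw 93.46 z [ 0.003  0.912 -0.411] F [1.4 0.6 0.5] w 17.1 q [-0.24  0.21  2.19  1.11  1.41 -0.87]
rel [-45.2 -33.6]
fix rot [ 0.003 -0.013  0.025]
0 0 0 0 -4 9 12; 0 0 0 0 -4 9 12; 0 0 0 0 -4 9 12; 0 0 0 0 -4 9 12; 0 0 0 -4 3 -8 12; 0 0 0 -4 3 -8 12; 0 0 0 -4 3 -8 12; 0 0 0 -3 7 -7 12
0 0 0 -3 7 -7 12; 0 0 0 -3 7 -7 12
```

View pics/s17.png

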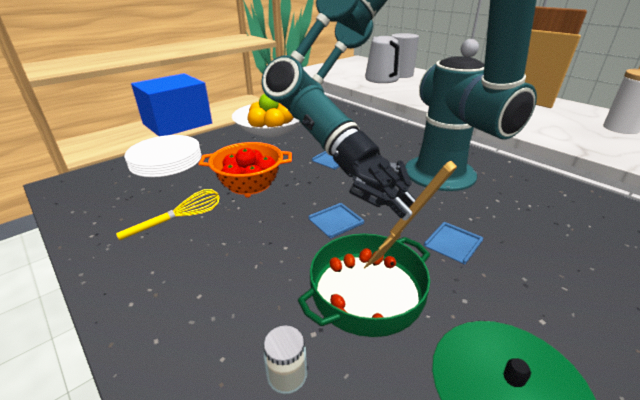

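servo_tool(targets="0 0 0.012 -11 2 0 12; 0 0 0.012 -8 5 -5 12; 0 0 0 -6 8 -7 12; 0 0 0 -6 10 -6 12; 0 0 0 -4 13 -4 12; 0 0 0 -2 14 0 12; 0 0 0 0 14 2 12; 0 0 0 0 14 2 12")

```text
time: 25.73
tool_pos: [0.565, 0.1875, 0.1791]
tcp_rot: [-1.504, -1.495, -1.008]
wrist_force: [-0.6, 0.2, 0.0]
width: 0.199
```

```bash
python3 - <<'E'
from stir import *
stir([(48,-50),(60,-25),(62,0),(50,32),(25,52)],z=.013,mm=13,yaw=90); snap('scene','s18'); nuts('s18')
E
```

```text
tip [0.5656 0.1178 0.0126] yaw,tilt [90.5 67.2]
t 25.73 p [0.565  0.1875 0.1791] yaw 90.49 z [ 0.014  0.922 -0.388] F [-0.6  0.2  0. ] w 17.0 q [-0.28  0.38  2.01  1.11  1.45 -0.85]
rel [ 36.6 -66.2]
fix rot [ 0.014 -0.038  0.003]
0 0 0 3 6 7 12; 0 0 0 3 6 7 12; 0 0 0 3 4 8 12; 0 0 0 3 4 8 12; 0 0 0 3 4 8 12; 0 0 0 5 1 12 12; 0 0 0 5 1 12 12; 0 0 0 4 -4 10 12
0 0 0 4 -4 10 12; 0 0 0 4 -4 10 12; 0 0 0 3 -8 6 12; 0 0 0 3 -8 6 12; 0 0 0 3 -8 6 12
(348, 248, 28, 17) [-55. -70.] 204.0
(331, 294, 14, 17) [ 71. -13.] 135.5
(383, 259, 11, 13) [-76. -14.] 98.5
(328, 259, 8, 11) [ 10. -95.] 36.0
(373, 313, 10, 4) [37. 55.] 18.5
```

View pics/s18.png

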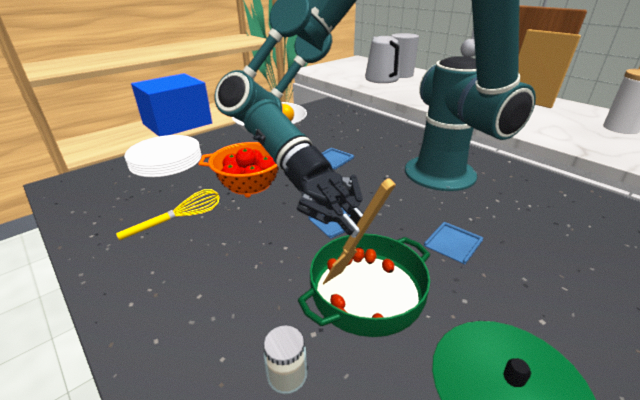

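servo_tool(targets="0 -0.02 0 4 7 6 12; 0 -0.018 0 4 7 7 12; 0 0 0 4 7 8 12; 0 0 0 4 4 9 12; 0 0 0 5 3 11 12; 0 0 0 5 1 12 12; 0 0 0 5 -1 12 12; 0 0 0 5 -3 11 12")

```text
time: 26.45
tool_pos: [0.5957, 0.277, 0.178]
tcp_rot: [-1.539, -1.525, -0.981]
wrist_force: [0.2, -0.6, -0.7]
width: 0.201
```

```bash
python3 - <<'E'
from stir import *
stir([(54,32),(25,52),(10,50)],z=.013,mm=13,yaw=90); snap('scene','s19'); nuts('s19')
E
```

```text
tip [0.596  0.1999 0.0148] yaw,tilt [90.2 64.6]
t 26.45 p [0.5957 0.277  0.178 ] yaw 90.22 z [ 0.016  0.903 -0.429] F [ 0.2 -0.6 -0.7] w 17.1 q [-0.1   0.38  1.97  1.19  1.32 -0.76]
rel [67.  15.9]
fix rot [0.016 0.008 0.002]
0 0 0 3 -7 8 12; 0 0 0 3 -7 8 12; 0 0 0 3 -10 6 12; 0 0 0 3 -10 6 12; 0 0 0 3 -10 6 12; 0 0 0 -0 -7 -1 12; 0 0 0 -0 -7 -1 12
(328, 255, 24, 18) [ -4. -85.] 207.5
(348, 304, 22, 12) [54. 25.] 132.5
(354, 257, 9, 5) [-42. -68.] 24.0
(373, 313, 10, 4) [37. 55.] 18.5
```

View pics/s19.png

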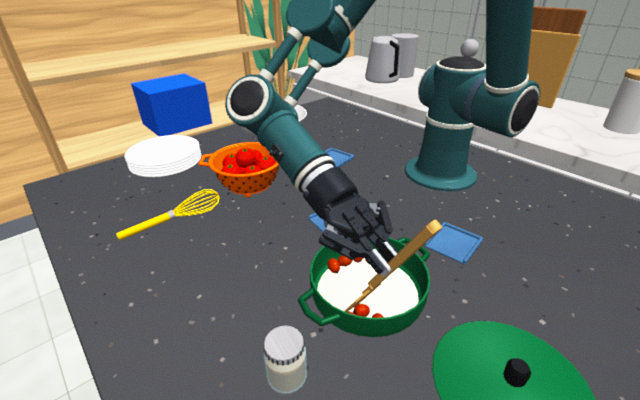

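servo_tool(targets="0 0 0 4 -9 8 12; 0 0 0 4 -10 8 12; 0 0 0 4 -11 8 12; 0 0 0 4 -12 6 12; 0 0 0 2 -13 2 12; 0 0 0 0 -13 0 12; 0 0 0 0 -13 -1 12; 0 0 0 0 -12 -2 12")

```text
time: 27.17
tool_pos: [0.4885, 0.3207, 0.1795]
tcp_rot: [-1.533, -1.526, -0.972]
wrist_force: [-0.2, -0.3, 0.3]
width: 0.2
```

```bash
python3 - <<'E'
from stir import *
stir([(-42,40),(-56,10),(-56,-25),(-35,-50)],z=.012,mm=13,yaw=90); snap('scene','s20'); nuts('s20')
E
```

```text
tip [0.4885 0.2435 0.0163] yaw,tilt [90.  64.6]
t 27.17 p [0.4885 0.3207 0.1795] yaw 90.02 z [ 0.007  0.903 -0.429] F [-0.2 -0.3  0.3] w 17.1 q [-0.04  0.22  2.2   1.24  1.26 -0.8 ]
rel [-40.5  59.5]
fix rot [0.007 0.007 0.   ]
0 0 0 -6 -1 -8 12; 0 0 0 -6 -1 -8 12; 0 0 0 -4 -5 -9 12; 0 0 0 -4 -5 -9 12; 0 0 0 -4 -5 -9 12; 0 0 0 -5 0 -11 12; 0 0 0 -5 0 -11 12; 0 0 0 -5 0 -11 12
0 0 0 -4 7 -7 12; 0 0 0 -4 7 -7 12; 0 0 0 -4 7 -7 12
(328, 248, 48, 25) [-30. -75.] 439.5
(383, 259, 11, 13) [-76. -14.] 100.5
(404, 297, 13, 13) [-28.  78.] 98.5
(378, 312, 14, 5) [26. 63.] 37.0
```

View pics/s20.png

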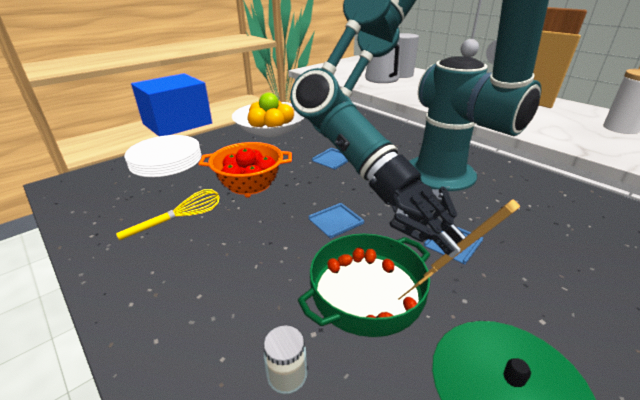

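servo_tool(targets="0 0 0 -6 -2 -9 12; 0 0 0 -6 -3 -9 12; 0 0 0 -6 -5 -9 12; 0 0 0 -6 -5 -9 12; 0 0 0 -6 -5 -9 12; 0 0 0 -6 -2 -10 12; 0 0 0 -6 0 -10 12; 0 0 0 -7 1 -11 12")

```text
time: 27.88
tool_pos: [0.4612, 0.2253, 0.1704]
tcp_rot: [-1.525, -1.519, -0.977]
wrist_force: [-1.7, 12.3, 23.2]
width: 0.195
```

```bash
python3 - <<'E'
from stir import *
stir([(-56,-25),(-38,-48),(0,-58),(35,-58)],z=.012,mm=13,yaw=90); snap('scene','s21'); nuts('s21')
E
```

```text
tip [0.4611 0.1499 0.0064] yaw,tilt [89.9 65.2]
t 27.88 p [0.4612 0.2253 0.1704] yaw 89.94 z [ 0.005  0.908 -0.42 ] F [-1.7 12.3 23.2] w 16.7 q [-0.25  0.21  2.24  1.11  1.39 -0.89]
rel [-67.9 -34.1]
fix rot [ 0.005 -0.003 -0.   ]
0 0 0 4 6 3 12; 0 0 0 4 6 3 12; 0 0 0 -3 6 -7 12; 0 0 0 -3 6 -7 12; 0 0 0 -3 6 -7 12; 0 0 0 -1 10 -2 12; 0 0 0 -1 10 -2 12; 0 0 0 -1 10 -2 12
0 0 0 -1 10 -2 12; 0 0 0 0 12 0 12; 0 0 0 0 12 0 12; 0 0 0 0 12 0 12
(328, 248, 55, 25) [-36. -70.] 506.5
(404, 296, 14, 13) [-31.  77.] 106.5
(374, 310, 17, 7) [28. 58.] 64.0
```

View pics/s21.png

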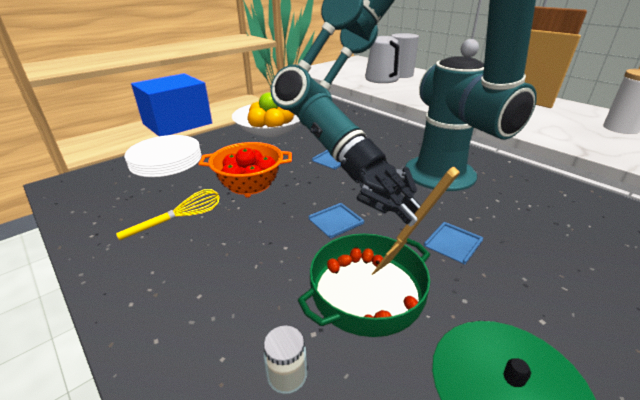

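servo_tool(targets="0 0 0 8 6 -2 12; 0 0 0 0 10 -4 12; 0 0 0 -4 10 -8 12; 0 0 0 -5 10 -8 12; 0 0 0 -3 13 -4 12; 0 0 0 -2 13 -2 12; 0 0 0 -1 14 -1 12; 0 0 0 0 14 0 12")

```text
time: 28.6
tool_pos: [0.5602, 0.1847, 0.1759]
tcp_rot: [-1.537, -1.519, -0.979]
wrist_force: [-0.2, 0.4, 0.1]
width: 0.2
```

```bash
python3 - <<'E'
from stir import *
stir([(45,-45)],z=.012,mm=13,yaw=90); snap('scene','s22'); nuts('s22')
for k in('s2','s10','s18','s21','s22'):
    c=load(k); m=mask(c,(60,80,20),(90,255,255)); m[:, :295]=0; m[:,436:]=0; m[:228]=0;m[345:]=0
    xs=np.where(m.any(0))[0]; ys=np.where(m.any(1))[0]
    row=np.where(m[300])[0]; row2=np.where(m[280])[0]
    print(k,xs.min(),xs.max(),ys.max(),row.max(),row2.max(), [int(np.where(m[:,x])[0].max()) for x in (350,370,390,410)])
E
```

```text
tip [0.5598 0.1082 0.0124] yaw,tilt [89.7 64.8]
t 28.6 p [0.5602 0.1847 0.1759] yaw 89.66 z [ 0.014  0.905 -0.426] F [-0.2  0.4  0.1] w 17.1 q [-0.27  0.35  2.02  1.09  1.42 -0.83]
rel [ 30.8 -75.8]
fix rot [ 0.014  0.003 -0.002]
0 0 0 4 5 9 12; 0 0 0 4 5 9 12; 0 0 0 4 5 9 12
(318, 280, 28, 17) [ 55. -46.] 238.0
(358, 250, 14, 12) [-61. -66.] 107.5
(404, 296, 14, 13) [-31.  77.] 106.5
(374, 310, 17, 7) [28. 58.] 64.0
(322, 260, 13, 15) [ 21. -93.] 56.0
s2 300 431 337 428 431 [333, 337, 336, 326]
s10 298 430 336 426 430 [332, 336, 334, 324]
s18 298 430 336 426 430 [332, 336, 334, 324]
s21 298 430 336 426 430 [332, 336, 334, 324]
s22 298 430 336 426 430 [332, 336, 334, 324]
```

View pics/s22.png

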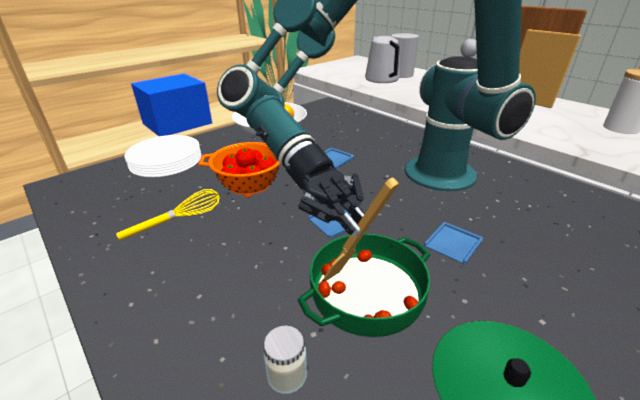

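servo_tool(targets="0 0 0 5 0 12 12; 0 0 0 5 -8 11 12; 0 0 0 5 -13 11 12; 0 0 0 1 -16 2 12; 0 0 0 0 -16 0 12; 0 0 0 0 -16 0 12; 0 0 0 0 -12 0 12; 0 0 0 0 0 0 12")

```text
time: 29.32
tool_pos: [0.4738, 0.2326, 0.1723]
tcp_rot: [-1.534, -1.524, -0.975]
wrist_force: [0.1, 0.8, -1.7]
width: 0.2
```

```bash
python3 - <<'E'
from stir import *
stir([(-48,-35),(-42,-50),(-15,-60),(15,-62)],z=.012,mm=13,yaw=90); snap('scene','s23'); nuts('s23')
E
```

```text
tip [0.4738 0.1557 0.009 ] yaw,tilt [90.  64.6]
t 29.32 p [0.4738 0.2326 0.1723] yaw 89.98 z [ 0.01   0.904 -0.428] F [ 0.1  0.8 -1.7] w 17.1 q [-0.22  0.22  2.22  1.12  1.37 -0.87]
rel [-55.2 -28.3]
fix rot [ 0.01   0.006 -0.   ]
0 0 0 -0 7 -7 12; 0 0 0 -3 3 -7 12; 0 0 0 -3 3 -7 12; 0 0 0 -1 9 -3 12; 0 0 0 -1 9 -3 12; 0 0 0 -1 9 -3 12; 0 0 0 -0 10 -1 12; 0 0 0 -0 10 -1 12
0 0 0 -0 10 -1 12
(326, 259, 19, 21) [ 15. -79.] 217.5
(345, 303, 16, 12) [61. 16.] 118.5
(404, 296, 14, 13) [-31.  77.] 106.5
(367, 255, 13, 11) [-64. -45.] 97.0
(365, 310, 26, 7) [34. 53.] 70.0
(332, 303, 10, 6) [78. -8.] 22.0
```

View pics/s23.png

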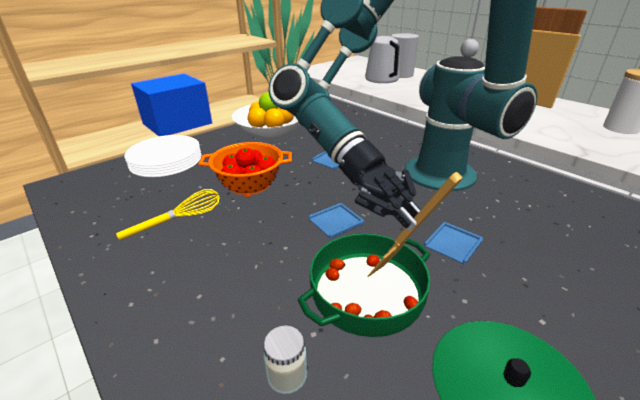

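servo_tool(targets="0 0 0 -3 2 -10 12; 0 0 0 -5 3 -11 12; 0 0 0 -5 5 -11 12; 0 0 0 -4 9 -8 12; 0 0 0 -2 12 -4 12; 0 0 0 -1 13 -2 12; 0 0 0 -1 13 -1 12; 0 0 0 0 0 0 12")

```text
time: 30.03
tool_pos: [0.5413, 0.1718, 0.1756]
tcp_rot: [-1.537, -1.524, -0.984]
wrist_force: [-0.1, 2.8, -0.4]
width: 0.196
```

```bash
python3 - <<'E'
from stir import *
stir([(15,-62)],z=.012,mm=13,yaw=90); snap('scene','s24'); nuts('s24')
E
```

```text
tip [0.5417 0.095  0.0123] yaw,tilt [90.3 64.7]
t 30.03 p [0.5413 0.1718 0.1756] yaw 90.34 z [ 0.018  0.904 -0.428] F [-0.1  2.8 -0.4] w 16.8 q [-0.31  0.33  2.06  1.07  1.43 -0.85]
rel [ 12.7 -89. ]
fix rot [0.018 0.006 0.003]
0 0 0 4 1 8 12; 0 0 0 4 1 8 12; 0 0 0 4 1 8 12
(317, 278, 15, 14) [ 60. -62.] 125.0
(335, 305, 27, 10) [68. 12.] 115.5
(404, 296, 14, 13) [-31.  77.] 106.0
(374, 310, 17, 7) [28. 58.] 64.0
(321, 259, 11, 12) [  20. -101.] 63.5
```

View pics/s24.png

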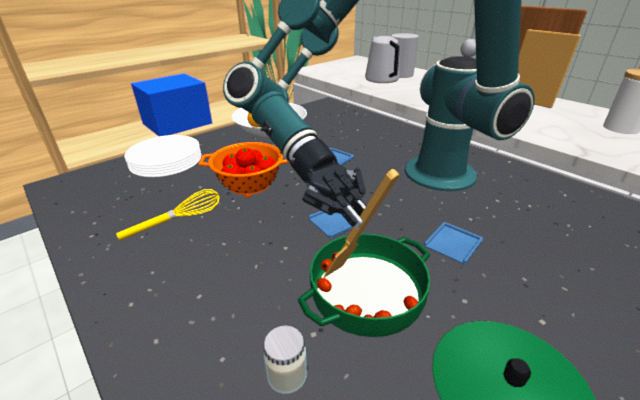

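servo_tool(targets="0 0 0 5 0 11 12; 0 0 0 4 8 8 12; 0 0 0 2 12 4 12; 0 0 0 3 12 5 12; 0 0 0 4 8 8 12; 0 0 0 4 6 9 12; 0 0 0 4 2 10 12; 0 0 0 5 0 12 12")

```text
time: 30.75
tool_pos: [0.5848, 0.2522, 0.1725]
tcp_rot: [-1.532, -1.511, -0.963]
wrist_force: [-0.6, -0.2, 0.2]
width: 0.201
```

```bash
python3 - <<'E'
from stir import *
stir([(60,5),(48,32),(20,50),(-15,52)],z=.012,mm=13,yaw=90); snap('scene','s25'); nuts('s25')
for k in('s2','s22','s25'):
    c=load(k); m=mask(c,(60,80,20),(90,255,255)); m[:, :295]=0; m[:,436:]=0; m[:228]=0;m[345:]=0
    row=np.where(m[300])[0]; row2=np.where(m[280])[0]
    print(k,row.max(),row2.max(), [int(np.where(m[:,x])[0].max()) for x in (350,370,390,410)])
E
```

```text
tip [0.5824 0.1762 0.0088] yaw,tilt [88.2 65. ]
t 30.75 p [0.5848 0.2522 0.1725] yaw 88.23 z [ 0.     0.906 -0.423] F [-0.6 -0.2  0.2] w 17.2 q [-0.15  0.39  1.98  1.16  1.36 -0.77]
rel [53.4 -7.8]
fix rot [ 0.     0.001 -0.013]
0 0 0 4 3 5 12; 0 0 0 4 3 5 12; 0 0 0 4 -4 8 12; 0 0 0 4 -4 8 12; 0 0 0 4 -4 8 12; 0 0 0 2 -9 5 12; 0 0 0 2 -9 5 12; 0 0 0 2 -9 5 12
0 0 0 0 -12 1 12; 0 0 0 0 -12 1 12; 0 0 0 0 -12 1 12
(404, 296, 14, 13) [-31.  77.] 106.0
(322, 288, 13, 13) [ 71. -39.] 104.5
(323, 264, 11, 13) [ 27. -87.] 91.5
(340, 261, 12, 12) [ -7. -70.] 84.5
(350, 306, 14, 10) [58. 24.] 82.5
(374, 310, 17, 7) [28. 58.] 63.0
s2 428 431 [333, 337, 336, 326]
s22 426 430 [332, 336, 334, 324]
s25 425 430 [332, 336, 334, 324]
```

View pics/s25.png

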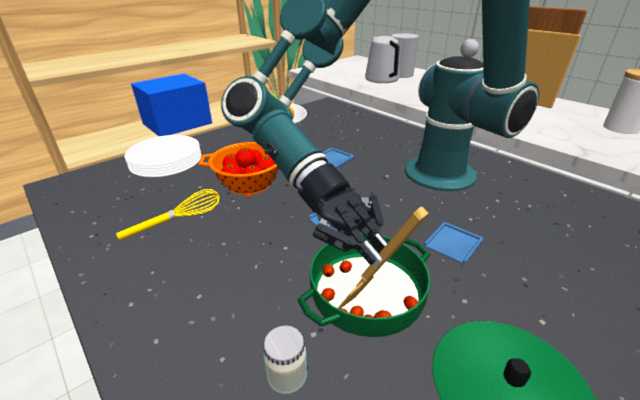

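servo_tool(targets="0 0 0.012 -1 6 -6 12; 0 0 0 -4 3 -11 12; 0 0 0 -5 -2 -11 12; 0 0 0 -5 -6 -11 12; 0 0 0 -4 -9 -9 12; 0 0 0 -2 -10 -4 12; 0 0 0 5 0 11 12; 0 0 0 5 6 11 12")

```text
time: 31.47
tool_pos: [0.5709, 0.2144, 0.1766]
tcp_rot: [-1.543, -1.5, -0.958]
wrist_force: [0.4, 0.5, -0.7]
width: 0.196
```

```bash
python3 - <<'E'
from stir import *
stir([(50,-10),(60,5),(48,32),(20,50),(-15,52)],z=.012,mm=14,yaw=90); snap('scene','s26'); nuts('s26')
E
```

```text
tip [0.5664 0.1382 0.013 ] yaw,tilt [86.6 64.9]
t 31.47 p [0.5709 0.2144 0.1766] yaw 86.62 z [ 0.004  0.906 -0.424] F [ 0.4  0.5 -0.7] w 16.7 q [-0.22  0.37  2.    1.12  1.4  -0.78]
rel [ 37.4 -45.8]
fix rot [ 0.004  0.002 -0.025]
0 0 0 5 4 11 12; 0 0 0 5 4 11 12; 0 0 0 5 4 11 12; 0 0 0 3 5 7 12; 0 0 0 3 5 7 12; 0 0 0 4 -4 8 12; 0 0 0 4 -4 8 12; 0 0 0 4 -4 8 12
0 0 0 2 -9 5 12; 0 0 0 2 -9 5 12; 0 0 0 2 -9 5 12; 0 0 0 -0 -12 1 12; 0 0 0 -0 -12 1 12; 0 0 0 -0 -12 1 12
(317, 265, 20, 21) [ 39. -78.] 204.0
(404, 296, 14, 13) [-31.  77.] 106.0
(352, 306, 13, 10) [56. 26.] 76.5
(375, 310, 17, 7) [27. 60.] 62.5
(340, 261, 10, 9) [ -8. -74.] 46.0
```

View pics/s26.png

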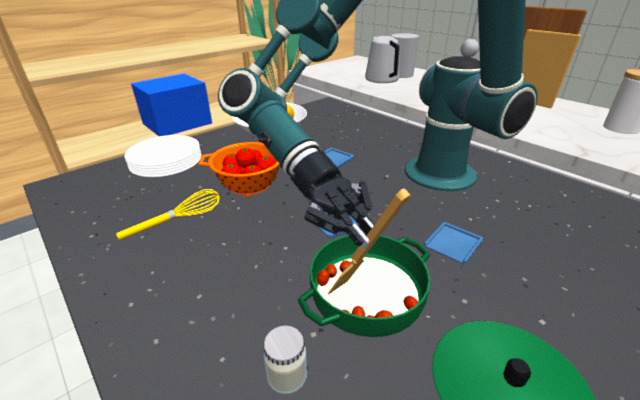

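servo_tool(targets="0 0 -0.012 -4 5 -7 12; 0 0 -0.012 -4 2 -9 12; 0 0 0 -4 -7 -9 12; 0 0 0 -4 -11 -9 12; 0 0 0 -3 -13 -6 12; 0 0 0 -1 -13 -3 12; 0 0 0 0 -13 0 12; 0 0 0 5 0 11 12")

```text
time: 32.18
tool_pos: [0.5159, 0.1773, 0.1766]
tcp_rot: [-1.519, -1.524, -0.973]
wrist_force: [0.0, -0.3, -1.1]
width: 0.2
```

```bash
python3 - <<'E'
from stir import *
stir([(0,-45),(50,-20),(60,5),(48,32),(20,50),(-15,52)],z=.012,mm=14,yaw=90); snap('scene','s27'); nuts('s27')
E
```

```text
tip [0.5165 0.1018 0.0127] yaw,tilt [90.4 65.1]
t 32.18 p [0.5159 0.1773 0.1766] yaw 90.42 z [-0.     0.907 -0.42 ] F [ 0.  -0.3 -1.1] w 17.1 q [-0.31  0.3   2.1   1.06  1.45 -0.87]
rel [-12.5 -82.2]
fix rot [-0.    -0.002  0.003]
0 0 0 5 4 11 12; 0 0 0 5 4 11 12; 0 0 0 5 4 11 12; 0 0 0 3 13 6 12; 0 0 0 3 13 6 12; 0 0 0 3 13 6 12; 0 0 0 3 13 6 12; 0 0 0 5 5 11 12
0 0 0 5 5 11 12; 0 0 0 4 -4 8 12; 0 0 0 4 -4 8 12; 0 0 0 4 -4 8 12; 0 0 0 3 -9 5 12; 0 0 0 3 -9 5 12; 0 0 0 3 -9 5 12; 0 0 0 0 -12 1 12
0 0 0 0 -12 1 12; 0 0 0 0 -12 1 12
(327, 251, 18, 20) [ -4. -97.] 158.0
(404, 296, 14, 13) [-31.  77.] 106.0
(347, 264, 11, 13) [ -9. -54.] 98.5
(352, 306, 13, 10) [56. 26.] 76.5
(375, 310, 17, 7) [27. 60.] 62.5
```

View pics/s27.png

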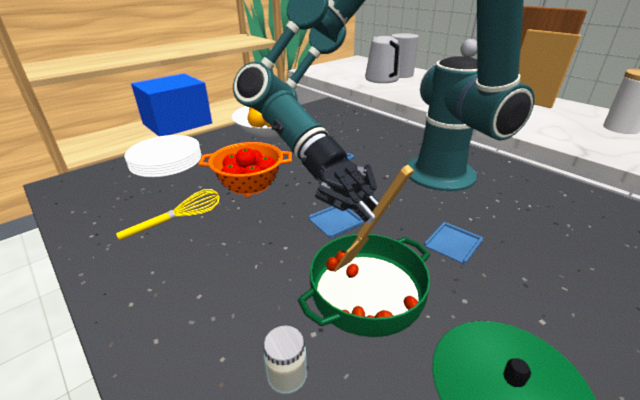

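servo_tool(targets="0 0 0 10 14 4 12; 0 0 0 10 16 0 12; 0 0 0 5 16 4 12; 0 0 0 0 16 8 12; 0 0 0 -4 14 12 12; 0 0 0 -6 10 14 12; 0 0 0 0 4 14 12; 0 0 0 4 0 14 12")

```text
time: 32.9
tool_pos: [0.6087, 0.2528, 0.1669]
tcp_rot: [-1.521, -1.522, -0.975]
wrist_force: [-2.0, -1.3, 0.5]
width: 0.195
```

```bash
python3 - <<'E'
from stir import *
stir([(60,5),(48,32),(20,50),(-15,52)],z=.012,mm=14,yaw=90); snap('scene','s28'); nuts('s28')
E
```

```text
tip [0.609  0.1774 0.0029] yaw,tilt [90.3 65.2]
t 32.9 p [0.6087 0.2528 0.1669] yaw 90.25 z [ 0.002  0.908 -0.42 ] F [-2.  -1.3  0.5] w 16.7 q [-0.14  0.43  1.93  1.17  1.36 -0.78]
rel [80.  -6.6]
fix rot [ 0.002 -0.003  0.002]
0 0 0 7 -10 3 12; 0 0 0 7 -10 3 12; 0 0 0 4 -4 8 12; 0 0 0 4 -4 8 12; 0 0 0 4 -4 8 12; 0 0 0 3 -9 5 12; 0 0 0 3 -9 5 12; 0 0 0 3 -9 5 12
0 0 0 0 -12 1 12; 0 0 0 0 -12 1 12; 0 0 0 0 -12 1 12
(336, 261, 16, 11) [ -5. -74.] 118.0
(404, 296, 14, 13) [-31.  77.] 106.5
(352, 306, 13, 10) [56. 26.] 76.5
(375, 310, 17, 7) [27. 60.] 62.5
```

servo_tool(targets="0 0 0 9 -10 0 12; 0 0 0 6 -8 6 12; 0 0 0 4 -4 11 12; 0 0 0 4 -5 11 12; 0 0 0 4 -6 10 12; 0 0 0 4 -10 9 12; 0 0 0 3 -12 6 12; 0 0 0 3 -12 4 12")

```text
time: 33.62
tool_pos: [0.5372, 0.3295, 0.1764]
tcp_rot: [-1.521, -1.528, -0.979]
wrist_force: [0.1, -0.1, 0.7]
width: 0.201
```

```bash
python3 - <<'E'
from stir import *
stir([(20,50),(-15,54)],z=.012,mm=14,yaw=90); snap('scene','s29'); nuts('s29')
for k in('s2','s25','s29'):
    c=load(k); m=mask(c,(60,80,20),(90,255,255)); m[:, :295]=0; m[:,436:]=0; m[:228]=0;m[345:]=0
    row=np.where(m[300])[0]; row2=np.where(m[280])[0]
    print(k,row.max(),row2.max(), [int(np.where(m[:,x])[0].max()) for x in (350,370,390,410)])
E
```

```text
tip [0.5385 0.2537 0.0126] yaw,tilt [91. 65.]
t 33.62 p [0.5372 0.3295 0.1764] yaw 90.98 z [ 0.005  0.907 -0.422] F [ 0.1 -0.1  0.7] w 17.1 q [-0.02  0.3   2.09  1.26  1.26 -0.79]
rel [ 9.5 69.7]
fix rot [ 0.005 -0.001  0.007]
0 0 0 -4 5 -9 12; 0 0 0 -4 5 -9 12; 0 0 0 1 -12 1 12; 0 0 0 1 -12 1 12; 0 0 0 1 -12 1 12
(336, 254, 28, 22) [-17. -68.] 301.5
(390, 292, 32, 24) [-21.  73.] 170.5
s2 428 431 [333, 337, 336, 326]
s25 425 430 [332, 336, 334, 324]
s29 426 417 [332, 336, 334, 324]
```

View pics/s29.png

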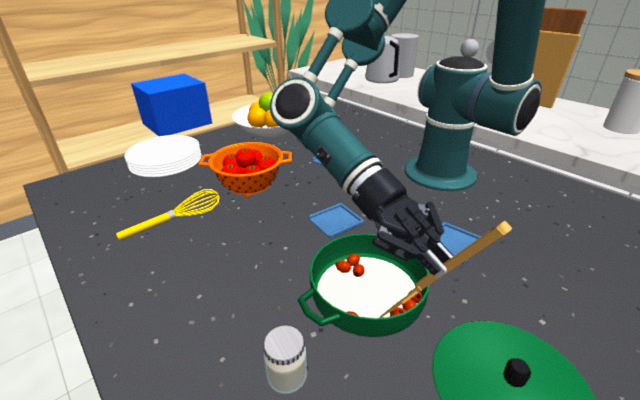

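servo_tool(targets="0 0 0 -4 6 -9 12; 0 0 0 -4 10 -6 12; 0 0 0 -3 12 -5 12; 0 0 0 -3 9 -8 12; 0 0 0 -4 6 -10 12; 0 0 0 -5 4 -11 12; 0 0 0 -5 2 -11 12; 0 0 0 -5 0 -11 12")

```text
time: 34.33
tool_pos: [0.5847, 0.2475, 0.1751]
tcp_rot: [-1.514, -1.524, -0.968]
wrist_force: [0.3, 0.2, -0.5]
width: 0.197
```

```bash
python3 - <<'E'
from stir import *
stir([(20,0)],z=.012,mm=14,yaw=90); snap('scene','s30'); nuts('s30')
plan2([.5,.12,.14],90,65,12,usetip=True)
E
```

```text
tip [0.5851 0.1723 0.011 ] yaw,tilt [90.3 65.2]
t 34.33 p [0.5847 0.2475 0.1751] yaw 90.3 z [-0.006  0.908 -0.419] F [ 0.3  0.2 -0.5] w 16.9 q [-0.16  0.39  1.98  1.15  1.38 -0.79]
rel [ 56.1 -11.7]
fix rot [-0.006 -0.004  0.002]
0 0 0 2 -12 3 12; 0 0 0 2 -12 3 12; 0 0 0 2 -12 3 12
(393, 289, 29, 26) [-27.  72.] 266.0
(336, 254, 27, 22) [-16. -69.] 263.0
(374, 313, 14, 4) [33. 59.] 31.5
n 5
-0.001 -0.001 0.000 19.3 -17.1 -19.8 12; -0.001 -0.001 0.000 19.2 -17.1 -19.8 12; -0.001 -0.001 0.000 19.2 -17.1 -19.8 12; -0.001 -0.001 0.000 19.2 -17.1 -19.8 12; -0.001 -0.001 0.000 19.2 -17.1 -19.9 12
```

View pics/s30.png

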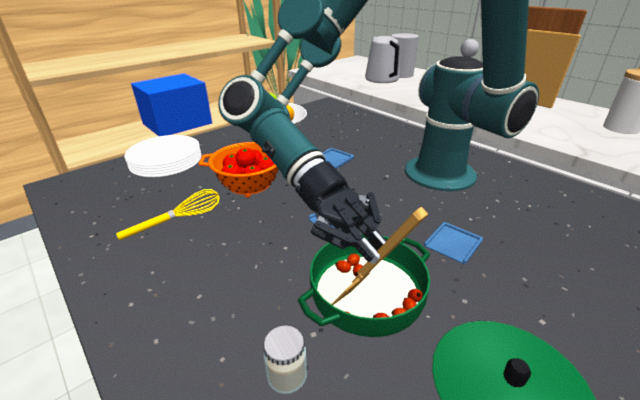

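servo_tool(targets="0 0 0 20 -8 0 12; 0 0 0 30 -10 -12 12; 0 0 0 34 -5 -16 12; 0 0 0 34 -5 -16 12; 0 0 0 26 -5 -12 12")

```text
time: 34.8
tool_pos: [0.5537, 0.2481, 0.3243]
tcp_rot: [-1.533, -1.508, -0.961]
wrist_force: [1.3, 0.2, -0.6]
width: 0.199
```

```bash
python3 - <<'E'
from stir import *
st();tip(); plan2([.545,-.05,.20],-8,0,12,n=26)
E
```

```text
t 34.8 p [0.5537 0.2481 0.3243] yaw 87.79 z [ 0.     0.906 -0.423] F [ 1.3  0.2 -0.6] w 17.0 q [-0.17  0.14  1.97  1.11  1.48 -0.53]
tip [0.5508 0.1722 0.1606] yaw,tilt [87.8 65. ]
n 26
-0.059 -0.044 0.028 -9.2 -0.2 -8.4 12; -0.058 -0.044 0.031 -9.5 0.6 -8.0 12; -0.056 -0.044 0.034 -9.8 1.3 -7.5 12; -0.055 -0.043 0.036 -10.1 2.1 -6.9 12; -0.053 -0.043 0.038 -10.3 2.8 -6.4 12; -0.051 -0.043 0.041 -10.4 3.5 -5.8 12; -0.050 -0.043 0.043 -10.5 4.2 -5.1 12; -0.048 -0.043 0.045 -10.5 4.9 -4.4 12
-0.046 -0.043 0.047 -10.5 5.6 -3.7 12; -0.044 -0.043 0.049 -10.3 6.2 -3.0 12; -0.041 -0.043 0.051 -10.1 6.8 -2.3 12; -0.039 -0.043 0.053 -9.9 7.4 -1.5 12; -0.037 -0.043 0.054 -9.5 8.0 -0.8 12; -0.034 -0.043 0.056 -9.1 8.5 -0.1 12; -0.032 -0.043 0.057 -8.6 9.0 0.6 12; -0.029 -0.043 0.059 -8.0 9.4 1.2 12
-0.027 -0.043 0.060 -7.4 9.8 1.8 12; -0.024 -0.043 0.061 -6.7 10.2 2.4 12; -0.021 -0.043 0.062 -5.9 10.5 2.9 12; -0.018 -0.043 0.063 -5.2 10.8 3.4 12; -0.016 -0.043 0.064 -4.3 11.0 3.8 12; -0.013 -0.043 0.064 -3.4 11.2 4.1 12; -0.010 -0.043 0.065 -2.5 11.3 4.4 12; -0.007 -0.043 0.065 -1.6 11.4 4.6 12
-0.004 -0.043 0.065 -0.6 11.5 4.7 12; -0.001 -0.043 0.065 0.3 11.5 4.8 12
```

```bash
python3 - <<'E'
from stir import *
plan2([.545,-.05,.20],-8,0,12,n=19)
E
```

```text
n 19
-0.080 -0.060 0.040 -12.6 -0.2 -11.5 12; -0.078 -0.060 0.044 -13.2 1.2 -10.7 12; -0.075 -0.059 0.049 -13.7 2.5 -9.7 12; -0.072 -0.059 0.053 -14.1 3.9 -8.6 12; -0.069 -0.059 0.058 -14.4 5.3 -7.5 12; -0.065 -0.059 0.062 -14.4 6.6 -6.2 12; -0.061 -0.059 0.065 -14.3 7.8 -4.9 12; -0.057 -0.059 0.069 -14.0 9.0 -3.5 12
-0.053 -0.059 0.072 -13.5 10.1 -2.2 12; -0.049 -0.059 0.075 -12.8 11.1 -0.8 12; -0.044 -0.059 0.078 -12.0 12.1 0.5 12; -0.039 -0.059 0.081 -10.9 12.9 1.7 12; -0.034 -0.059 0.083 -9.7 13.7 2.8 12; -0.029 -0.059 0.085 -8.4 14.3 3.9 12; -0.024 -0.059 0.086 -6.9 14.8 4.7 12; -0.019 -0.059 0.088 -5.3 15.2 5.4 12
-0.013 -0.059 0.089 -3.6 15.5 6.0 12; -0.008 -0.059 0.089 -1.8 15.7 6.4 12; -0.003 -0.059 0.090 -0.1 15.7 6.6 12
```

servo_tool(targets="-0.08 -0.06 0.04 -13 0 -11 12; -0.078 -0.06 0.044 -13 1 -11 12; -0.075 -0.059 0.049 -14 3 -10 12; -0.072 -0.059 0.053 -14 4 -9 12; -0.069 -0.059 0.058 -14 5 -8 12; -0.065 -0.059 0.062 -14 7 -6 12; -0.061 -0.059 0.065 -14 8 -5 12; -0.057 -0.059 0.069 -14 9 -4 12")

```text
time: 35.47
tool_pos: [0.5567, 0.1061, 0.287]
tcp_rot: [-2.55, -1.093, -0.878]
wrist_force: [0.2, -0.2, -0.8]
width: 0.2
```

```bash
python3 - <<'E'
from stir import *
st();tip(); plan2([.545,-.05,.20],-8,0,12,n=11) if yt(bot.read_state())[0]<300 else 0
E
```

```text
t 35.47 p [0.5567 0.1061 0.287 ] yaw 46.96 z [ 0.436  0.425 -0.794] F [ 0.2 -0.2 -0.8] w 17.1 q [-0.16 -0.25  2.15  0.66  0.93  0.28]
tip [0.4591 0.0015 0.1769] yaw,tilt [47.  37.4]
n 11
-0.048 -0.059 0.071 -13.6 8.9 -0.2 12; -0.044 -0.060 0.073 -12.9 9.8 1.0 12; -0.040 -0.060 0.076 -12.1 10.7 2.2 12; -0.035 -0.060 0.078 -11.1 11.4 3.4 12; -0.030 -0.060 0.080 -9.9 12.1 4.4 12; -0.026 -0.060 0.082 -8.6 12.7 5.3 12; -0.021 -0.060 0.083 -7.2 13.2 6.2 12; -0.016 -0.061 0.084 -5.7 13.6 6.8 12
-0.011 -0.061 0.085 -4.1 13.9 7.4 12; -0.006 -0.061 0.085 -2.5 14.1 7.7 12; -0.001 -0.061 0.086 -0.8 14.2 7.9 12
```

servo_tool(targets="-0.048 -0.06 0.071 -14 9 0 12; -0.044 -0.06 0.073 -13 10 1 12; -0.04 -0.06 0.076 -12 11 2 12; -0.035 -0.06 0.078 -11 11 3 12; -0.03 -0.06 0.08 -10 12 4 12; -0.026 -0.06 0.082 -9 13 5 12; -0.021 -0.06 0.083 -7 13 6 12; -0.016 -0.06 0.084 -6 14 7 12")

```text
time: 36.13
tool_pos: [0.5428, -0.0199, 0.2311]
tcp_rot: [3.116, 0.117, 0.28]
wrist_force: [-0.1, 1.0, -0.5]
width: 0.202
```

```bash
sed -i 's/y0,t0=yt(s); p=/y0,t0=yt(s); y0=yaw+(y0-yaw+180)%360-180; p=/' h.py; python3 - <<'E'
from stir import *
st();tip(); plan2([.545,-.05,.16],-8,0,12,n=4); snap('scene','s31');snap('top','t31'); nuts('s31'); nuts('t31')
E
```

```text
t 36.13 p [ 0.5428 -0.0199  0.2311] yaw 4.39 z [ 0.178 -0.004 -0.984] F [-0.1  1.  -0.5] w 17.3 q [-0.09 -0.1   2.01  0.01  1.06  1.4 ]
tip [ 0.3658 -0.0335  0.1987] yaw,tilt [ 4.4 10.2]
n 4
-0.004 -0.045 0.053 -3.2 7.2 17.6 12; -0.002 -0.045 0.053 -2.0 7.3 17.8 12; 0.001 -0.045 0.053 -0.8 7.3 17.8 12; 0.003 -0.045 0.053 0.4 7.4 17.8 12
(336, 254, 28, 22) [-17. -68.] 302.5
(393, 289, 29, 26) [-27.  72.] 268.0
(374, 313, 14, 4) [33. 59.] 31.5
(191, 176, 14, 30) [-23.  78.] 195.0
(216, 143, 10, 10) [86. 22.] 60.0
(197, 164, 11, 7) [36. 68.] 51.0
```

View pics/t31.png

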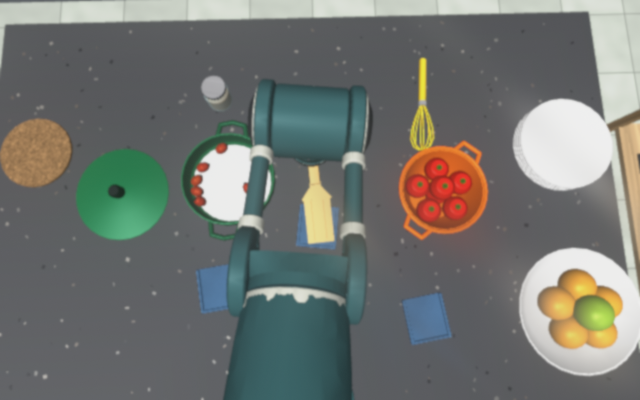

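View pics/s31.png

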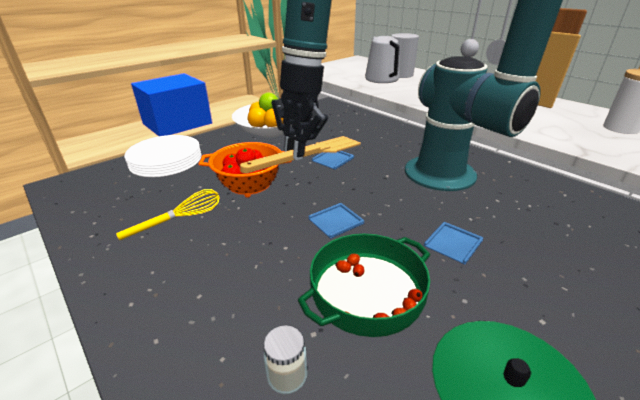

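```bash
python3 - <<'E'
from stir import *
plan2(tcp_for_tip([.567,.20,.12],90,65),90,65,12,n=16)
E
```

```text
n 16
0.020 0.060 -0.091 3.5 -18.3 -3.1 12; 0.026 0.060 -0.090 5.3 -18.0 -2.5 12; 0.031 0.060 -0.088 7.0 -17.5 -1.7 12; 0.036 0.060 -0.086 8.6 -16.8 -0.7 12; 0.041 0.060 -0.084 10.0 -16.0 0.5 12; 0.046 0.060 -0.081 11.3 -15.1 1.8 12; 0.051 0.060 -0.078 12.3 -14.0 3.1 12; 0.055 0.060 -0.075 13.1 -12.8 4.6 12
0.060 0.061 -0.072 13.7 -11.5 6.1 12; 0.064 0.061 -0.068 14.1 -10.1 7.6 12; 0.068 0.061 -0.064 14.2 -8.6 9.0 12; 0.071 0.061 -0.060 14.1 -7.0 10.4 12; 0.075 0.061 -0.056 13.8 -5.4 11.7 12; 0.078 0.061 -0.051 13.3 -3.7 12.9 12; 0.081 0.061 -0.047 12.7 -2.0 13.9 12; 0.084 0.061 -0.042 11.8 -0.3 14.7 12
```

servo_tool(targets="0.02 0.06 -0.091 4 -18 -3 12; 0.026 0.06 -0.09 5 -18 -3 12; 0.031 0.06 -0.088 7 -18 -2 12; 0.036 0.06 -0.086 9 -17 -1 12; 0.041 0.06 -0.084 10 -16 0 12; 0.046 0.06 -0.081 11 -15 2 12; 0.051 0.06 -0.078 12 -14 3 12; 0.055 0.06 -0.075 13 -13 5 12")

```text
time: 36.9
tool_pos: [0.5535, 0.1322, 0.2642]
tcp_rot: [-2.49, -1.161, -0.899]
wrist_force: [-0.5, 0.1, -0.8]
width: 0.197
```

```bash
python3 - <<'E'
from stir import *
st();tip(); plan2(tcp_for_tip([.567,.20,.10],90,65),90,65,12,n=8)
E
```

```text
t 36.9 p [0.5535 0.1322 0.2642] yaw 50.82 z [ 0.428  0.46  -0.778] F [-0.5  0.1 -0.8] w 16.8 q [-0.13 -0.23  2.19  0.72  0.89  0.19]
tip [0.4648 0.0234 0.1508] yaw,tilt [50.8 38.8]
n 8
0.061 0.057 -0.065 11.6 -10.4 9.0 12; 0.064 0.058 -0.061 11.7 -9.1 10.3 12; 0.068 0.058 -0.058 11.6 -7.7 11.5 12; 0.071 0.058 -0.054 11.3 -6.2 12.6 12; 0.074 0.059 -0.050 10.8 -4.7 13.7 12; 0.076 0.059 -0.046 10.2 -3.1 14.6 12; 0.079 0.059 -0.041 9.4 -1.5 15.3 12; 0.081 0.059 -0.037 8.5 0.1 15.9 12
```

servo_tool(targets="0.061 0.057 -0.065 12 -10 9 12; 0.064 0.058 -0.061 12 -9 10 12; 0.068 0.058 -0.058 12 -8 11 12; 0.071 0.058 -0.054 11 -6 12 12; 0.074 0.059 -0.05 11 -5 13 12; 0.076 0.059 -0.046 10 -3 14 12; 0.079 0.059 -0.041 9 -2 15 12; 0.081 0.059 -0.037 9 0 16 12")

```text
time: 37.57
tool_pos: [0.5649, 0.2754, 0.2785]
tcp_rot: [-1.468, -1.564, -1.013]
wrist_force: [0.5, 0.6, 0.1]
width: 0.197
```

```bash
python3 - <<'E'
from stir import *
stir([(42,18),(40,40),(20,55),(-10,58)],z=.012,mm=20,yaw=90)
E
```

```text
tip [0.5758 0.2029 0.1135] yaw,tilt [98.5 65.9]
t 37.57 p [0.5649 0.2754 0.2785] yaw 98.47 z [-0.004  0.914 -0.405] F [0.5 0.6 0.1] w 16.8 q [-0.12  0.22  1.98  1.16  1.42 -0.68]
rel [46.8 18.9]
fix rot [-0.004 -0.02   0.06 ]
0 0 0 -15 -2 7 12; 0 0 0 -15 -2 7 12; 0 0 0 -15 -2 7 12; 0 0 0 -15 -2 7 12; 0 0 0 -15 -2 7 12; 0 0 0 -15 -2 7 12; 0 0 0 5 -1 10 12; 0 0 0 5 -1 10 12
0 0 0 4 -10 7 12; 0 0 0 4 -10 7 12; 0 0 0 2 -15 1 12; 0 0 0 2 -15 1 12
```

servo_tool(targets="0 -0.01 0.03 -24 -4 11 12; 0 -0.01 0.03 -24 -3 11 12; 0 0 0 -24 -3 11 12; 0 0 0 -18 0 9 12; 0 0 0 0 0 0 12")

```text
time: 37.98
tool_pos: [0.5644, 0.2758, 0.1762]
tcp_rot: [-1.516, -1.536, -0.985]
wrist_force: [-0.7, -0.5, -1.1]
width: 0.202
```

```bash
python3 - <<'E'
from stir import *
stir([(42,35),(25,52),(-10,55)],z=.012,mm=14,yaw=90); snap('scene','s32'); nuts('s32')
E
```

```text
tip [0.5674 0.1999 0.0124] yaw,tilt [92.2 65. ]
t 37.98 p [0.5644 0.2758 0.1762] yaw 92.22 z [ 0.006  0.907 -0.422] F [-0.7 -0.5 -1.1] w 17.2 q [-0.11  0.35  2.03  1.19  1.33 -0.81]
rel [38.4 15.9]
fix rot [ 0.006 -0.001  0.016]
0 0 0 4 2 9 12; 0 0 0 4 2 9 12; 0 0 0 4 -8 8 12; 0 0 0 4 -8 8 12; 0 0 0 1 -12 1 12; 0 0 0 1 -12 1 12; 0 0 0 1 -12 1 12
(336, 254, 28, 22) [-17. -68.] 302.0
(393, 289, 29, 26) [-27.  72.] 266.0
(374, 313, 14, 4) [33. 59.] 31.5
```

View pics/s32.png

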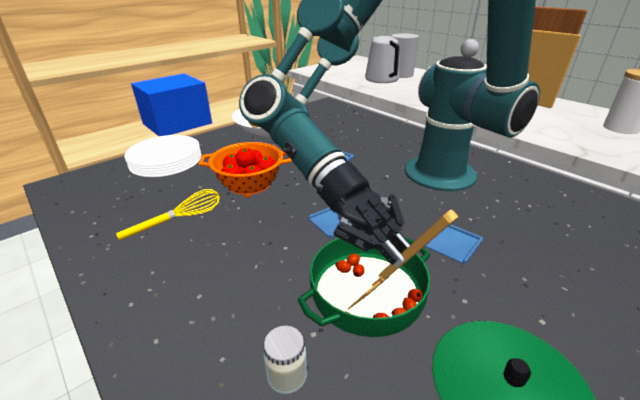

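servo_tool(targets="0 0 0 4 3 10 12; 0 0 0 4 -2 11 12; 0 0 0 4 -6 9 12; 0 0 0 4 -9 7 12; 0 0 0 2 -12 4 12; 0 0 0 1 -13 1 12; 0 0 0 1 -13 0 12; 0 0 0 1 -13 -1 12")

```text
time: 38.7
tool_pos: [0.4998, 0.3286, 0.1887]
tcp_rot: [-1.506, -1.549, -1.008]
wrist_force: [1.0, -2.2, 0.9]
width: 0.197
```

```bash
python3 - <<'E'
from stir import *
stir([(-30,40)],z=.012,mm=14,yaw=90); snap('scene','s33'); nuts('s33')
E
```

```text
tip [0.5066 0.2535 0.0247] yaw,tilt [95.1 65.2]
t 38.7 p [0.4998 0.3286 0.1887] yaw 95.11 z [ 0.014  0.908 -0.418] F [ 1.  -2.2  0.9] w 16.9 q [-0.02  0.22  2.18  1.26  1.26 -0.82]
rel [-22.4  69.5]
fix rot [ 0.014 -0.005  0.037]
0 0 0 -8 -3 -7 12; 0 0 0 -8 -3 -7 12; 0 0 0 -8 -3 -7 12
(336, 254, 28, 22) [-17. -68.] 301.5
(382, 288, 41, 29) [-19.  67.] 296.5
```

View pics/s33.png

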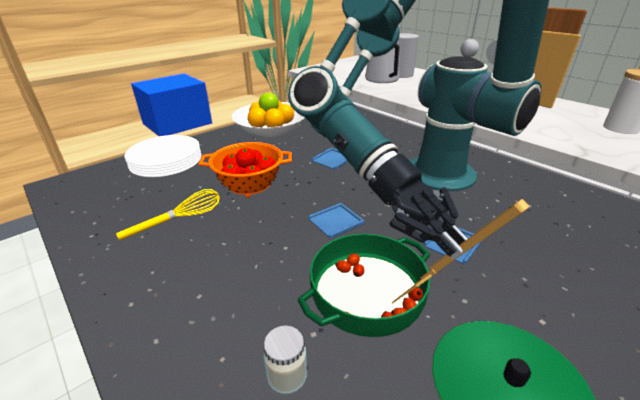

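servo_tool(targets="0 0 0 16 6 -12 12; 0 0 0 28 6 -16 12; 0 0 0 34 5 -16 12; 0 0 0 34 5 -16 12; 0 0 0 26 5 -12 12")

```text
time: 39.17
tool_pos: [0.507, 0.3239, 0.3421]
tcp_rot: [-1.507, -1.542, -0.983]
wrist_force: [2.6, 0.2, -0.9]
width: 0.199
```

```bash
python3 - <<'E'
from stir import *
st();tip(); plan2([.548,-.05,.18],-8,0,12,n=19)
E
```

```text
t 39.17 p [0.507  0.3239 0.3421] yaw 93.01 z [-0.001  0.907 -0.421] F [ 2.6  0.2 -0.9] w 17.0 q [-0.03  0.02  2.05  1.17  1.39 -0.5 ]
tip [0.511  0.2483 0.1782] yaw,tilt [93.  65.1]
n 19
-0.081 -0.060 0.042 -16.1 1.8 -14.3 12; -0.078 -0.060 0.046 -16.8 3.6 -13.1 12; -0.075 -0.060 0.051 -17.3 5.3 -11.7 12; -0.072 -0.060 0.055 -17.6 7.0 -10.2 12; -0.068 -0.060 0.059 -17.8 8.7 -8.6 12; -0.065 -0.060 0.063 -17.7 10.3 -6.8 12; -0.061 -0.060 0.067 -17.3 11.8 -5.1 12; -0.057 -0.060 0.070 -16.8 13.2 -3.3 12
-0.053 -0.060 0.074 -15.9 14.4 -1.5 12; -0.048 -0.061 0.077 -14.9 15.6 0.2 12; -0.044 -0.061 0.079 -13.6 16.7 1.9 12; -0.039 -0.061 0.082 -12.0 17.6 3.4 12; -0.034 -0.061 0.084 -10.3 18.3 4.8 12; -0.029 -0.061 0.086 -8.4 18.9 6.0 12; -0.024 -0.061 0.087 -6.4 19.4 7.0 12; -0.019 -0.061 0.089 -4.2 19.7 7.8 12
-0.013 -0.061 0.090 -2.0 19.8 8.3 12; -0.008 -0.061 0.090 0.3 19.8 8.6 12; -0.003 -0.061 0.091 2.6 19.6 8.7 12
```

servo_tool(targets="-0.081 -0.06 0.042 -16 2 -14 12; -0.078 -0.06 0.046 -17 4 -13 12; -0.075 -0.06 0.051 -17 5 -12 12; -0.072 -0.06 0.055 -18 7 -10 12; -0.068 -0.06 0.059 -18 9 -9 12; -0.065 -0.06 0.063 -18 10 -7 12; -0.061 -0.06 0.067 -17 12 -5 12; -0.057 -0.06 0.07 -17 13 -3 12")

```text
time: 39.83
tool_pos: [0.5233, 0.1633, 0.2883]
tcp_rot: [-2.518, -1.125, -0.903]
wrist_force: [0.4, 0.8, -1.5]
width: 0.199
```

```bash
python3 - <<'E'
from stir import *
st();tip(); plan2([.548,-.05,.16],-8,0,12,n=11)
E
```

```text
t 39.83 p [0.5233 0.1633 0.2883] yaw 48.95 z [ 0.44   0.444 -0.78 ] F [ 0.4  0.8 -1.5] w 17.0 q [-0.04 -0.34  2.22  0.65  0.88  0.36]
tip [0.4309 0.0572 0.1752] yaw,tilt [48.9 38.6]
n 11
-0.051 -0.061 0.072 -17.5 14.4 1.5 12; -0.046 -0.062 0.075 -16.3 15.5 3.3 12; -0.041 -0.062 0.078 -14.9 16.5 5.0 12; -0.037 -0.062 0.080 -13.2 17.3 6.6 12; -0.032 -0.062 0.082 -11.3 18.0 8.0 12; -0.027 -0.063 0.084 -9.3 18.6 9.2 12; -0.022 -0.063 0.085 -7.1 19.0 10.2 12; -0.017 -0.063 0.087 -4.8 19.3 11.0 12
-0.011 -0.063 0.087 -2.4 19.4 11.5 12; -0.006 -0.063 0.088 0.0 19.4 11.8 12; -0.001 -0.064 0.088 2.5 19.2 11.9 12
```

servo_tool(targets="-0.051 -0.06 0.072 -18 14 1 12; -0.046 -0.062 0.075 -16 16 3 12; -0.041 -0.062 0.078 -15 17 5 12; -0.037 -0.062 0.08 -13 17 6 12; -0.032 -0.062 0.082 -11 18 7 12; -0.027 -0.063 0.084 -9 19 8 12; -0.022 -0.063 0.085 -7 19 9 12; -0.017 -0.063 0.087 -5 19 9 12")

```text
time: 40.5
tool_pos: [0.5284, 0.0064, 0.2044]
tcp_rot: [3.12, 0.152, 0.289]
wrist_force: [0.2, 0.1, -0.8]
width: 0.197
```

```bash
python3 - <<'E'
from stir import *
st();tip(); plan2([.552,-.0525,.11],-8,-1,12,n=5)
E
```

```text
t 40.5 p [0.5284 0.0064 0.2044] yaw 5.65 z [ 0.183  0.005 -0.983] F [ 0.2  0.1 -0.8] w 16.9 q [-0.04 -0.12  2.07  0.01  1.    1.42]
tip [ 0.3519 -0.011   0.171 ] yaw,tilt [ 5.6 10.5]
n 5
-0.005 -0.040 0.047 0.0 11.9 19.4 12; -0.003 -0.040 0.047 1.4 11.8 19.4 12; -0.001 -0.041 0.047 2.7 11.6 19.4 12; 0.001 -0.041 0.047 4.0 11.5 19.2 12; 0.002 -0.041 0.047 5.3 11.3 19.0 12
```

servo_tool(targets="-0.005 -0.04 0.047 0 12 17 12; -0.003 -0.04 0.047 2 12 17 12; 0 -0.04 0.047 3 12 17 12; 0 -0.04 0.047 4 12 17 12; 0 -0.04 0.047 5 11 17 12; 0 0 0 0 0 0 12")

```text
time: 41.0
tool_pos: [0.55, -0.0526, 0.1199]
tcp_rot: [-3.129, 0.237, 0.037]
wrist_force: [-0.6, -0.6, -0.7]
width: 0.204
```

```bash
python3 - <<'E'
from stir import *
st();tip(); plan2([.552,-.0525,.06],-8,-1,12,n=2); snap('scene','s34'); snap('top','t34'); snap('wrist','w34')
a=load('t34')['image'][130:270,180:380]; cv2.imwrite('pics/z34.png',cv2.resize(a,None,fx=4,fy=4,interpolation=2)[:,:,::-1])
E
```

```text
t 41.0 p [ 0.55   -0.0526  0.1199] yaw -8.67 z [-0.023  0.005 -1.   ] F [-0.6 -0.6 -0.7] w 17.5 q [-0.14  0.15  1.96  0.    1.06  1.58]
tip [ 0.3716 -0.0254  0.1238] yaw,tilt [351.3  -1.4]
n 2
-0.001 0.003 -0.006 1.7 -0.1 29.9 12; -0.001 0.003 -0.006 1.6 -0.2 29.9 12
```

View pics/z34.png

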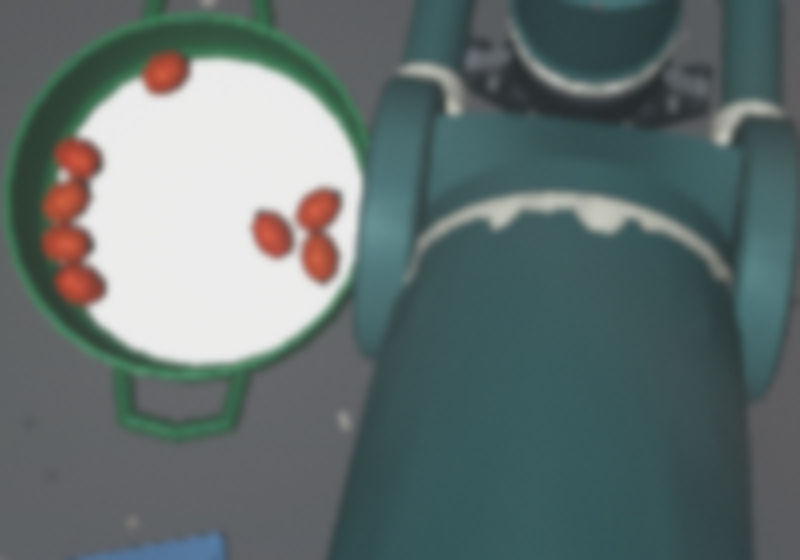

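View pics/s34.png

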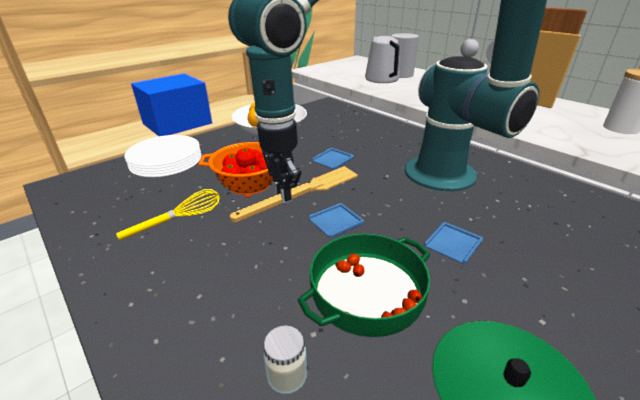

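```bash
python3 - <<'E'
from stir import *
c=load('s34'); s=c['state']; rr=R.from_rotvec(s['tcp_rot'])
f=lambda v: proj(c,s['tool_pos']+rr.apply(np.array(v)))
print('corners',f([-.1805,-.026,.0004]),f([-.1805,.026,.0004]),'end',f([.1245,0,-.004]))
b=blobs(cv2.morphologyEx(mask(c,(10,60,120),(25,200,255))[150:230,220:370],cv2.MORPH_CLOSE,np.ones((3,3))))
for k in b[:3]: print(cv2.boundingRect(k), k[:,0][k[:,0,0].argmax()]+[220,150],k[:,0][k[:,0,0].argmin()]+[220,150])
print('z err', proj(c,s['tool_pos']+rr.apply([-.1805,0,.0004])), proj(c,s['tool_pos']+rr.apply([-.1805,0,.0104])))
E
python3 - <<'E'
import sys; sys.path.insert(0,'.')
import cv2
a=cv2.imread('pics/s34.png')[155:230,220:370]; cv2.imwrite('pics/z34b.png',cv2.resize(a,None,fx=5,fy=5,interpolation=2))
E
```

```text
corners [[357.7127952  178.75056247]] [[344.64159223 169.87214695]] end [[229.70554285 216.45803905]]
(71, 16, 67, 33) [357 176] [291 189]
(9, 44, 54, 28) [282 202] [229 215]
z err [[351.03760126 174.21653866]] [[350.95953661 177.82257699]]
```

View pics/z34b.png

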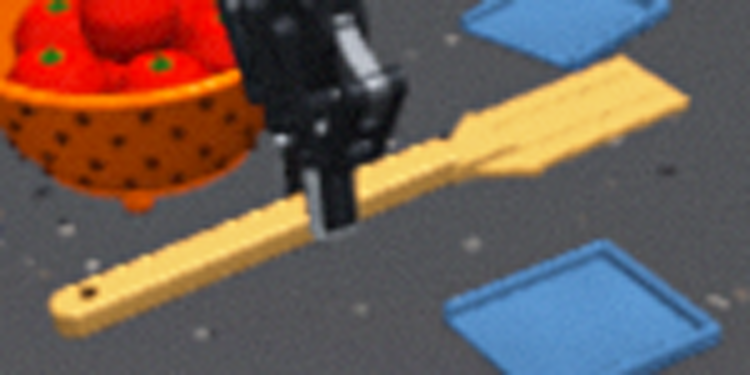

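servo_tool(targets="0 0.03 -0.006 2 0 28 12; 0 0.026 -0.006 2 0 28 12; 0 0 0 0 0 15 12; 0 0 0 0 0 0 12")

```text
time: 41.48
tool_pos: [0.5596, -0.0486, 0.0604]
tcp_rot: [-3.134, 0.203, -0.093]
wrist_force: [0.1, -0.0, -0.5]
width: 0.202
```

```bash
python3 - <<'E'
from stir import *
st();tip(); plan2([.552,-.0525,.02],-8,1.8,12,n=2); snap('scene','s35'); snap('wrist','w35')
a=load('s35')['image'][155:250,220:400]; cv2.imwrite('pics/z35.png',cv2.resize(a,None,fx=4,fy=4,interpolation=2)[:,:,::-1])
E
```

```text
t 41.48 p [ 0.5596 -0.0486  0.0604] yaw -7.44 z [ 0.059 -0.004 -0.998] F [ 0.1 -0.  -0.5] w 17.3 q [-0.13  0.18  2.05  0.01  0.85  1.56]
tip [ 0.381  -0.0253  0.0494] yaw,tilt [352.6   3.4]
n 2
-0.002 -0.014 0.005 -4.7 2.5 20.0 12; -0.002 -0.014 0.005 -4.4 2.5 20.0 12
```

View pics/z35.png

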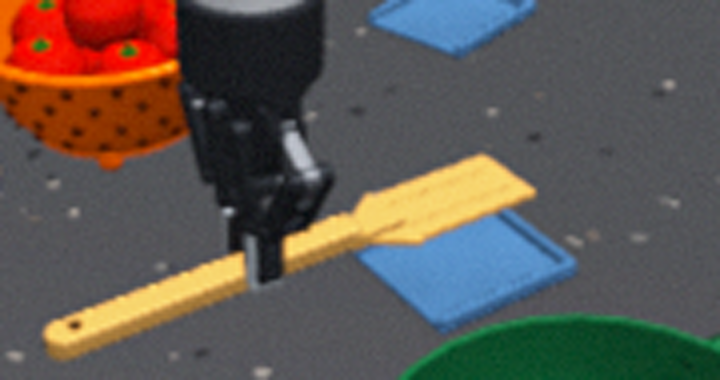

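View pics/w35.png

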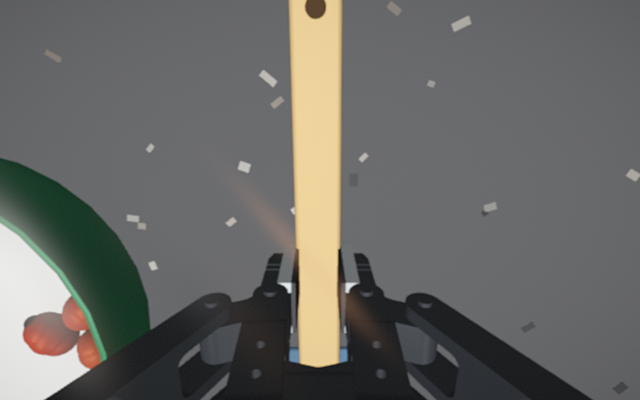

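servo_tool(targets="0 -0.02 0 -6 3 18 12; 0 -0.014 0 -6 2 14 12; 0 0 0 -2 1 8 12; 0 0 0 0 0 0 12")

```text
time: 41.92
tool_pos: [0.5549, -0.0528, 0.03]
tcp_rot: [-3.133, 0.199, -0.068]
wrist_force: [-0.1, -0.5, -0.5]
width: 0.2
```

```bash
python3 - <<'E'
from stir import *
st();tip(); plan2([.552,-.0525,.008],-8,1.8,12,n=1); snap('scene','s36')
a=load('s36')['image'][155:250,220:400]; cv2.imwrite('pics/z36.png',cv2.resize(a,None,fx=4,fy=4,interpolation=2)[:,:,::-1])
E
```

```text
t 41.92 p [ 0.5549 -0.0528  0.03  ] yaw -7.29 z [ 0.043 -0.001 -0.999] F [-0.1 -0.5 -0.5] w 17.1 q [-0.14  0.23  2.06  0.01  0.81  1.55]
tip [ 0.376  -0.0299  0.0219] yaw,tilt [352.7   2.5]
n 1
-0.005 -0.012 0.012 -3.9 0.2 21.9 12
```

View pics/z36.png

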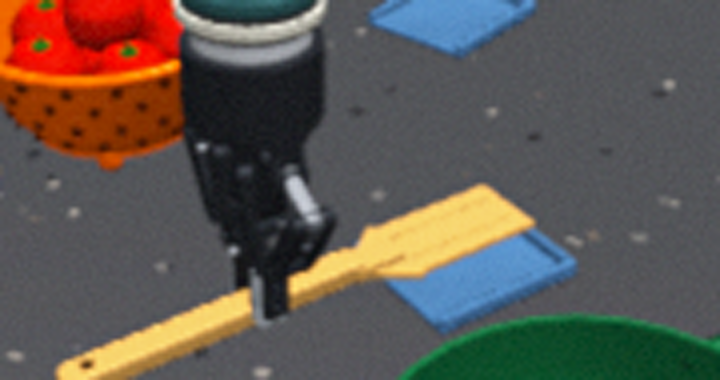

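servo_tool(targets="0 -0.014 0.012 -5 0 12 12; 0 -0.006 0 -3 0 9 12; 0 0 0 -1 0 3 12; 0 0 0 0 0 0 12")

```text
time: 42.3
tool_pos: [0.5494, -0.0518, 0.0068]
tcp_rot: [-3.131, 0.221, -0.043]
wrist_force: [-0.4, 0.9, -0.6]
width: 0.201
```

```bash
python3 - <<'E'
from stir import *
st();tip(); snap('scene','s37')
a=load('s37')['image'][155:250,220:400]; cv2.imwrite('pics/z37.png',cv2.resize(a,None,fx=4,fy=4,interpolation=2)[:,:,::-1])
E
```

```text
t 42.3 p [ 0.5494 -0.0518  0.0068] yaw -8.06 z [ 0.028  0.001 -1.   ] F [-0.4  0.9 -0.6] w 17.2 q [-0.14  0.26  2.07  0.01  0.78  1.56]
tip [ 0.3707 -0.0264  0.0015] yaw,tilt [351.9   1.6]
```

View pics/z37.png

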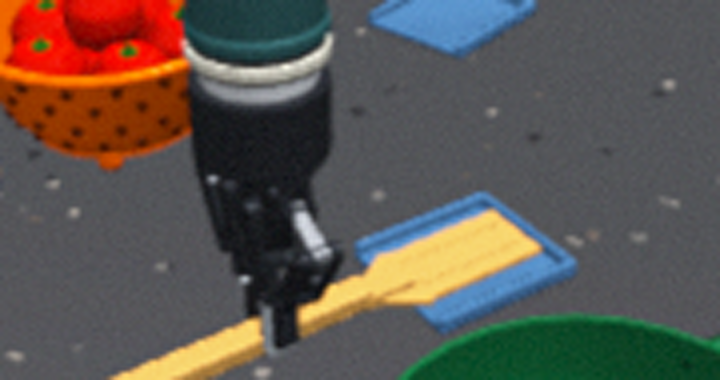

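servo_tool(targets="0 0 0 3 0 2 12; 0 0 0 0 0 0 12; 0 0 0 0 0 0 22; 0 0 0 0 0 0 35; 0 0 0 0 0 0 50")

```text
time: 42.77
tool_pos: [0.5541, -0.0524, 0.0058]
tcp_rot: [-3.131, 0.22, -0.046]
wrist_force: [0.8, -0.8, 0.3]
width: 0.532
```

```bash
python3 - <<'E'
from stir import *
st(); snap('scene','s38')
a=load('s38')['image'][155:250,220:400]; cv2.imwrite('pics/z38.png',cv2.resize(a,None,fx=4,fy=4,interpolation=2)[:,:,::-1])
E
```

```text
t 42.77 p [ 0.5541 -0.0524  0.0058] yaw -8.06 z [ 0.03   0.001 -1.   ] F [ 0.8 -0.8  0.3] w 45.4 q [-0.14  0.27  2.06  0.01  0.78  1.56]
```

View pics/z38.png

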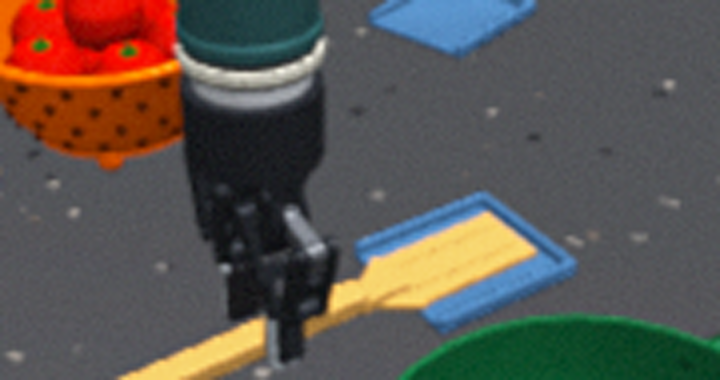

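servo_tool(targets="0 0 0 0 0 -10 50; 0 0 0 0 0 -30 60; 0 0 0 0 0 -40 85; 0 0 0 0 0 -40 85; 0 0 0 0 0 -40 85; 0 0 0 0 0 -30 85")

```text
time: 43.32
tool_pos: [0.541, -0.0515, 0.1962]
tcp_rot: [-3.13, 0.221, -0.015]
wrist_force: [0.7, -0.6, -0.5]
width: 0.995
```

```bash
python3 - <<'E'
from stir import *
st(); c=load('w3'); print('knob',ray(c,[[318,185]],.058))
b=blobs(mask(c,(60,80,30),(90,255,255)))
m=np.zeros((400,640),np.uint8); cv2.drawContours(m,b[:1],-1,255,-1); m[280:]=0
k=blobs(m)[0]; P=ray(c,k[:,0],.008)[:,:2]; s=np.linalg.lstsq(np.c_[2*P,np.ones(len(P))],(P**2).sum(1),rcond=None)[0]; print('lid',s[:2],np.sqrt(s[2]+s[0]**2+s[1]**2))
plan2([.507,.42,.20],60,0,85,n=14)
E
```

```text
t 43.32 p [ 0.541  -0.0515  0.1962] yaw -8.06 z [ 0.01   0.003 -1.   ] F [ 0.7 -0.6 -0.5] w 84.9 q [-0.14  0.03  1.93  0.01  1.17  1.57]
knob [[0.50593795 0.45489599 0.058     ]]
lid [0.50622975 0.45386524] 0.11571245150048122
n 14
0.000 -0.001 -0.085 -7.1 -33.0 -0.2 85; 0.000 -0.001 -0.085 -4.3 -33.5 -0.2 85; 0.000 -0.001 -0.085 -1.5 -33.7 -0.1 85; 0.000 -0.001 -0.085 1.4 -33.7 -0.1 85; 0.000 -0.001 -0.085 4.3 -33.5 -0.1 85; 0.000 -0.001 -0.085 7.1 -33.0 -0.1 85; 0.000 -0.001 -0.085 9.9 -32.3 -0.1 85; 0.000 -0.001 -0.085 12.6 -31.3 -0.1 85
0.000 -0.001 -0.085 15.2 -30.2 -0.1 85; 0.000 -0.001 -0.085 17.7 -28.8 -0.2 85; -0.000 -0.001 -0.085 20.1 -27.2 -0.2 85; -0.000 -0.001 -0.085 22.3 -25.4 -0.2 85; -0.000 -0.001 -0.085 24.4 -23.4 -0.2 85; -0.000 -0.001 -0.085 26.2 -21.2 -0.2 85
```

servo_tool(targets="0 0 -0.085 -7 -33 -2 85; 0 0 -0.085 -4 -34 -2 85; 0 0 -0.085 -1 -34 -2 85; 0 0 -0.085 1 -34 -2 85; 0 0 -0.085 4 -34 -2 85; 0 0 -0.085 7 -33 -2 85; 0 0 0 0 0 0 85")

```text
time: 43.9
tool_pos: [0.5332, 0.1568, 0.2319]
tcp_rot: [3.078, 0.601, 0.071]
wrist_force: [0.3, 0.3, 0.6]
width: 0.992
```

```bash
python3 - <<'E'
from stir import *
st(); snap('wrist','w40'); plan2([.507,.43,.17],60,0,85,n=8)
E
```

```text
t 43.9 p [0.5332 0.1568 0.2319] yaw 22.12 z [ 0.045  0.004 -0.999] F [0.3 0.3 0.6] w 84.7 q [ 0.25  0.01  1.89 -0.01  1.2   1.43]
n 8
0.005 -0.005 -0.083 9.5 -33.3 7.6 85; 0.005 -0.005 -0.083 12.2 -32.3 7.8 85; 0.004 -0.005 -0.083 14.9 -31.2 7.8 85; 0.004 -0.005 -0.083 17.5 -29.8 7.9 85; 0.003 -0.005 -0.083 19.9 -28.2 7.9 85; 0.003 -0.005 -0.083 22.2 -26.4 7.9 85; 0.002 -0.004 -0.083 24.4 -24.5 7.9 85; 0.002 -0.004 -0.083 26.4 -22.4 7.8 85
```

View pics/w40.png

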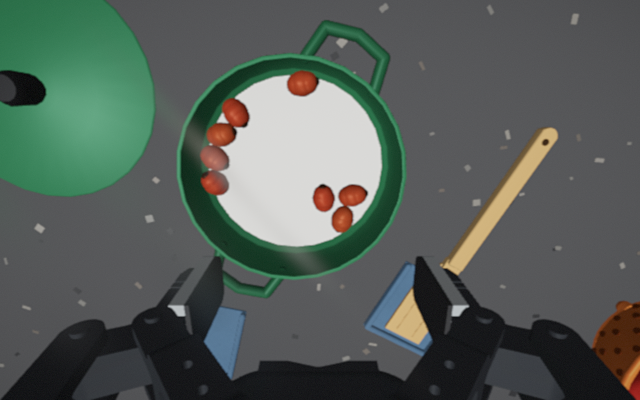

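```bash
python3 - <<'E'
from stir import *
def circ(P): 
    s=np.linalg.lstsq(np.c_[2*P,np.ones(len(P))],(P**2).sum(1),rcond=None)[0]; return s[:2],np.sqrt(s[2]+s[0]**2+s[1]**2)
for nm,cx in(('w4',(262,165)),('w40',(291,165))):
    c=load(nm); m=mask(c,(60,80,20),(90,255,255))|cv2.inRange(c['image'],(150,150,150),(255,255,255))
    b=[k for k in blobs(m,500) if cv2.pointPolygonTest(k,(cx[0]-0.,cx[1]+0.),True)>0][0]
    mm=np.zeros((400,640),np.uint8); cv2.drawContours(mm,[b],-1,255,-1)
    mm=cv2.morphologyEx(mm,cv2.MORPH_OPEN,cv2.getStructuringElement(cv2.MORPH_ELLIPSE,(61,61)))
    k=blobs(mm)[0]; print(nm,cv2.boundingRect(k))
    P=ray(c,k[:,0],.062)[:,:2]
    for it in range(4):
        ce,r=circ(P); e=np.abs(np.linalg.norm(P-ce,axis=1)-r); P=P[e<.004]
    print('rim',ce,r,len(P))
    f=cv2.inRange(c['image'],(150,150,150),(255,255,255)); f[:, :170]=0; f[:,400:]=0; f[:60]=0;f[255:]=0
    h=cv2.convexHull(blobs(f)[0]); print('floor',circ(ray(c,h[:,0],.005)[:,:2]))
E
```

```text
w4 (146, 51, 254, 227)
rim [0.53810206 0.18401432] 0.1117557486564356 161
floor (array([0.5286808 , 0.18403351]), np.float64(0.09831358111834845))
w40 (177, 24, 229, 256)
rim [0.53183916 0.18033279] 0.11220680399175774 228
floor (array([0.5287114 , 0.17986176]), np.float64(0.09787347184974914))
```

servo_tool(targets="0.005 -0.005 -0.083 10 -33 8 85; 0.005 -0.005 -0.083 12 -32 8 85; 0.004 -0.005 -0.083 15 -31 8 85; 0.004 -0.005 -0.083 18 -30 8 85; 0.003 -0.005 -0.083 20 -28 8 85; 0.003 -0.005 -0.083 22 -26 8 85; 0.002 -0.004 -0.083 24 -24 8 85; 0.002 -0.004 -0.083 26 -22 8 85")

```text
time: 44.62
tool_pos: [0.5133, 0.4244, 0.1731]
tcp_rot: [2.706, 1.576, 0.01]
wrist_force: [0.5, -0.1, 0.8]
width: 0.996
```

```bash
python3 - <<'E'
from stir import *
st(); plan2([.505,.4545,.075],60,0,85,n=4)
E
```

```text
t 44.62 p [0.5133 0.4244 0.1731] yaw 60.43 z [ 0.011 -0.006 -1.   ] F [ 0.5 -0.1  0.8] w 85.1 q [ 0.66  0.28  1.69 -0.01  1.16  1.18]
n 4
0.003 -0.000 0.002 5.5 -5.8 24.5 85; 0.003 -0.000 0.002 5.5 -5.8 24.5 85; 0.003 -0.000 0.002 5.5 -5.7 24.5 85; 0.003 -0.000 0.002 5.5 -5.6 24.5 85
```

servo_tool(targets="0.003 0 0 5 -6 25 85; 0.003 0 0 5 -6 25 85; 0.003 0 0 5 -6 25 85; 0.003 0 0 5 -5 25 85; 0 0 0 0 0 0 85")

```text
time: 45.03
tool_pos: [0.5068, 0.4575, 0.0714]
tcp_rot: [-2.713, -1.583, -0.008]
wrist_force: [-1.6, -1.0, -0.8]
width: 0.996
```

```bash
python3 - <<'E'
from stir import *
st(); snap('wrist','w41'); plan2([.505,.4545,.025],60,0,85,n=3)
E
```

```text
t 45.03 p [0.5068 0.4575 0.0714] yaw 60.54 z [ 0.004  0.003 -1.   ] F [-1.6 -1.  -0.8] w 85.1 q [ 0.7   0.41  1.73 -0.    1.    1.21]
n 3
0.001 -0.002 0.003 -1.5 -0.4 16.3 85; 0.001 -0.002 0.003 -1.5 -0.4 16.3 85; 0.001 -0.002 0.003 -1.4 -0.4 16.3 85
```

View pics/w41.png

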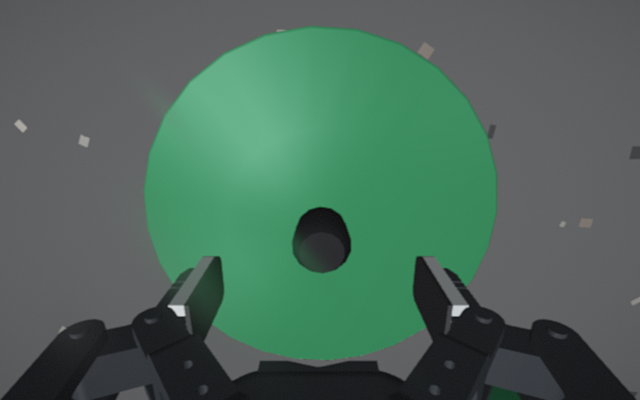

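```bash
python3 - <<'E'
from stir import *
print(ray(load('w41'),[[322,252]],.058))
E
```

```text
[[0.50676635 0.45459092 0.058     ]]
```

servo_tool(targets="0 0 0 -2 0 20 85; 0 0 0 -2 0 20 60; 0 0 0 -1 0 8 50; 0 0 0 0 0 0 50")

```text
time: 45.42
tool_pos: [0.5128, 0.4522, 0.0332]
tcp_rot: [2.717, 1.576, 0.028]
wrist_force: [-0.7, -0.5, 0.1]
width: 0.6
```

```bash
python3 - <<'E'
from stir import *
st(); plan2([.506,.4545,.026],60,0,85,n=1)
E
```

```text
t 45.42 p [0.5128 0.4522 0.0332] yaw 60.25 z [ 0.015  0.009 -1.   ] F [-0.7 -0.5  0.1] w 51.2 q [ 0.69  0.44  1.75 -0.    0.93  1.21]
n 1
0.009 -0.015 0.004 -1.4 -7.1 7.1 85
```

servo_tool(targets="0.009 -0.015 0.004 -2 -6 7 50; 0 0 0 0 -1 1 50; 0 0 0 0 0 0 26; 0 0 0 0 0 0 26; 0 0 0 0 0 0 26; 0 0 0 0 0 0 26", newtons=60)

```text
time: 45.92
tool_pos: [0.509, 0.4549, 0.0316]
tcp_rot: [-2.722, -1.567, -0.009]
wrist_force: [-0.2, -0.1, -4.4]
width: 0.353
```

```bash
python3 - <<'E'
from stir import *
st()
E
```

```text
t 45.92 p [0.509  0.4549 0.0316] yaw 59.85 z [ 0.005  0.004 -1.   ] F [-0.2 -0.1 -4.4] w 30.2 q [ 0.69  0.45  1.75 -0.    0.94  1.22]
```

servo_tool(targets="0 0 0 0 0 -10 26; 0 0 0 0 0 -25 26; 0 0 0 0 0 -38 26; 0 0 0 0 0 -38 26; 0 0 0 0 0 -25 26")

```text
time: 46.33
tool_pos: [0.5011, 0.4488, 0.1607]
tcp_rot: [2.719, 1.566, -0.03]
wrist_force: [-0.1, 1.4, -3.2]
width: 0.354
```

```bash
python3 - <<'E'
from stir import *
st(); plan2([.531,.1815,.155],60,0,26,n=8)
E
```

```text
t 46.33 p [0.5011 0.4488 0.1607] yaw 59.9 z [-0.015 -0.013 -1.   ] F [-0.1  1.4 -3.2] w 30.2 q [ 0.69  0.32  1.66 -0.    1.18  1.22]
n 8
-0.001 0.002 -0.000 -27.0 20.0 1.1 26; -0.001 0.002 -0.000 -27.0 20.0 1.0 26; -0.001 0.002 -0.000 -27.0 20.0 1.0 26; -0.001 0.002 -0.000 -27.0 20.0 0.9 26; -0.001 0.002 -0.000 -27.0 20.0 0.9 26; -0.001 0.002 -0.000 -27.0 20.0 0.9 26; -0.001 0.002 -0.000 -27.1 20.0 0.8 26; -0.001 0.002 -0.000 -27.1 19.9 0.8 26
```

servo_tool(targets="-0.008 0.012 0 -16 12 1 26; -0.004 0.006 0 -30 22 0 26; 0 0 0 -30 22 0 26; 0 0 0 -30 22 0 26; 0 0 0 -30 22 0 26; 0 0 0 -30 22 0 26; 0 0 0 -26 20 0 26; 0 0 0 0 0 0 26")

```text
time: 47.0
tool_pos: [0.5322, 0.2101, 0.1754]
tcp_rot: [2.712, 1.58, 0.042]
wrist_force: [0.1, 0.6, -3.4]
width: 0.356
```

```bash
python3 - <<'E'
from stir import *
st(); plan2([.531,.1815,.11],60,0,26,n=3); snap('scene','s42')
E
```

```text
t 47.0 p [0.5322 0.2101 0.1754] yaw 60.45 z [ 0.025  0.011 -1.   ] F [ 0.1  0.6 -3.4] w 30.4 q [0.33 0.1  1.91 0.   1.11 0.85]
n 3
0.005 -0.007 0.003 -9.0 4.0 21.7 26; 0.005 -0.007 0.003 -8.8 4.1 21.7 26; 0.005 -0.007 0.003 -8.6 4.3 21.8 26
```

View pics/s42.png

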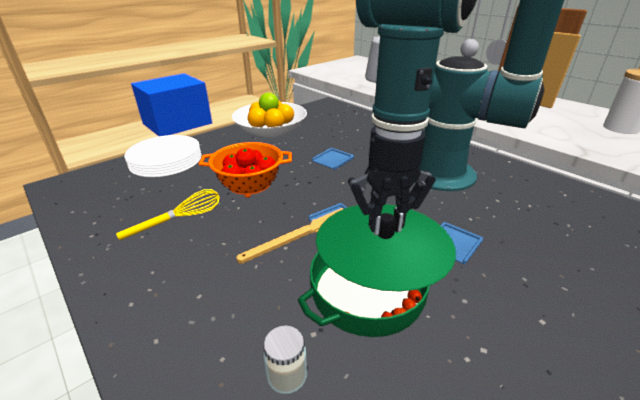

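servo_tool(targets="0.007 -0.01 0.003 -9 4 16 26; 0.007 -0.01 0.003 -9 4 16 26; 0.005 -0.007 0 -9 4 16 26; 0 0 0 0 0 0 26")

```text
time: 47.38
tool_pos: [0.5295, 0.1832, 0.1245]
tcp_rot: [-2.716, -1.572, 0.007]
wrist_force: [-1.8, -0.4, -4.6]
width: 0.356
```

```bash
python3 - <<'E'
from stir import *
st(); plan2([.531,.1815,.10],60,0,26,n=2); snap('wrist','w43');snap('scene','s43')
E
```

```text
t 47.38 p [0.5295 0.1832 0.1245] yaw 60.13 z [-0.006  0.    -1.   ] F [-1.8 -0.4 -4.6] w 30.4 q [0.29 0.14 1.96 0.   1.05 0.81]
n 2
-0.003 0.001 0.001 -0.3 1.1 12.2 26; -0.003 0.001 0.001 -0.3 1.1 12.2 26
```

View pics/w43.png

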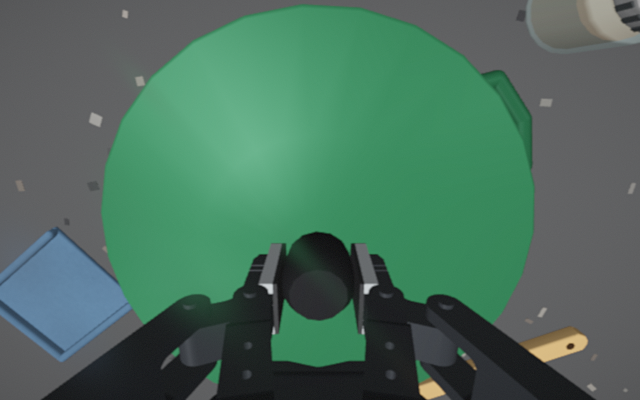

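View pics/s43.png

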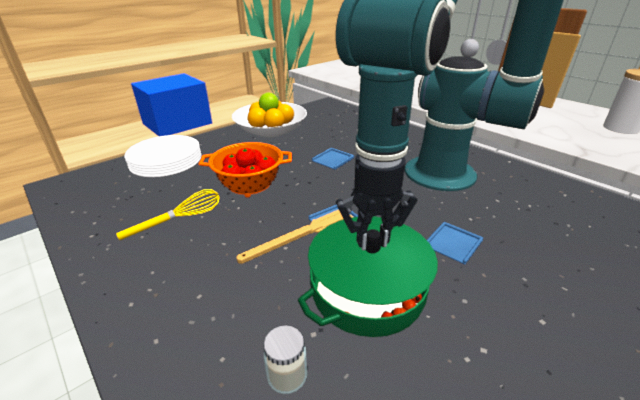

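Lid is level above the pot. Lower in steps.

servo_tool(targets="0 0 0 0 1 12 26; 0.002 -0.002 0 -1 0 10 26; 0.002 -0.002 0 -1 0 6 26; 0 0 0 0 0 0 26")

```text
time: 47.82
tool_pos: [0.5323, 0.1853, 0.0972]
tcp_rot: [-2.713, -1.575, 0.005]
wrist_force: [-0.4, 0.4, -3.9]
width: 0.354
```

```bash
python3 - <<'E'
from stir import *
st(); plan2([.531,.1815,.086],60,0,26,n=2); snap('scene','s44')
a=load('s44')['image'][200:350,280:450]; cv2.imwrite('pics/z44.png',cv2.resize(a,None,fx=4,fy=4,interpolation=2)[:,:,::-1])
E
```

```text
t 47.82 p [0.5323 0.1853 0.0972] yaw 60.27 z [-0.005  0.003 -1.   ] F [-0.4  0.4 -3.9] w 30.3 q [0.29 0.18 1.97 0.   1.   0.8 ]
n 2
-0.003 0.000 0.002 -2.0 0.4 5.6 26; -0.003 0.000 0.002 -2.0 0.4 5.6 26
```

View pics/z44.png

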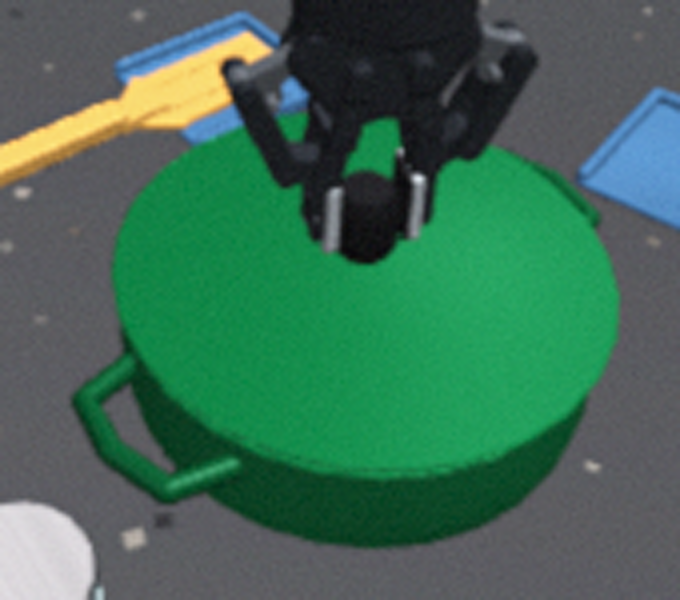

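servo_tool(targets="0 0 0 -3 0 4 26; 0 0 0 -1 0 4 26; 0 0 0 0 0 0 26")

```text
time: 48.12
tool_pos: [0.5311, 0.1824, 0.0899]
tcp_rot: [-2.712, -1.576, 0.001]
wrist_force: [0.0, -0.4, -3.8]
width: 0.354
```

```bash
python3 - <<'E'
from stir import *
st()
E
```

```text
t 48.12 p [0.5311 0.1824 0.0899] yaw 60.31 z [-0.003  0.004 -1.   ] F [ 0.  -0.4 -3.8] w 30.2 q [0.28 0.18 1.98 0.01 0.98 0.8 ]
```

servo_tool(targets="0 0 0 0 0 3 26; 0 0 0 0 0 3 26; 0 0 0 0 0 0 26")

```text
time: 48.37
tool_pos: [0.532, 0.1825, 0.0849]
tcp_rot: [-2.713, -1.576, -0.002]
wrist_force: [-1.5, -0.3, -2.4]
width: 0.353
```

```bash
python3 - <<'E'
from stir import *
st()
E
```

```text
t 48.37 p [0.532  0.1825 0.0849] yaw 60.3 z [-0.001  0.004 -1.   ] F [-1.5 -0.3 -2.4] w 30.2 q [0.28 0.19 1.98 0.01 0.97 0.8 ]
```

servo_tool(targets="0 0 0 0 0 3 26; 0 0 0 0 0 1 26; 0 0 0 0 0 0 26")

```text
time: 48.62
tool_pos: [0.5327, 0.1827, 0.0855]
tcp_rot: [-2.714, -1.576, -0.004]
wrist_force: [-1.1, -0.4, -3.9]
width: 0.354
```

```bash
python3 - <<'E'
from stir import *
st(); snap('scene','s45')
a=load('s45')['image'][200:350,280:450]; cv2.imwrite('pics/z45.png',cv2.resize(a,None,fx=4,fy=4,interpolation=2)[:,:,::-1])
E
```

```text
t 48.62 p [0.5327 0.1827 0.0855] yaw 60.3 z [ 0.001  0.004 -1.   ] F [-1.1 -0.4 -3.9] w 30.2 q [0.28 0.19 1.98 0.   0.97 0.8 ]
```

View pics/z45.png

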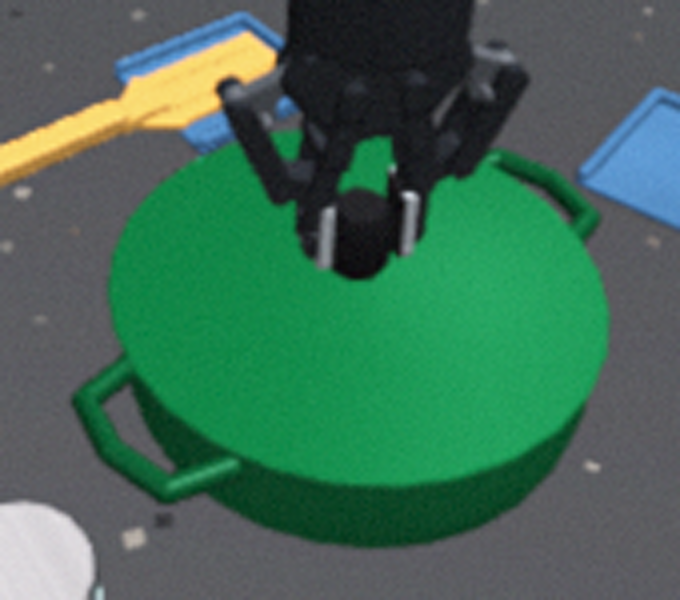

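servo_tool(targets="0 0 0 -1 0 4 26; 0 0 0 0 0 4 26")

```text
time: 48.83
tool_pos: [0.5333, 0.1829, 0.0846]
tcp_rot: [-2.713, -1.575, -0.006]
wrist_force: [-16.8, -6.8, 33.0]
width: 0.354
```

```bash
python3 - <<'E'
from stir import *
st(); snap('top','t46'); snap('scene','s46')
a=load('t46')['image'][110:250,165:290];cv2.imwrite('pics/z46.png',cv2.resize(a,None,fx=4,fy=4,interpolation=2)[:,:,::-1])
for k in('scene0','s46'):
    c=load(k); m=mask(c,(60,80,20),(90,255,255)); m[:,:295]=0;m[:,436:]=0;m[345:]=0;m[:225]=0
    print(k,[(int(np.where(m[y])[0].min()),int(np.where(m[y])[0].max())) for y in (265,275,285,295)],[int(np.where(m[:,x])[0].max()) for x in (350,370,390)])
E
```

```text
t 48.83 p [0.5333 0.1829 0.0846] yaw 60.29 z [ 0.001  0.006 -1.   ] F [-16.8  -6.8  33. ] w 30.2 q [0.28 0.19 1.98 0.01 0.96 0.8 ]
scene0 [(310, 429), (309, 433), (311, 433), (307, 430)] [333, 337, 336]
s46 [(308, 427), (307, 431), (309, 431), (302, 428)] [332, 336, 334]
```

View pics/z46.png

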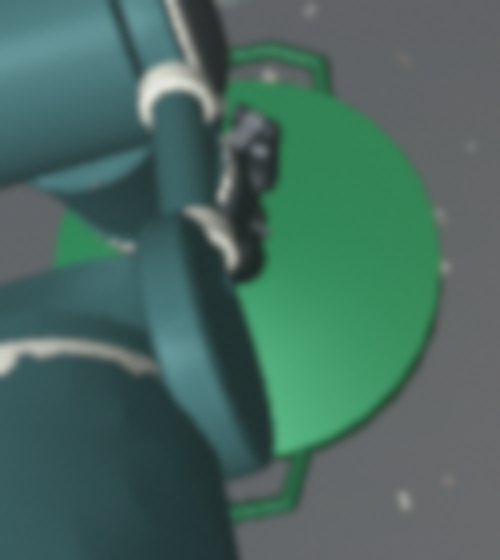

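servo_tool(targets="0 0 0 0 0 -2 26; 0 0 0 0 0 0 40; 0 0 0 0 0 0 70; 0 0 0 0 0 0 85; 0 0 0 0 0 -20 85; 0 0 0 0 0 -40 85; 0 0 0 0 0 -40 85; 0 0 0 0 0 -40 85")

```text
time: 49.6
tool_pos: [0.5277, 0.1804, 0.2191]
tcp_rot: [-2.709, -1.573, 0.021]
wrist_force: [-0.0, 1.0, 0.6]
width: 0.992
```

servo_tool(targets="0 0 0 -25 20 -10 85; 0 0 0 -30 25 0 85; 0 0 0 -30 25 0 85; 0 0 0 -30 25 0 85; 0 0 0 -30 25 0 85; 0 0 0 0 0 0 85")

```text
time: 50.1
tool_pos: [0.5717, -0.0077, 0.2422]
tcp_rot: [2.709, 1.589, 0.02]
wrist_force: [0.6, -0.3, 0.6]
width: 0.997
```

```bash
python3 - <<'E'
from stir import *
from col import col
st(); snap('scene','s50'); snap('top','t50'); snap('wrist','w50'); col('t50')
for k in('scene0','s46','s50'):
    c=load(k); m=mask(c,(60,80,20),(90,255,255)); m[:,:295]=0;m[:,436:]=0;m[345:]=0;m[:225]=0
    print(k,[(int(np.where(m[y])[0].min()),int(np.where(m[y])[0].max())) for y in (265,275,285,295)],[(int(np.where(m[:,x])[0].min()),int(np.where(m[:,x])[0].max())) for x in (350,370,390)])
E
```

```text
t 50.1 p [ 0.5717 -0.0077  0.2422] yaw 60.79 z [ 0.012  0.005 -1.   ] F [ 0.6 -0.3  0.6] w 85.2 q [-0.06  0.05  1.82  0.01  1.25  0.45]
t50 (399, 141, 88, 98) ((442.9018859863281, 189.37203979492188), (86.82471466064453, 105.43675994873047)) ((442.1113586425781, 189.57522583007812), (87.44173431396484, 88.67688751220703), 79.04593658447266)
scene0 [(310, 429), (309, 433), (311, 433), (307, 430)] [(233, 333), (232, 337), (236, 336)]
s46 [(308, 427), (307, 431), (309, 431), (302, 428)] [(233, 332), (235, 336), (245, 334)]
s50 [(307, 427), (307, 431), (309, 431), (302, 428)] [(233, 332), (233, 336), (237, 334)]
```

View pics/s50.png

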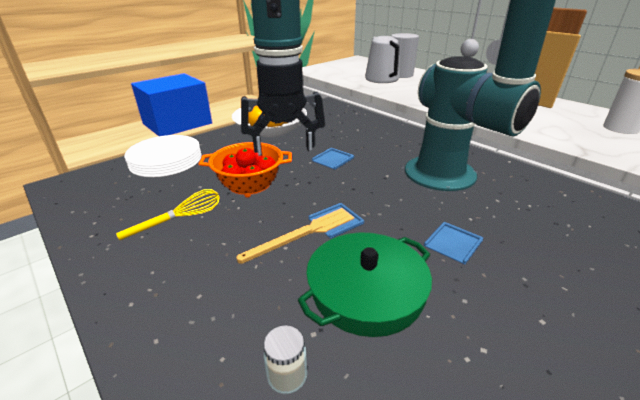

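View pics/w50.png

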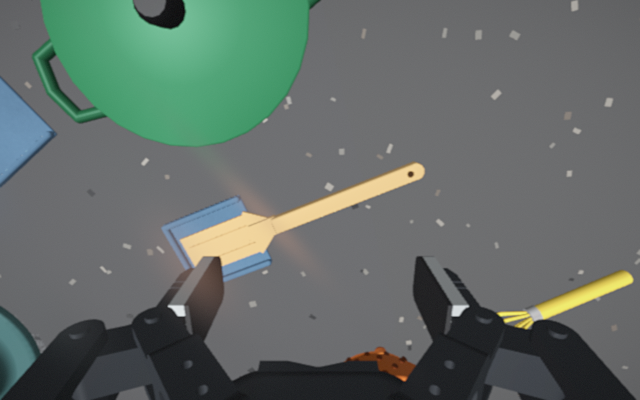

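View pics/t50.png

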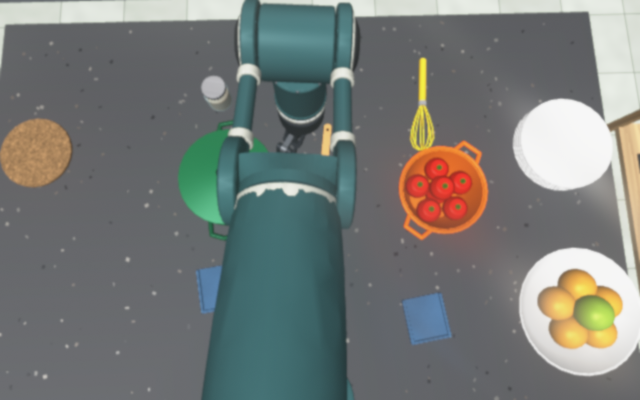

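```bash
python3 -c "
from workcell import finish_job
print(finish_job())"
```

```text
the job is handed in; nothing more can be done
None
```

I completed the job and handed it in at about 50 s of the 72 s allowed; `finish_job` gives no verdict.

- **Lid off:** I set the lid flat on the counter to the left of the pot.
- **Spatula out:** I drew it straight out by the handle. The colander only settled upright when its foot came off the blade, and the top view shows it has stayed put since.
- **Stirring:** I stirred round the whole pot, with a second short go at the far-left quarter, and counted all eight nuts still inside before closing it. The nuts look alike, so I could not follow each one. At the last count one lay only about 30 mm from where a far-left nut started.
- **Spatula laid:** The last pictures show the blade inside the spoon rest farthest from the base, with its tip just short of the back rim and the handle out over the open side.
- **Lid back:** It pressed home with about 33 N, and the final scene picture shows it level and centred on the pot.

**Checks that were not clean**
- **Pot:** It slid about 4 mm to the right during stirring, when nuts were squeezed between the blade and the wall.
- **Forces:** The readings I took peaked at about 26 N while stirring and about 38 N while seating the lid, against the 120 N wrist limit. I did not see the force between readings.
- **Grip:** The spatula slipped about 3 degrees in the fingers, which I corrected before laying it down.

In the pictures the jar and whisk stand where they began.

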